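# Stir the drying beads and put the plug gauges away in the gauge drawer

## Robot

A 6-joint arm with a two-finger parallel gripper is mounted at the origin on the work surface. World frame = base frame: x ahead of the robot, y to its left, z up, the work surface at z = 0. Lengths are in mm, angles in rad, forces in N, time in s.
With the tool pointing down it reaches from about 325 to 900 mm from the base axis. Payload 6.1 kg.
Tool frame: the origin (TCP) lies at the very end of the fingers, on their centre line; the grasp point (between the pads) lies 19 mm behind it (hold_point_z is the distance from the TCP to the grasp point, in mm); y points along the fingers, z is the direction in which the jaws open and shut, and the axes are right-handed (so a half turn about y gives the same grasp; the last joint's range is limited). The gripper opens to 85 mm and grips with 20 to 120 N. Pads are 22 mm wide; open, the fingers measure 114 mm over their backs; the gripper's body (76 mm by 85 mm) begins 54 mm behind the grasp point. The pads swing forward as they close: fully open they stand 13 mm farther back than shut.
Start: joints at [-1.256, 0.22, 1.526, -0, 1.395, -0.126], TCP at [266.657, -565.252, 231.3] pointing down, gripper open.
Joint ranges: [-2.98, 2.98], [-0.91, 2.08], [0.09, 2.57], [-1.24, 4.39], [0.2, 2.65], [-2.68, 2.68]. Speed limits (rad/s): [2.57, 2.57, 3.01, 3.14, 3.14, 3.14].

## Interface

Orientations are given as a rotation vector (axis times angle).
In Python, from bench import * gives the robot as it stands. The module is installed in compiled form; this text tells all that it offers.
- The arm moves only by the tool servo_tool, never from a script. Its argument "rows" is a list of rows, each an object of numbers: "grip": the gripper's target within -1 to 1 (fully open at 1, half-way at 0, shut at -1); "dx", "dy", "dz": the shift along the world's x, y, z in m; "ax", "ay", "az": the turn, a rotation vector about the world's x, y, z in degrees. A call has 1 to 10 rows; each row shifts and turns the pose as measured when the row begins; what a row does not reach is not made up. A row lasts 1/8 s, in which the tool goes at most 62.5 mm and 10.7 degrees, less where a joint would pass 70% of its speed; a pose out of reach is approached as far as the arm can. A call is refused whole if a number of a shift passes 0.0625 or a number of a turn 10.7, either way. A call with a gripper value outside its range is refused whole. The fingers move at their own pace and stop on an object; "grip_force" is the grip in N (left out, the last holds). Time passes only in rows, so rows that do not move let the fingers close. It gives the time, the measured TCP pose, the force and the opening at its end, in the units of the state.
- observe(): the state, without advancing time (a new reading comes with each control period).
- grab_frame(name): name is "scene" or "top" or "wrist"; returns the picture (400x640x3 uint8, red, green, blue); there is no depth.
- camera_model(name): a dict with "mtx" (3x3 intrinsics, pixels), "k1" (the pictures are not rectified: a ray, as slopes to the right and down, at radius r is drawn at 1 + k1 r^2 times it, then the intrinsics apply), "extrinsics" (4x4, takes a point from world to camera coordinates). Camera axes: x right, y down, z forward; pixel columns grow to the right and rows downward; lengths in mm; the calibration is good to about 2 mm. A picture is of the moment at which its call begins: read the wrist's pose just before it. camera_model takes no time and is no camera call; for the wrist camera it gives the pose at the moment of the call.
- finish_job(): hands the job in, once; it reports no verdict.
The state is a dict: "clock": time; "joint_positions": joint angles; "joint_velocities": joint speeds; "effort": joint torques, N m; "ee_pos": TCP position; "tcp_rot": TCP orientation; "force": force on the tool from outside, world axes, zero at the start; "moment": the same for the moment, N m; "width": opening from 0.0 (shut) to 1.0 (fully open).
Only numpy, scipy, OpenCV 4.12 (cv2) and the standard library are available. Lean on these libraries where they do the work, as an engineer would, in place of code of your own. Each camera call takes 0.05 s, during which the arm holds its last target.

## Task

Put the plug gauges away dry for the night: take the T-handled stirrer from its rest and, with the drawer open, stir the drying beads in the drawer's dish with it, down among them, round and round for at least three full, wide rounds until they are well mixed up, then hang the stirrer back in its rest, leaving every bead in the dish. Lay all the plug gauges that are on the table (two to four) flat in the gauge bay beside the dish, none on top of another, and push the drawer fully shut. Leave the ring gauge, the bush and the mouse where they are.

Things in the scene. Friction and masses are not known exactly. Their poses are not given: they have to be found in the camera images.
- gauge_drawer (a joint): Top drawer of a grey two-drawer steel gauge cabinet, open towards the robot. Value in m: 0 = fully open (start), 0.168 = fully shut; grows as the drawer slides away from the robot. It takes a steady push of 7 to 10 N, does not spring back and stops dead when shut. Its floor is 85 mm above the table; side walls, back wall and divider are 5 mm thick and rise 40 mm above the floor.
- front (a point): On the outer face of the drawer's front panel, mid-width, 20 mm above the drawer's floor; moves with it. x: direction of shutting, square to the panel. Panel 410 mm wide (y), 12 mm thick, from 15 mm below to 52 mm above the floor; pull lip sticks out 16 mm at 10 mm below the floor. Open, the cabinet's face is 180 mm behind this point; cabinet 420 wide, 210 deep, top 141 mm above the table.
- bay (a point): Centre of the floor of the gauge bay, the larger, right-hand, felt-lined compartment of the drawer: 168 mm (x) by 230 mm (y) inside, walls 40 mm high (front panel 52 mm). Axes as front (x in the shutting direction, y to the left seen from the robot, z up); moves with the drawer.
- dish: Round steel dish fixed in the smaller, left-hand compartment of the drawer, holding eight drying beads; the very middle is free of beads at the start. Origin: centre of its underside, on the drawer's floor; axes as front. Inside: floor 5 mm above the origin, 120 mm across; rim 44 mm above the origin, wall 4 mm. Moves with the drawer.
- rest_seat (a point): Where the stirrer's origin lies when it hangs in its rest, 157 mm above the table; x along the crossbar. The rest is fixed on the table: base plate 104 x 66 mm, two upright posts 72 mm apart (x), 60 mm free between them, each with an open-topped notch 22 mm wide (y), its floor 7 mm below this point, its lips reaching 2 mm above it.
- stirrer: T-shaped stirrer, hanging in the rest at the start: a dark steel crossbar, 100 mm long (x), 16 mm wide (y) and 22 mm high, and a straight steel rod, 12 mm thick, that runs from its middle along -z. Origin: in the middle of the crossbar, 7 mm above its underside and 15 mm below its top. 0.3 kg. It is symmetrical: either way round is the same.
- stir_tip (a point): Lower end of the stirrer's rod, 127 mm below the stirrer's origin.
- plug0: Double-ended plug gauge, lying on the table or absent: dark hexagonal handle 66 mm long, 22 mm across flats (25 across corners), a 14 mm steel pin at each end, 28 mm long at +x, 14 mm at -x; 108 mm overall, about 0.22 kg. Origin: on the axis, at the middle of the handle (11 mm above what it lies on); x along the gauge. It lies on a flat of the handle.
- plug1: Double-ended plug gauge, lying on the table or absent: dark hexagonal handle 66 mm long, 22 mm across flats (25 across corners), a 16 mm steel pin at each end, 28 mm long at +x, 14 mm at -x; 108 mm overall, about 0.22 kg. Origin: on the axis, at the middle of the handle (11 mm above what it lies on); x along the gauge. It lies on a flat of the handle.
- plug2: Double-ended plug gauge, lying on the table or absent: dark hexagonal handle 66 mm long, 22 mm across flats (25 across corners), a 18 mm steel pin at each end, 28 mm long at +x, 14 mm at -x; 108 mm overall, about 0.22 kg. Origin: on the axis, at the middle of the handle (11 mm above what it lies on); x along the gauge. It lies on a flat of the handle.
- plug3: Double-ended plug gauge, lying on the table or absent: dark hexagonal handle 66 mm long, 22 mm across flats (25 across corners), a 20 mm steel pin at each end, 28 mm long at +x, 14 mm at -x; 108 mm overall, about 0.22 kg. Origin: on the axis, at the middle of the handle (11 mm above what it lies on); x along the gauge. It lies on a flat of the handle.
- bead0: One of eight loose white ceramic drying beads in the dish, a ball 22 mm across, 12 g; beads, dish and rod are slippery. Origin: its centre (11 mm above the dish's inner floor).
- bead1: One of eight loose white ceramic drying beads in the dish, a ball 22 mm across, 12 g; beads, dish and rod are slippery. Origin: its centre (11 mm above the dish's inner floor).
- bead2: One of eight loose white ceramic drying beads in the dish, a ball 22 mm across, 12 g; beads, dish and rod are slippery. Origin: its centre (11 mm above the dish's inner floor).
- bead3: One of eight loose white ceramic drying beads in the dish, a ball 22 mm across, 12 g; beads, dish and rod are slippery. Origin: its centre (11 mm above the dish's inner floor).
- bead4: One of eight loose white ceramic drying beads in the dish, a ball 22 mm across, 12 g; beads, dish and rod are slippery. Origin: its centre (11 mm above the dish's inner floor).
- bead5: One of eight loose white ceramic drying beads in the dish, a ball 22 mm across, 12 g; beads, dish and rod are slippery. Origin: its centre (11 mm above the dish's inner floor).
- bead6: One of eight loose white ceramic drying beads in the dish, a ball 22 mm across, 12 g; beads, dish and rod are slippery. Origin: its centre (11 mm above the dish's inner floor).
- bead7: One of eight loose white ceramic drying beads in the dish, a ball 22 mm across, 12 g; beads, dish and rod are slippery. Origin: its centre (11 mm above the dish's inner floor).
- ring_gauge: Setting ring gauge lying flat: steel ring 84 mm across, 22 mm high. Leave it alone. Origin: centre of its underside.
- bush: Turned aluminium flanged bush standing on its 68 mm flange, 55 mm high. Leave it alone. Origin: centre of its underside.
- mouse: Black computer mouse, 100 x 60 x 33 mm. Leave it alone. Origin: centre of its underside.
Things that resemble listed ones, but are neither listed nor needed, are in the scene too. What is shaped like the part that bears rest_seat but red is not meant.

How it is judged (in metres and radians):
On the way, in this order (a step that is already met when the one before it is completed fails the run):
1. with the drawer open, the held stirrer's tip is down among the beads in the half of the dish away from the robot (horizontal distance between stir_tip and dish below 0.06 m and z of stir_tip in the frame of dish below 0.025 m and x of stir_tip in the frame of dish above 0.012 m and contact force between the fingers and stirrer above 1 N and value of joint gauge_drawer below 0.03 m), for 0.05 s.
2. it has swept to the half of the dish nearer the robot (horizontal distance between stir_tip and dish below 0.06 m and z of stir_tip in the frame of dish below 0.025 m and x of stir_tip in the frame of dish below -0.012 m and contact force between the fingers and stirrer above 1 N and value of joint gauge_drawer below 0.03 m), for 0.05 s.
3. and to the far half a second time (all of step 1), for 0.05 s.
4. and to the near half a second time (all of step 2), for 0.05 s.
5. and to the far half a third time (all of step 3), for 0.05 s.
6. it is in the near half again, and the beads are stirred up: of each pair of beads (0 and 1, 2 and 3, and so on) at least one lies over 25 mm from its starting place (all of step 4 and distance of any of bead0, bead1 from where it was at the start of the episode above 0.025 m and distance of any of bead2, bead3 from where it was at the start of the episode above 0.025 m and distance of any of bead4, bead5 from where it was at the start of the episode above 0.025 m and distance of any of bead6, bead7 from where it was at the start of the episode above 0.025 m), for 0.05 s.
At the end, for the whole second after the job is handed in: Drawer shut to within 8 mm; every gauge present lies at rest in the gauge bay, level within 10 degrees, axis under 18 mm above its floor; all beads in the dish; stirrer upright (within 9 degrees) in its rest, its origin within 20 mm of the seat point (value of joint gauge_drawer above 0.16 m and x of plug0 in the frame of bay between -0.08 and 0.08 m and y of plug0 in the frame of bay between -0.112 and 0.112 m and z of plug0 in the frame of bay between 0.004 and 0.018 m and angle between plug0's own x axis and vertical between 1.4 and 1.74 rad and linear speed of each of plug0, plug1, plug2, plug3, stirrer below 0.03 m/s and x of plug1 in the frame of bay between -0.08 and 0.08 m and y of plug1 in the frame of bay between -0.112 and 0.112 m and z of plug1 in the frame of bay between 0.004 and 0.018 m and angle between plug1's own x axis and vertical between 1.4 and 1.74 rad and x of plug2 in the frame of bay between -0.08 and 0.08 m and y of plug2 in the frame of bay between -0.112 and 0.112 m and z of plug2 in the frame of bay between 0.004 and 0.018 m and angle between plug2's own x axis and vertical between 1.4 and 1.74 rad and x of plug3 in the frame of bay between -0.08 and 0.08 m and y of plug3 in the frame of bay between -0.112 and 0.112 m and z of plug3 in the frame of bay between 0.004 and 0.018 m and angle between plug3's own x axis and vertical between 1.4 and 1.74 rad and horizontal distance between each of bead0, bead1, bead2, bead3, bead4, bead5, bead6, bead7 and dish below 0.06 m and z of each of bead0, bead1, bead2, bead3, bead4, bead5, bead6, bead7 in the frame of dish below 0.045 m and distance between stirrer and rest_seat below 0.02 m and angle between stirrer's own z axis and vertical below 0.15 rad); the robot touches nothing.
It fails at once if the ring gauge, the bush or the mouse was pushed more than 40 mm from its place (distance of any of ring_gauge, bush, mouse from where it was at the start of the episode above 0.04 m).
Of plug0, plug1, plug2, plug3 only 2 to 4 are there at a start; the rules pass over those that are not, and their reading is None.
At some moment in a run one of plug0, plug1, plug2, plug3 may be knocked a few centimetres aside while the robot is not near it.
It also fails if it takes over 210 s, if anything falls off the work surface, if the arm or the gripper's body presses on something with over 40 N, if the wrist force passes 120 N, or if a joint passes its speed limit or range.

## Working session

There is one attempt and no reset: what is moved stays moved. The work goes in short steps, Python scripts to look and compute and a tool call to move; the robot and the scene stay as the last step left them, time stands still between calls to the robot, and variables do not carry over. Pictures are saved under pics/ and viewed, and the job is handed in when it is done.

Besides the shell and the picture viewer there is one more tool, called after "Request:" as name(argument=value, ...) on one line, values as JSON. servo_tool: Moves the arm, as the interface text tells. Its arguments: {"type":"object","properties":{"rows":{"type":"array"},"grip_force":{"type":"number"}},"required":["rows"]}

```bash
mkdir -p pics; ls
cat > h.py <<'E'
import numpy as np, cv2
from bench import *
def save(name,fn,crop=None,s=1):
    im=grab_frame(name)[:,:,::-1]
    np.save('pics/'+fn+'.npy',im)
    if crop: x0,y0,x1,y1=crop; im=im[y0:y1,x0:x1]
    if s!=1: im=cv2.resize(im,None,fx=s,fy=s,interpolation=cv2.INTER_CUBIC)
    cv2.imwrite('pics/'+fn+'.png',im)
def ray(m,u,v):
    K=np.array(m['mtx']);k=m['k1']
    d=np.array([(u-K[0,2])/K[0,0],(v-K[1,2])/K[1,1]])
    x=d.copy()
    for _ in range(30): x=d/(1+k*(x@x))
    E=np.array(m['extrinsics']);R=E[:3,:3];t=E[:3,3]
    return -R.T@t, R.T@np.array([x[0],x[1],1])
def pt(m,u,v,z):
    o,d=ray(m,u,v); return o+d*(z-o[2])/d[2]
def proj(m,P):
    E=np.array(m['extrinsics']);c=E[:3,:3]@np.array(P,float)+E[:3,3];x=c[:2]/c[2]
    x=x*(1+m['k1']*(x@x));K=np.array(m['mtx']);return np.array([K[0,0]*x[0]+K[0,2],K[1,1]*x[1]+K[1,2]])
def two(m1,p1,m2,p2):
    a,d=ray(m1,*p1);b,e=ray(m2,*p2)
    s=np.linalg.lstsq(np.array([d,-e]).T,b-a,rcond=None)[0]
    p,q=a+s[0]*d,b+s[1]*e
    return (p+q)/2,np.linalg.norm(p-q)
E
python3 - <<'E'
from h import *
for n in ['scene','top','wrist']:
    m=camera_model(n); E=np.array(m['extrinsics']); print(n,m['mtx'],m['k1'],-E[:3,:3].T@E[:3,3])
    save(n,n+'0',s=1.25)
s=observe();print(s)
E
```

```text
pics
scene [[380.15572437   0.         319.40172332]
 [  0.         380.15572437 201.39444799]
 [  0.           0.           1.        ]] 0.027631466204566857 [1041.06103158  266.19966345 1058.73444216]
top [[444.6203226    0.         315.16369329]
 [  0.         444.6203226  205.76059584]
 [  0.           0.           1.        ]] -0.04986576836565033 [ 331.33541733   63.12225158 1510.44768235]
wrist [[285.55665185   0.         318.09480838]
 [  0.         285.55665185 198.7020036 ]
 [  0.           0.           1.        ]] 0.014843918644799585 [ 333.70081177 -532.74740001  373.95028606]
{'clock': 0.15, 'joint_positions': array([-1.25611790e+00,  2.21058297e-01,  1.52737537e+00, -2.82300500e-05,
        1.39472804e+00, -1.26128547e-01]), 'joint_velocities': array([-0.00018377, -0.00100144, -0.00245249,  0.00079003,  0.00048278,
        0.00057475]), 'effort': array([ 1.02947310e-03, -4.97485793e+01, -3.89904857e+01, -3.87630334e-04,
        7.07958679e-03, -1.34602183e-05]), 'ee_pos': array([ 266.48786955, -564.79958186,  230.42798483]), 'tcp_rot': array([-0.44319311,  1.97892377, -1.97576372]), 'force': array([ 0.44374329, -0.15080989,  0.10007269]), 'moment': array([ 0.00351179, -0.05216936,  0.01094938]), 'width': 1.0032676158840994}
```

View pics/scene0.png

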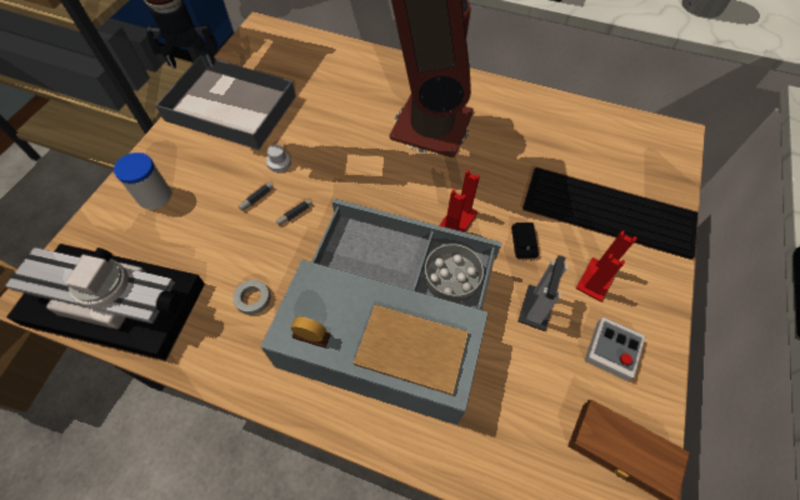

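View pics/top0.png

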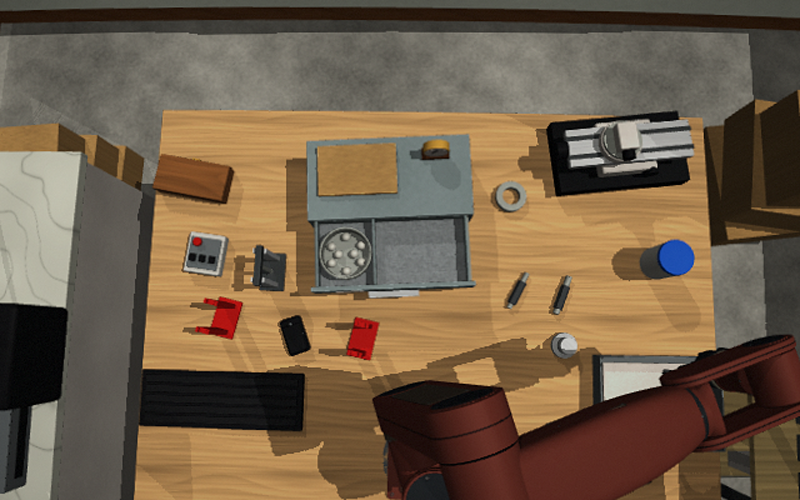

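View pics/wrist0.png

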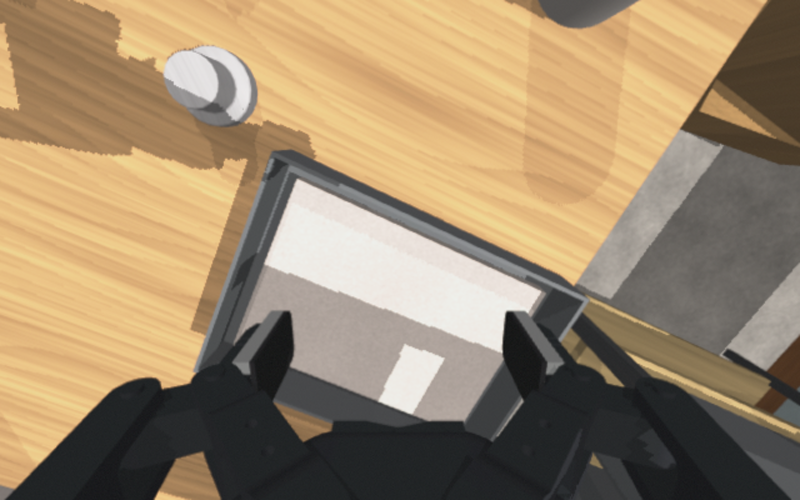

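The scene shows the cabinet with its drawer open, and the dish at scene (455,272). There are three rests: a grey one at top (268,268) with something hanging in it, and red ones at (222,317) and (362,337). Two plug gauges lie at top (517,290) and (562,295), the bush is at (565,345), the ring at (510,195) and the mouse at (294,335). I'll enlarge these.

Run:
```python
import numpy as np,cv2
t=np.load('pics/top0.npy');s=np.load('pics/scene0.npy')
def c(im,x0,y0,x1,y1,f,n): cv2.imwrite('pics/'+n+'.png',cv2.resize(im[y0:y1,x0:x1],None,fx=f,fy=f,interpolation=cv2.INTER_CUBIC))
c(t,140,170,340,300,4,'c1'); c(s,360,140,560,280,4,'c2'); c(t,370,190,510,300,5,'c3')
c(t,235,150,395,250,5,'c4')
```

```text
(no output)
```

View pics/c1.png

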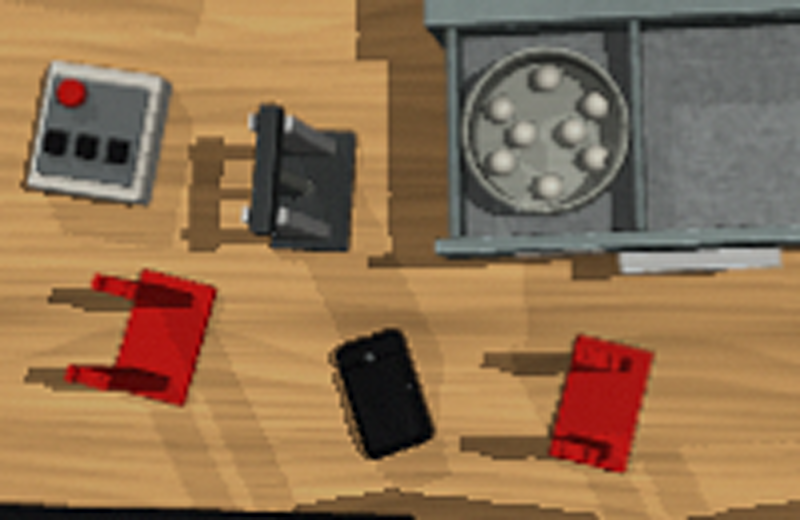

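View pics/c2.png

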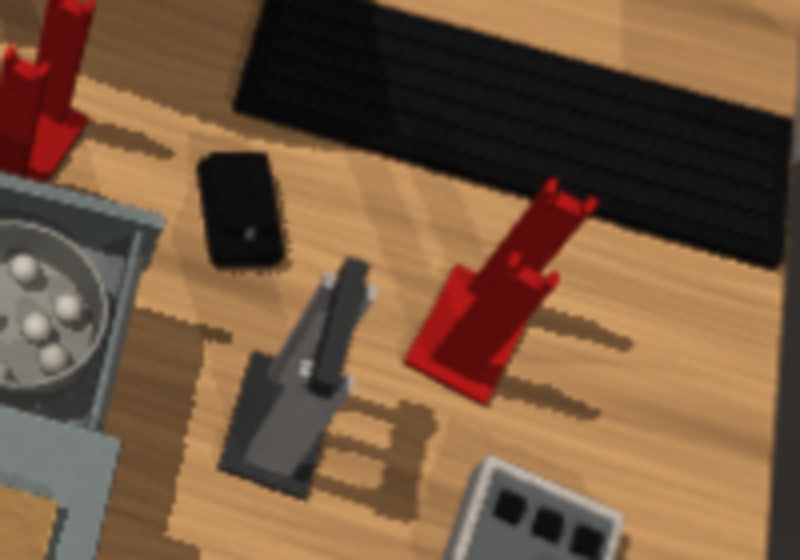

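View pics/c3.png

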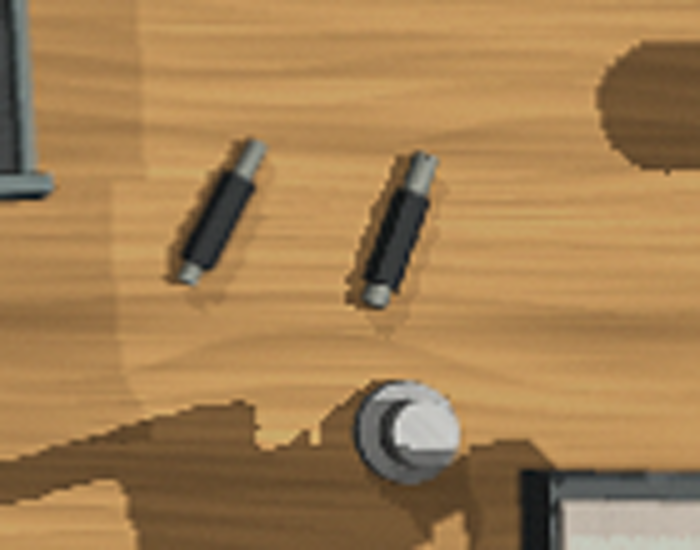

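View pics/c4.png

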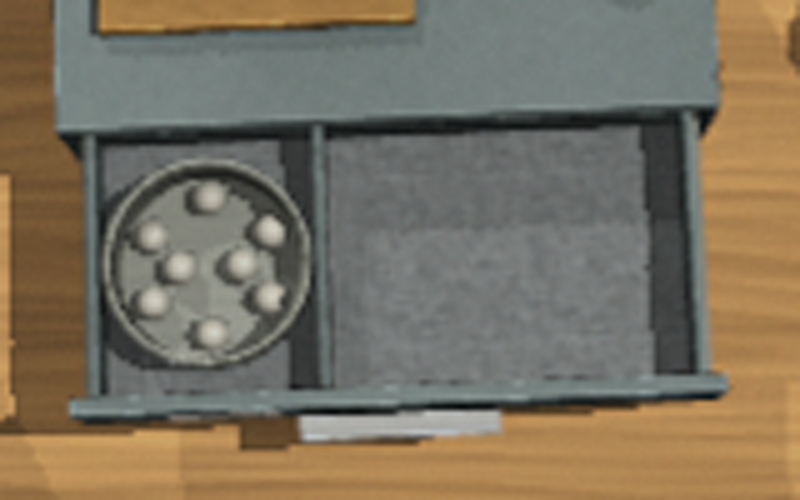

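In the crops, only the grey rest has a dark crossbar across its notches, at top-crop (263,105)-(262,232). The red ones are empty decoys, so the grey rest holds the stirrer. Now I'll compute the positions.

Run:
```python
from h import *
T=camera_model('top');S=camera_model('scene')
f=lambda c,s,o:(c[0]/s+o[0]-.5+.5/s,c[1]/s+o[1]-.5+.5/s)
np.set_printoptions(precision=1,suppress=True)
for n,a,b in[('bar',(268,104),(262,234))]:
    A,B=[pt(T,*f(p,4,(140,170)),172) for p in(a,b)];print(n,A,B,(A+B)/2,np.linalg.norm(A-B),np.degrees(np.arctan2(*(A-B)[[1,0]])))
a,b=[pt(S,*f(p,4,(360,140)),172) for p in((355,262),(326,388))];print('bar scene',a,b,(a+b)/2)
# rest posts base plate corners (top) z~?
for c in [(208,262)]: print('dish rim',pt(T,*f(c,5,(235,150)),129))
c=f((30,300),4,(360,140));
for n,p in dict(pl=(72,409),pr=(726,384),dv0=(318,128),dv1=(325,388)).items(): print(n,pt(T,*f(p,5,(235,150)),137 if n[0]=='p' else 125))
for n,a,b in[('L',(258,143),(182,280)),('R',(425,155),(375,300))]:
    A,B=[pt(T,*f(p,5,(370,190)),11) for p in(a,b)];print(n,A,B,np.linalg.norm(A-B),np.degrees(np.arctan2(*(A-B)[[1,0]])))
# segmentation of crossbar dark + plug handles dark
t=np.load('pics/top0.npy').astype(int)
m=(t.max(2)<75).astype(np.uint8)
for n,(x0,y0,x1,y1) in dict(L=(400,215,430,250),R=(440,215,460,255)).items():
    q=np.zeros_like(m);q[y0:y1,x0:x1]=m[y0:y1,x0:x1]
    k,l,st,ce=cv2.connectedComponentsWithStats(q); i=1+st[1:,4].argmax()
    r=cv2.minAreaRect(np.argwhere(l==i)[:,::-1].astype(np.float32));print(n,st[i],ce[i],r,pt(T,*ce[i],14))
```

```text
bar [535.8 424.8 172. ] [435.8 424.2 172. ] [485.8 424.5 172. ] 100.0141819070345 0.3448565843719023
bar scene [438.3 424.3 172. ] [538.  424.5 172. ] [488.1 424.4 172. ]
dish rim [525.7 214.7 129. ]
pl [431.  295.6 137. ]
pr [ 453.9 -109.5  137. ]
dv0 [613.5 147.8 125. ]
dv1 [448.  139.3 125. ]
L [ 495.5 -265.5   11. ] [ 402.  -213.4   11. ] 106.95661503158728 -29.1300704967961
R [ 489.2 -378.7   11. ] [ 390.8 -343.1   11. ] 104.67232114594157 -19.90105052435006
L [406 224  15  20 144] [412.9 233.6] ((413.1000671386719, 233.80001831054688), (7.155416965484619, 20.124608993530273), 26.56505012512207) [ 442.5 -236.4   14. ]
R [442 227  14  21 155] [448.7 237.4] ((448.636962890625, 237.80136108398438), (7.607674598693848, 21.1844482421875), 20.556045532226562) [ 432.  -356.9   14. ]
```

```bash
cat >> h.py <<'E'
from scipy.spatial.transform import Rotation as Ro
np.set_printoptions(precision=2,suppress=True)
def st():
    s=observe();R=Ro.from_rotvec(s['tcp_rot']).as_matrix()
    # tilt error: turn taking tool y to -z ; yaw of jaw axis
    y=R[:,1];tilt=np.degrees(np.cross(y,[0,0,-1]));z=R[:,2]
    print('t',round(s['clock'],2),'pos',s['ee_pos'],'jawyaw %.1f'%np.degrees(np.arctan2(z[1],z[0])),'tiltfix deg',tilt,'F',s['force'],'M',s['moment'],'w %.3f'%s['width'],'q',s['joint_positions'])
    return s,R
E
python3 - <<'E'
from h import *
s,R=st();print(R)
E
```

```text
t 0.15 pos [ 266.49 -564.8   230.43] jawyaw -64.7 tiltfix deg [-0.08 -0.03 -0.  ] F [ 0.44 -0.15  0.1 ] M [ 0.   -0.05  0.01] w 1.003 q [-1.26  0.22  1.53 -0.    1.39 -0.13]
[[-0.9  -0.    0.43]
 [-0.43  0.   -0.9 ]
 [-0.   -1.   -0.  ]]
```

Request:
servo_tool(rows=[{"dx": 0.027,"dy": 0.041,"dz": 0.01,"az": 8,"grip": 1},{"dx": 0.027,"dy": 0.041,"dz": 0.01,"az": 8},{"dx": 0.027,"dy": 0.041,"dz": 0.01,"az": 8},{"dx": 0.027,"dy": 0.041,"dz": 0.01,"az": 8},{"dx": 0.027,"dy": 0.041,"dz": 0.01,"az": 8},{"dx": 0.027,"dy": 0.041,"dz": 0.01,"az": 8},{"dx": 0.027,"dy": 0.041,"dz": 0.01,"az": 8},{"dx": 0.027,"dy": 0.041,"dz": 0.01,"az": 8},{"dx": 0.027,"dy": 0.041,"dz": 0.01,"az": 8},{"dx": 0.027,"dy": 0.041,"dz": 0.01,"az": 8}])

```text
invalid input
```

Request:
servo_tool(rows=[{"dx": -0.005,"dy": 0.057,"az": 8},{"dx": -0.005,"dy": 0.057,"az": 8},{"dx": -0.005,"dy": 0.057,"az": 8},{"dx": -0.005,"dy": 0.057,"az": 8},{"dx": -0.005,"dy": 0.057,"az": 8},{"dx": -0.005,"dy": 0.057,"az": 8},{"dx": -0.005,"dy": 0.057,"az": 8},{"dx": -0.005,"dy": 0.057,"az": 8},{"dx": -0.005,"dy": 0.057,"az": 8},{"dx": -0.005,"dy": 0.057,"az": 8}])

```text
invalid input
```

Run:
```python
from h import *
s,R=st();save('top','t1',s=1.25)
save('wrist','w1',s=1.25)
```

```text
t 0.15 pos [ 266.49 -564.8   230.43] jawyaw -64.7 tiltfix deg [-0.08 -0.03 -0.  ] F [ 0.44 -0.15  0.1 ] M [ 0.   -0.05  0.01] w 1.003 q [-1.26  0.22  1.53 -0.    1.39 -0.13]
```

Perhaps every field is required in each row.

Request:
servo_tool(rows=[{"grip": 1,"dx": 0.027,"dy": 0.041,"dz": 0.01,"ax": 0,"ay": 0,"az": 8}])

```text
clock: 0.38
ee_pos: [292.0, -524.7, 239.4]
tcp_rot: [-0.565, 1.895, -1.89]
force: [1.0, 0.1, 0.4]
width: 1.002
```

Request:
servo_tool(rows=[{"grip": 1,"dx": 0.027,"dy": 0.041,"dz": 0.01,"ax": 0,"ay": 0,"az": 8},{"grip": 1,"dx": 0.027,"dy": 0.041,"dz": 0.01,"ax": 0,"ay": 0,"az": 8},{"grip": 1,"dx": 0.027,"dy": 0.041,"dz": 0.01,"ax": 0,"ay": 0,"az": 8},{"grip": 1,"dx": 0.027,"dy": 0.041,"dz": 0.01,"ax": 0,"ay": 0,"az": 8},{"grip": 1,"dx": 0.027,"dy": 0.041,"dz": 0.01,"ax": 0,"ay": 0,"az": 8},{"grip": 1,"dx": 0.027,"dy": 0.041,"dz": 0.01,"ax": 0,"ay": 0,"az": 8},{"grip": 1,"dx": 0.027,"dy": 0.041,"dz": 0.01,"ax": 0,"ay": 0,"az": 8},{"grip": 1,"dx": 0.027,"dy": 0.041,"dz": 0.01,"ax": 0,"ay": 0,"az": 8},{"grip": 1,"dx": 0.027,"dy": 0.041,"dz": 0.01,"ax": 0,"ay": 0,"az": 8}])

```text
clock: 1.5
ee_pos: [540.1, -143.2, 331.6]
tcp_rot: [-1.34, 0.983, -0.981]
force: [0.4, -0.9, -0.4]
width: 0.998
```

Request:
servo_tool(rows=[{"grip": 1,"dx": -0.005,"dy": 0.057,"dz": 0,"ax": 0,"ay": 0,"az": 8},{"grip": 1,"dx": -0.005,"dy": 0.057,"dz": 0,"ax": 0,"ay": 0,"az": 8},{"grip": 1,"dx": -0.005,"dy": 0.057,"dz": 0,"ax": 0,"ay": 0,"az": 8},{"grip": 1,"dx": -0.005,"dy": 0.057,"dz": 0,"ax": 0,"ay": 0,"az": 8},{"grip": 1,"dx": -0.005,"dy": 0.057,"dz": 0,"ax": 0,"ay": 0,"az": 8},{"grip": 1,"dx": -0.005,"dy": 0.057,"dz": 0,"ax": 0,"ay": 0,"az": 8},{"grip": 1,"dx": -0.005,"dy": 0.057,"dz": 0,"ax": 0,"ay": 0,"az": 8},{"grip": 1,"dx": -0.005,"dy": 0.057,"dz": 0,"ax": 0,"ay": 0,"az": 8},{"grip": 1,"dx": -0.005,"dy": 0.057,"dz": 0,"ax": 0,"ay": 0,"az": 8}])

```text
clock: 2.62
ee_pos: [493.3, 385.6, 332.3]
tcp_rot: [-1.571, -0.028, 0.023]
force: [0.4, -0.4, 0.7]
width: 1.0
```

Run:
```python
from h import *
s,R=st();save('top','t1',s=1.25)
save('wrist','w1',s=1.25)
```

```text
t 2.62 pos [493.34 385.64 332.3 ] jawyaw 91.8 tiltfix deg [0.   0.19 0.  ] F [ 0.38 -0.43  0.7 ] M [-0.02 -0.03 -0.08] w 1.000 q [ 0.54  0.18  1.39 -0.    1.57 -1.06]
```

View pics/w1.png

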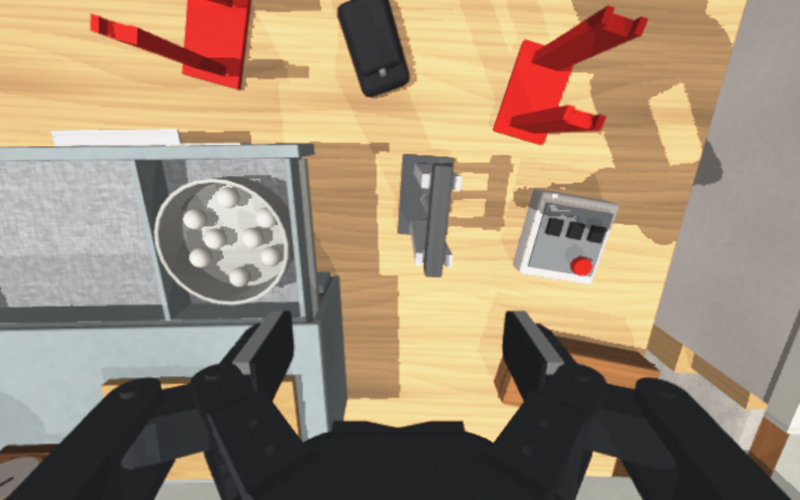

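View pics/t1.png

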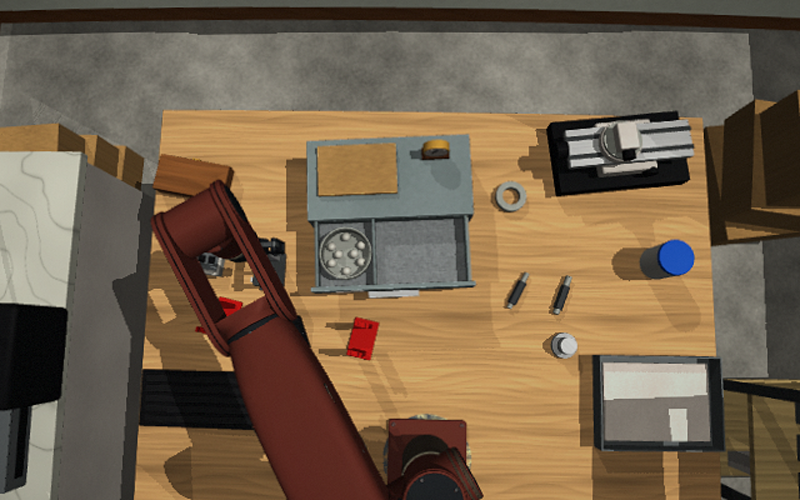

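The wrist view shows the crossbar from (441,163) to (433,276) and the dish rim circle around (222,241). The top view confirms only two gauges are on the table.

Run:
```python
from h import *
W=camera_model('wrist')
w=np.load('pics/w1.npy')
g=lambda u,v:((u+.5)/1.25-.5,(v+.5)/1.25-.5)
for p in((441,163),(433,276)): print(pt(W,*g(*p),172))
print((pt(W,*g(441,163),172)+pt(W,*g(433,276),172))/2)
# dish rim ellipse outer via 4 extremes
for p in ((155,238),(289,243),(222,179),(225,304)): print(pt(W,*g(*p),129))
print('bead',[pt(W,*g(*p),101)[:2].round() for p in((227,198),(194,219),(264,217),(214,238),(252,238),(200,258),(269,257),(239,277))])
cv2.imwrite('pics/w1c.png',cv2.resize(w[110:240,270:400],None,fx=5,fy=5,interpolation=cv2.INTER_CUBIC))
cv2.imwrite('pics/w1d.png',cv2.resize(w[130:260,110:240],None,fx=5,fy=5,interpolation=cv2.INTER_CUBIC))
```

```text
[435.08 423.41 172.  ]
[535.09 423.38 172.  ]
[485.08 423.39 172.  ]
[521.11 148.91 129.  ]
[521.46 281.39 129.  ]
[460.23 221.3  129.  ]
[591.29 210.5  129.  ]
bead [array([483., 211.]), array([507., 174.]), array([502., 248.]), array([527., 193.]), array([526., 233.]), array([551., 175.]), array([547., 250.]), array([572., 215.])]
```

View pics/w1c.png

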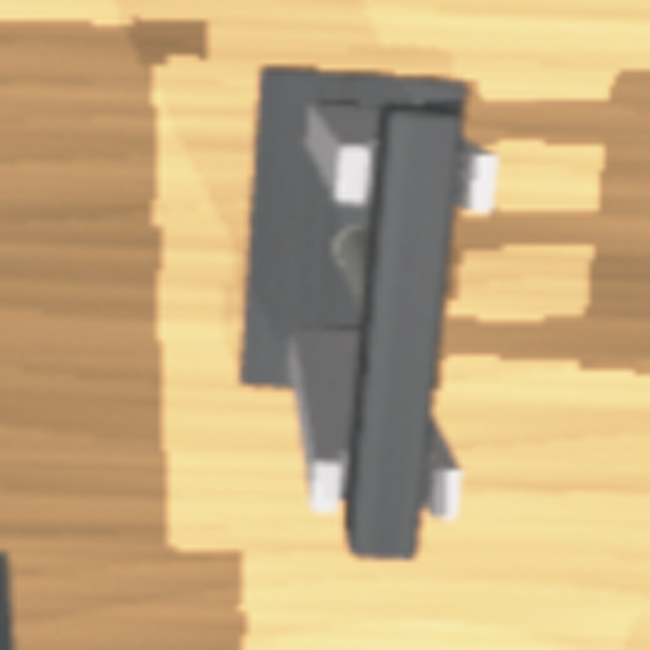

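View pics/w1d.png

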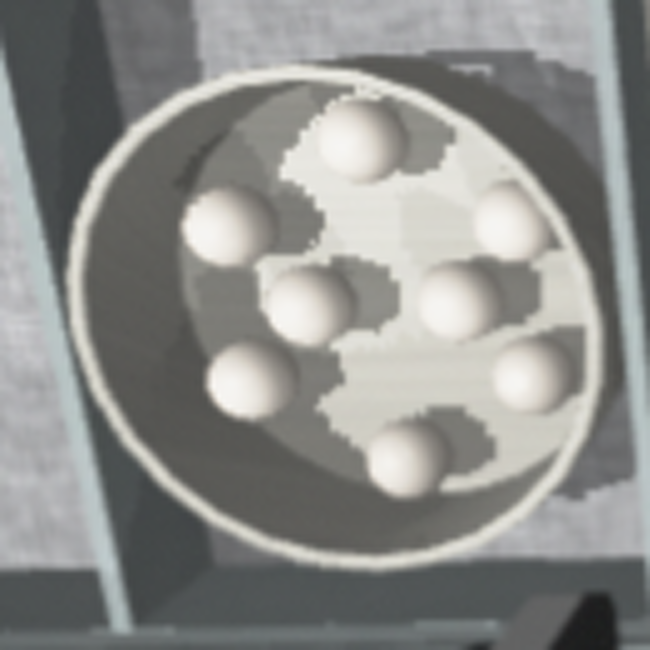

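Request:
servo_tool(rows=[{"grip": 1,"dx": -0.006,"dy": 0.038,"dz": 0,"ax": 0,"ay": 0.2,"az": -1.8},{"grip": 1,"dx": 0,"dy": 0,"dz": -0.05,"ax": 0,"ay": 0,"az": 0},{"grip": 1,"dx": 0,"dy": 0,"dz": -0.05,"ax": 0,"ay": 0,"az": 0},{"grip": 1,"dx": 0,"dy": 0,"dz": 0,"ax": 0,"ay": 0,"az": 0}])

```text
clock: 3.22
ee_pos: [485.4, 427.7, 229.4]
tcp_rot: [-1.57, -0.002, 0.003]
force: [-0.6, -0.6, -0.1]
width: 1.003
```

Run:
```python
from h import *
s,R=st()
save('wrist','w2',s=1.25)
```

```text
t 3.23 pos [485.45 427.74 229.35] jawyaw 90.2 tiltfix deg [-0.04 -0.05 -0.  ] F [-0.61 -0.59 -0.1 ] M [ 0.03 -0.04  0.01] w 1.003 q [ 0.6   0.27  1.47  0.    1.4  -0.97]
```

View pics/w2.png

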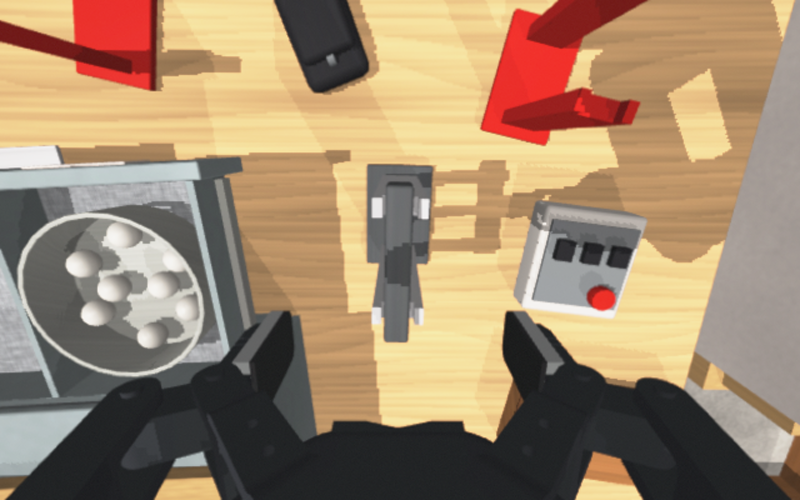

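Run:
```python
from h import *
W=camera_model('wrist')
g=lambda u,v:((u+.5)/1.25-.5,(v+.5)/1.25-.5)
for p in((400,183),(396.5,341)): print(pt(W,*g(*p),172))
E=np.array(W['extrinsics']);print(-E[:3,:3].T@E[:3,3])
```

```text
[436.56 430.65 172.  ]
[538.26 428.92 172.  ]
[412.45 428.52 376.15]
```

The view is centred: the bar sits at column 398, the same as the gripper's midline. My top-view centre had included the bar's side face, so y≈427.7 stands. Descending and gripping.

Request:
servo_tool(rows=[{"grip": 1,"dx": 0.0015,"dy": 0,"dz": -0.035,"ax": 0,"ay": 0,"az": 0},{"grip": 1,"dx": 0,"dy": 0,"dz": -0.03,"ax": 0,"ay": 0,"az": 0},{"grip": 1,"dx": 0,"dy": 0,"dz": -0.022,"ax": 0,"ay": 0,"az": 0},{"grip": 1,"dx": 0,"dy": 0,"dz": 0,"ax": 0,"ay": 0,"az": 0}], grip_force=80)

```text
clock: 3.78
ee_pos: [495.9, 431.0, 158.8]
tcp_rot: [-1.556, -0.016, -0.016]
force: [0.7, 0.5, -0.1]
width: 1.002
```

Run:
```python
from h import *
s,R=st()
save('wrist','w3',s=1.25)
```

```text
t 3.77 pos [495.93 431.04 158.77] jawyaw 90.0 tiltfix deg [-0.82  1.15  0.  ] F [ 0.71  0.51 -0.08] M [0.06 0.03 0.01] w 1.002 q [ 0.6   0.33  1.53  0.    1.25 -0.98]
```

View pics/w3.png

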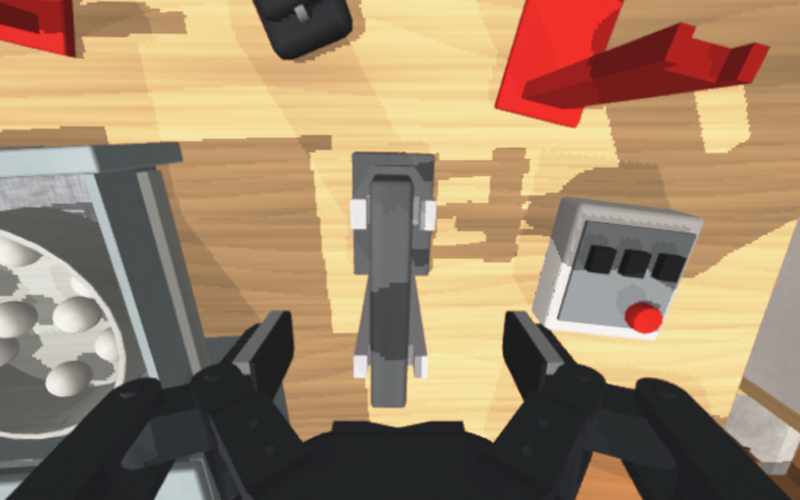

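Request:
servo_tool(rows=[{"grip": 1,"dx": -0.008,"dy": -0.003,"dz": -0.004,"ax": -0.8,"ay": 1.1,"az": 0},{"grip": 1,"dx": 0,"dy": 0,"dz": 0,"ax": 0,"ay": 0,"az": 0}])

```text
clock: 4.08
ee_pos: [490.6, 429.7, 161.3]
tcp_rot: [-1.566, -0.006, -0.006]
force: [-0.3, 0.5, -0.1]
width: 0.998
```

Run:
```python
from h import *
s,R=st()
```

```text
t 4.08 pos [490.58 429.72 161.35] jawyaw 90.0 tiltfix deg [-0.27  0.44  0.  ] F [-0.28  0.51 -0.1 ] M [-0.01 -0.02  0.01] w 0.998 q [ 0.6   0.33  1.53 -0.    1.28 -0.97]
```

Request:
servo_tool(rows=[{"grip": 1,"dx": -0.003,"dy": -0.002,"dz": -0.01,"ax": -0.3,"ay": 0.4,"az": 0},{"grip": 1,"dx": 0,"dy": 0,"dz": 0,"ax": 0,"ay": 0,"az": 0}])

```text
clock: 4.32
ee_pos: [487.8, 427.9, 152.0]
tcp_rot: [-1.571, -0.001, -0.002]
force: [0.7, 0.2, 0.4]
width: 1.0
```

Run:
```python
from h import *
s,R=st();print(s['effort'],s['joint_velocities'])
save('scene','s3',crop=(330,90,630,290),s=2.6)
```

```text
t 4.33 pos [487.79 427.95 152.01] jawyaw 90.0 tiltfix deg [-0.01  0.1   0.  ] F [0.67 0.19 0.39] M [-0.01  0.01  0.06] w 1.000 q [ 0.6   0.34  1.54 -0.    1.27 -0.97]
[ -0.02 -54.22 -37.87  -0.01  -0.08   0.  ] [ 0.   -0.02 -0.02 -0.    0.   -0.  ]
```

View pics/s3.png

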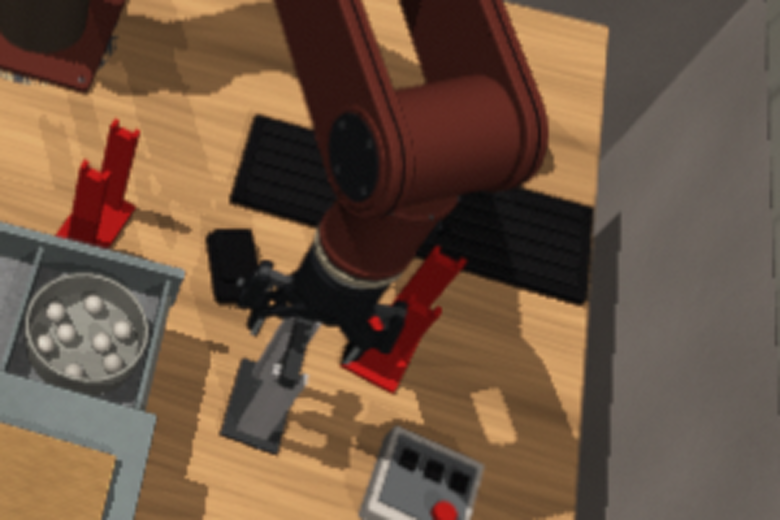

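No contact is visible, and the tool is moving again, so it was transient lag.

Request:
servo_tool(rows=[{"grip": 1,"dx": -0.001,"dy": 0,"dz": -0.01,"ax": 0,"ay": 0,"az": 0},{"grip": 1,"dx": 0,"dy": 0,"dz": 0,"ax": 0,"ay": 0,"az": 0}])

```text
clock: 4.62
ee_pos: [487.1, 428.2, 141.8]
tcp_rot: [-1.57, -0.002, -0.002]
force: [-0.0, 0.4, 1.0]
width: 1.001
```

Request:
servo_tool(rows=[{"grip": -1,"dx": 0,"dy": 0,"dz": 0,"ax": 0,"ay": 0,"az": 0},{"grip": -1,"dx": 0,"dy": 0,"dz": 0,"ax": 0,"ay": 0,"az": 0},{"grip": -1,"dx": 0,"dy": 0,"dz": 0,"ax": 0,"ay": 0,"az": 0},{"grip": -1,"dx": 0,"dy": 0,"dz": 0,"ax": 0,"ay": 0,"az": 0},{"grip": -1,"dx": 0,"dy": 0,"dz": 0,"ax": 0,"ay": 0,"az": 0},{"grip": -1,"dx": 0,"dy": 0,"dz": 0,"ax": 0,"ay": 0,"az": 0}], grip_force=80)

```text
clock: 5.38
ee_pos: [487.3, 428.3, 142.2]
tcp_rot: [-1.57, -0.002, -0.003]
force: [-0.2, -0.4, -0.6]
width: 0.175
```

Run:
```python
from h import *
s,R=st()
save('wrist','w4',s=1.25)
```

```text
t 5.38 pos [487.35 428.3  142.16] jawyaw 90.0 tiltfix deg [-0.06  0.17  0.  ] F [-0.16 -0.43 -0.64] M [0.   0.   0.03] w 0.175 q [ 0.6   0.35  1.54 -0.    1.25 -0.97]
```

View pics/w4.png

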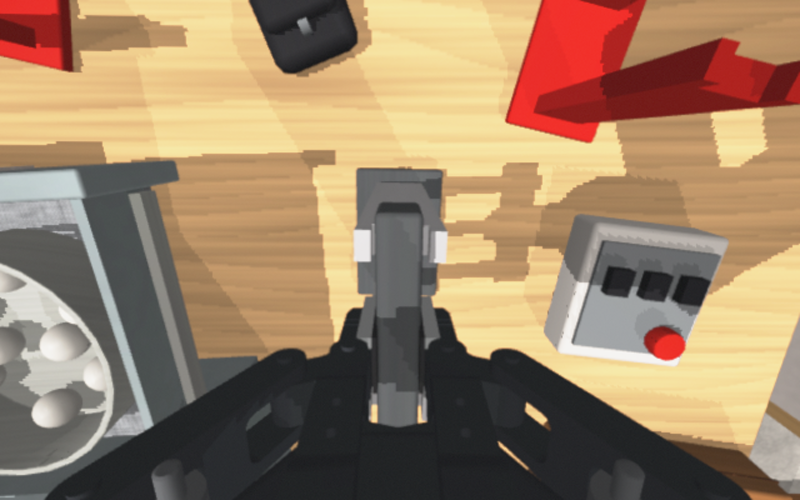

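The bar is gripped (opening about 15 mm). Lifting straight up.

Request:
servo_tool(rows=[{"grip": -1,"dx": 0,"dy": 0,"dz": 0.02,"ax": 0,"ay": 0,"az": 0},{"grip": -1,"dx": 0,"dy": 0,"dz": 0.04,"ax": 0,"ay": 0,"az": 0},{"grip": -1,"dx": 0,"dy": 0,"dz": 0.04,"ax": 0,"ay": 0,"az": 0},{"grip": -1,"dx": 0,"dy": 0,"dz": 0.04,"ax": 0,"ay": 0,"az": 0},{"grip": -1,"dx": 0,"dy": 0,"dz": 0.02,"ax": 0,"ay": 0,"az": 0},{"grip": -1,"dx": 0,"dy": 0,"dz": 0,"ax": 0,"ay": 0,"az": 0}])

```text
clock: 6.18
ee_pos: [485.2, 427.0, 310.9]
tcp_rot: [-1.571, -0.001, -0.002]
force: [0.7, 0.0, -4.3]
width: 0.169
```

Run:
```python
from h import *
s,R=st()
save('scene','s4',crop=(330,90,630,290),s=2.6)
save('wrist','w5',s=1.25)
```

```text
t 6.17 pos [485.18 426.96 310.91] jawyaw 90.0 tiltfix deg [-0.01  0.11  0.  ] F [ 0.67  0.04 -4.29] M [-0.   -0.03  0.01] w 0.169 q [ 0.6   0.23  1.36 -0.    1.54 -0.97]
```

View pics/s4.png

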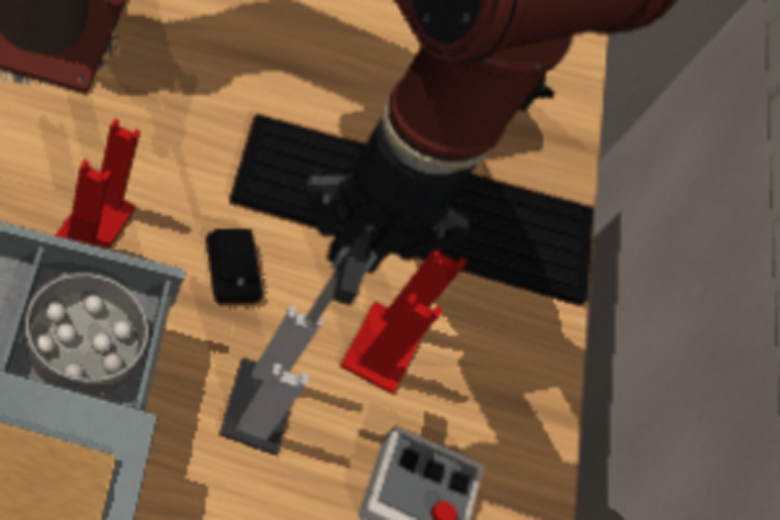

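View pics/w5.png

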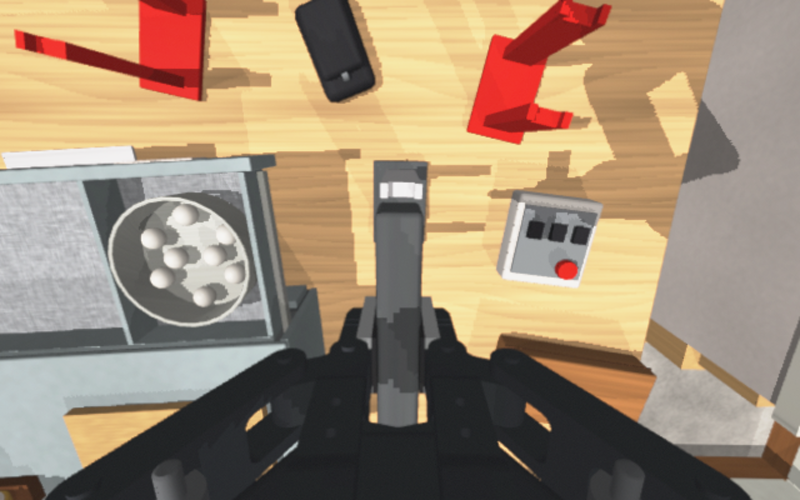

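The stirrer is lifted and hanging straight. Moving over the dish.

Request:
servo_tool(rows=[{"grip": -1,"dx": 0.008,"dy": -0.042,"dz": 0,"ax": 0,"ay": 0,"az": 0},{"grip": -1,"dx": 0.008,"dy": -0.042,"dz": 0,"ax": 0,"ay": 0,"az": 0},{"grip": -1,"dx": 0.008,"dy": -0.042,"dz": 0,"ax": 0,"ay": 0,"az": 0},{"grip": -1,"dx": 0.008,"dy": -0.042,"dz": -0.01,"ax": 0,"ay": 0,"az": 0},{"grip": -1,"dx": 0.008,"dy": -0.035,"dz": -0.01,"ax": 0,"ay": 0,"az": 0},{"grip": -1,"dx": 0,"dy": 0,"dz": 0,"ax": 0,"ay": 0,"az": 0},{"grip": -1,"dx": 0,"dy": 0,"dz": 0,"ax": 0,"ay": 0,"az": 0}])

```text
clock: 7.15
ee_pos: [518.8, 216.1, 273.8]
tcp_rot: [-1.58, 0.016, 0.018]
force: [-0.8, 0.8, -2.6]
width: 0.173
```

Run:
```python
from h import *
s,R=st()
save('scene','s5',crop=(290,130,450,250),s=5)
save('wrist','w6',s=1.25)
```

```text
t 7.15 pos [518.78 216.08 273.84] jawyaw 90.1 tiltfix deg [ 0.53 -1.22  0.  ] F [-0.79  0.81 -2.55] M [ 0.03 -0.02  0.03] w 0.173 q [ 0.26  0.06  1.62 -0.    1.48 -1.32]
```

View pics/s5.png

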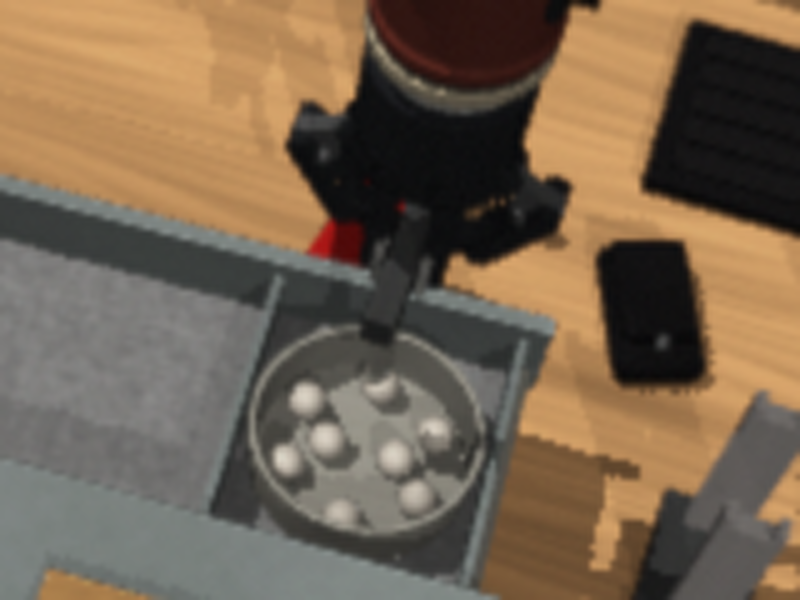

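View pics/w6.png

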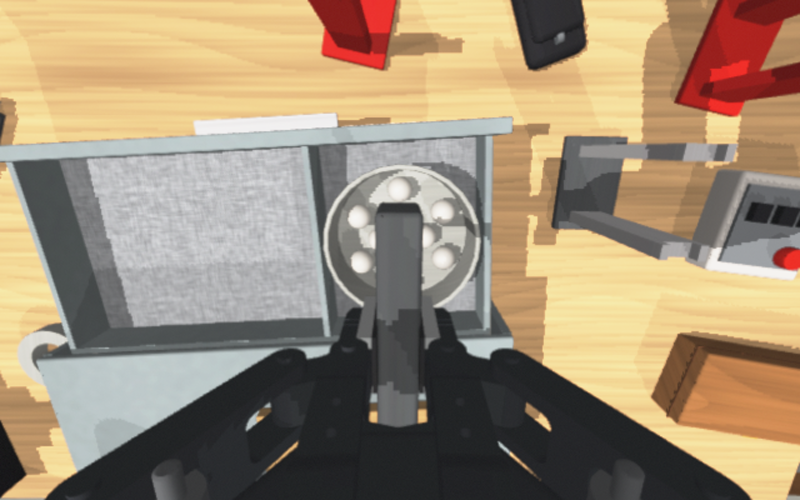

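Run:
```python
from h import *
S=camera_model('scene')
f=lambda c:((c[0]+.5)/5+290-.5,(c[1]+.5)/5+130-.5)
P=np.array([pt(S,*f(p),129)[:2] for p in((250,425),(487,445),(345,325),(390,537),(280,352),(450,355),(300,515),(465,500))])
A=np.c_[2*P,np.ones(len(P))];x=np.linalg.lstsq(A,(P**2).sum(1),rcond=None)[0];print('scene',x[:2],np.sqrt(x[2]+x[:2]@x[:2]))
W=camera_model('wrist');g=lambda u,v:((u+.5)/1.25-.5,(v+.5)/1.25-.5)
P=np.array([pt(W,*g(*p),129)[:2] for p in((324,240),(482,235),(403,165),(350,185),(455,185),(470,275),(336,275))])
A=np.c_[2*P,np.ones(len(P))];x=np.linalg.lstsq(A,(P**2).sum(1),rcond=None)[0];print('wrist',x[:2],np.sqrt(x[2]+x[:2]@x[:2]))
T=camera_model('top');f=lambda c:((c[0]+.5)/5+235-.5,(c[1]+.5)/5+150-.5)
P=np.array([pt(T,*f(p),129)[:2] for p in((103,262),(312,262),(208,158),(208,368))])
A=np.c_[2*P,np.ones(len(P))];x=np.linalg.lstsq(A,(P**2).sum(1),rcond=None)[0];print('top',x[:2],np.sqrt(x[2]+x[:2]@x[:2]))
```

```text
scene [525.05 216.85] 67.01962055988812
wrist [525.47 220.11] 64.98032146730317
top [525.53 215.08] 66.31851862895758
```

Request:
servo_tool(rows=[{"grip": -1,"dx": 0.0065,"dy": 0.001,"dz": 0,"ax": 0.5,"ay": -1.2,"az": 0},{"grip": -1,"dx": 0,"dy": 0,"dz": 0,"ax": 0,"ay": 0,"az": 0},{"grip": -1,"dx": 0,"dy": 0,"dz": 0,"ax": 0,"ay": 0,"az": 0}])

```text
clock: 7.62
ee_pos: [525.5, 219.8, 274.6]
tcp_rot: [-1.57, -0.006, 0.002]
force: [-0.1, -0.3, -2.7]
width: 0.172
```

Run:
```python
from h import *
s,R=st()
```

```text
t 7.62 pos [525.49 219.81 274.57] jawyaw 90.3 tiltfix deg [-0.03  0.13  0.  ] F [-0.06 -0.26 -2.69] M [-0.02 -0.02 -0.03] w 0.172 q [ 0.26  0.06  1.62 -0.    1.46 -1.32]
```

Request:
servo_tool(rows=[{"grip": -1,"dx": 0,"dy": -0.002,"dz": -0.02,"ax": 0,"ay": 0,"az": 0},{"grip": -1,"dx": 0,"dy": 0,"dz": -0.015,"ax": 0,"ay": 0,"az": 0},{"grip": -1,"dx": 0,"dy": 0,"dz": 0,"ax": 0,"ay": 0,"az": 0},{"grip": -1,"dx": 0,"dy": 0,"dz": 0,"ax": 0,"ay": 0,"az": 0}])

```text
clock: 8.12
ee_pos: [524.6, 217.6, 235.8]
tcp_rot: [-1.571, -0.005, 0.004]
force: [-0.1, -0.2, -2.3]
width: 0.175
```

Run:
```python
from h import *
s,R=st()
save('scene','s6',crop=(290,130,450,250),s=5)
```

```text
t 8.12 pos [524.59 217.64 235.78] jawyaw 90.3 tiltfix deg [0.01 0.01 0.  ] F [-0.1  -0.21 -2.33] M [-0.02  0.07 -0.02] w 0.175 q [ 0.25  0.08  1.67 -0.    1.39 -1.32]
```

View pics/s6.png

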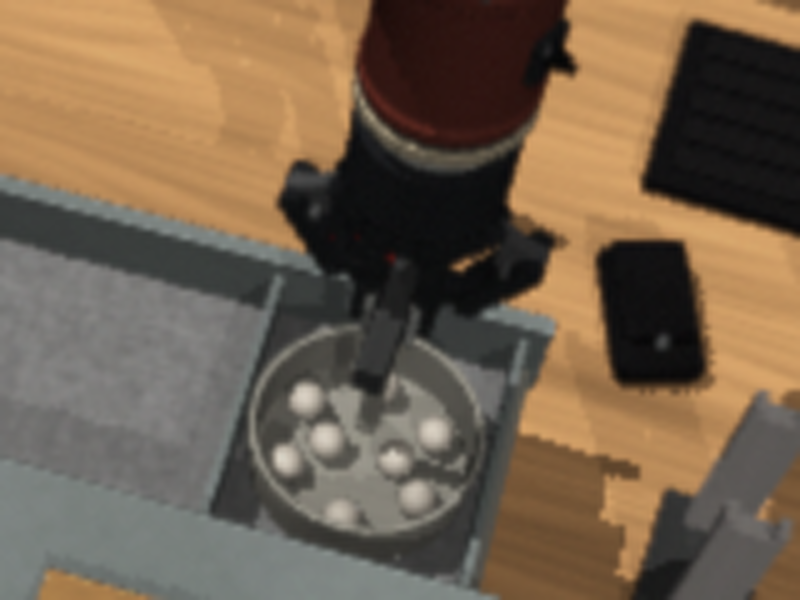

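Request:
servo_tool(rows=[{"grip": -1,"dx": 0.001,"dy": 0,"dz": -0.012,"ax": 0,"ay": 0,"az": 0},{"grip": -1,"dx": 0,"dy": 0,"dz": -0.01,"ax": 0,"ay": 0,"az": 0},{"grip": -1,"dx": 0,"dy": 0,"dz": -0.003,"ax": 0,"ay": 0,"az": 0},{"grip": -1,"dx": 0,"dy": 0,"dz": 0,"ax": 0,"ay": 0,"az": 0}])

```text
clock: 8.68
ee_pos: [525.9, 217.6, 209.4]
tcp_rot: [-1.571, -0.005, 0.004]
force: [-0.5, 0.1, -3.1]
width: 0.172
```

Run:
```python
from h import *
s,R=st()
save('scene','s7',crop=(290,130,450,250),s=5)
```

```text
t 8.68 pos [525.88 217.64 209.41] jawyaw 90.3 tiltfix deg [-0.    0.05  0.  ] F [-0.5   0.1  -3.09] M [ 0.02 -0.    0.02] w 0.172 q [ 0.25  0.1   1.7  -0.    1.34 -1.32]
```

View pics/s7.png

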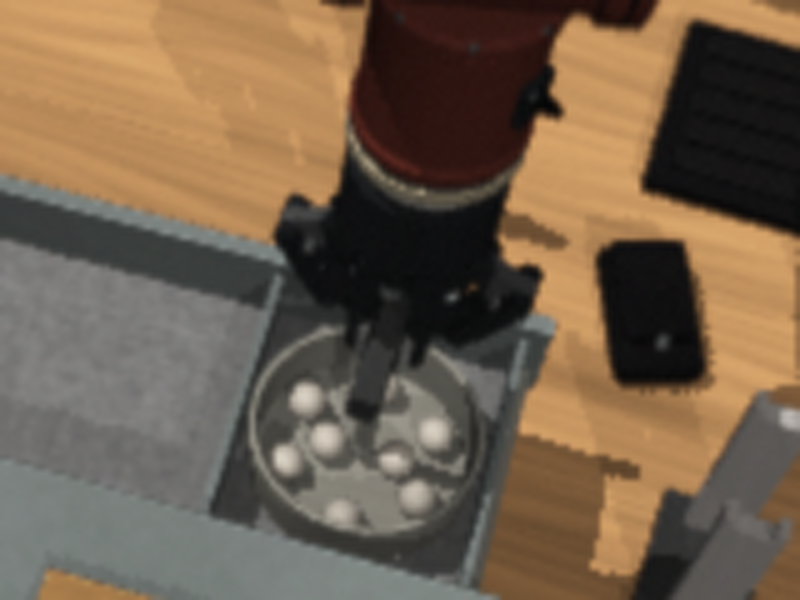

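The tip is 12 mm above the dish's underside, in the clear middle. I'll leave towards +30°, between two outer beads, then go round at a radius of about 37 mm.

```bash
cat > orb.py <<'E'
import sys
from h import *
def orb(r,th0,n,step,c=(525.4,217.2)):
    s,R=st();p=s['ee_pos'][:2]-c
    print('r %.1f th %.1f tipz %.1f'%(np.hypot(*p),np.degrees(np.arctan2(p[1],p[0])),s['ee_pos'][2]-112-85))
    for k in range(n):
        th=np.radians(th0+k*step);q=r*np.array([np.cos(th),np.sin(th)]);print(k,(q-p).round(0)*1e-3 if 0 else (q-p).round(1));p=q
a=[float(x) for x in sys.argv[1:]];orb(a[0],a[1],int(a[2]),a[3])
E
python3 orb.py 37 30 10 20
```

```text
t 8.72 pos [525.92 217.64 209.55] jawyaw 90.3 tiltfix deg [-0.    0.05  0.  ] F [ 0.34  0.25 -3.06] M [0.   0.01 0.01] w 0.174 q [ 0.25  0.1   1.7  -0.    1.34 -1.32]
r 0.7 th 40.3 tipz 12.5
0 [31.5 18.1]
1 [-8.3  9.8]
2 [-11.1   6.4]
3 [-12.7   2.2]
4 [-12.7  -2.2]
5 [-11.1  -6.4]
6 [-8.3 -9.8]
7 [ -4.4 -12.1]
8 [  0.  -12.8]
9 [  4.4 -12.1]
```

Request:
servo_tool(rows=[{"grip": -1,"dx": 0.01,"dy": 0.006,"dz": 0,"ax": 0,"ay": 0,"az": 0},{"grip": -1,"dx": 0.01,"dy": 0.006,"dz": 0,"ax": 0,"ay": 0,"az": 0},{"grip": -1,"dx": 0.01,"dy": 0.006,"dz": 0,"ax": 0,"ay": 0,"az": 0},{"grip": -1,"dx": 0,"dy": 0,"dz": 0,"ax": 0,"ay": 0,"az": 0}])

```text
clock: 9.22
ee_pos: [559.4, 237.5, 210.8]
tcp_rot: [-1.57, -0.007, 0.002]
force: [0.4, -0.8, -3.7]
width: 0.173
```

```bash
python3 orb.py 37 50 10 20; python3 -c "
from h import *
save('scene','s8',crop=(290,130,450,250),s=5)"
```

```text
t 9.22 pos [559.35 237.48 210.77] jawyaw 90.3 tiltfix deg [-0.06  0.21  0.  ] F [ 0.41 -0.84 -3.67] M [0.01 0.02 0.04] w 0.173 q [ 0.27  0.19  1.6  -0.    1.35 -1.3 ]
r 39.6 th 30.9 tipz 13.8
0 [-10.2   8.1]
1 [-11.1   6.4]
2 [-12.7   2.2]
3 [-12.7  -2.2]
4 [-11.1  -6.4]
5 [-8.3 -9.8]
6 [ -4.4 -12.1]
7 [  0.  -12.8]
8 [  4.4 -12.1]
9 [ 8.3 -9.8]
```

View pics/s8.png

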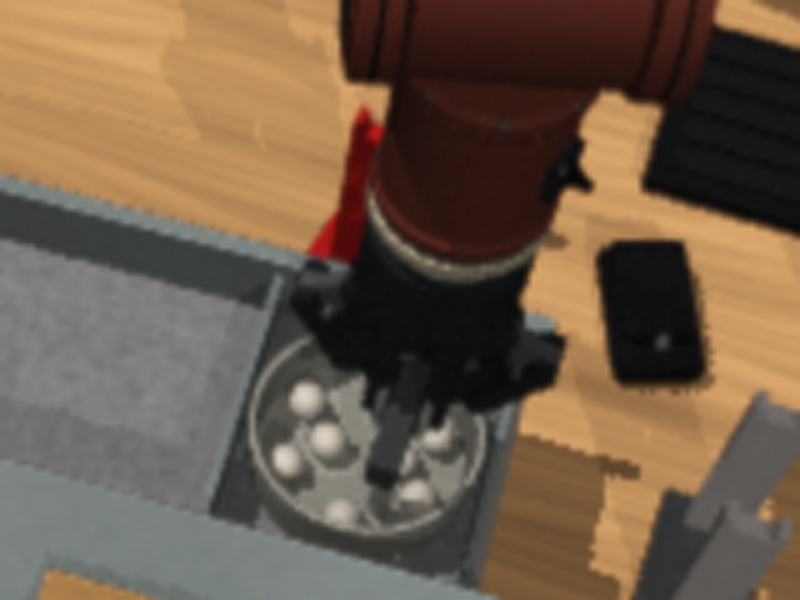

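Request:
servo_tool(rows=[{"grip": -1,"dx": -0.01,"dy": 0.008,"dz": -0.001,"ax": 0,"ay": 0,"az": 0},{"grip": -1,"dx": -0.011,"dy": 0.0065,"dz": -0.001,"ax": 0,"ay": 0,"az": 0},{"grip": -1,"dx": -0.0125,"dy": 0.002,"dz": 0,"ax": 0,"ay": 0,"az": 0},{"grip": -1,"dx": -0.0125,"dy": -0.002,"dz": 0,"ax": 0,"ay": 0,"az": 0},{"grip": -1,"dx": -0.011,"dy": -0.0065,"dz": 0,"ax": 0,"ay": 0,"az": 0},{"grip": -1,"dx": -0.0085,"dy": -0.01,"dz": 0,"ax": 0,"ay": 0,"az": 0}])

```text
clock: 10.02
ee_pos: [487.3, 234.8, 208.1]
tcp_rot: [-1.573, -0.007, 0.004]
force: [-0.1, -0.7, -4.4]
width: 0.177
```

```bash
python3 orb.py 37 170 10 20; python3 -c "
from h import *
save('scene','s9',crop=(290,130,450,250),s=5)"
```

```text
t 10.03 pos [487.33 234.83 208.14] jawyaw 90.4 tiltfix deg [0.1 0.1 0. ] F [-0.06 -0.69 -4.37] M [-0.01  0.11 -0.  ] w 0.177 q [ 0.3   0.04  1.77 -0.    1.33 -1.27]
r 42.0 th 155.2 tipz 11.1
0 [  1.6 -11.2]
1 [  0.  -12.8]
2 [  4.4 -12.1]
3 [ 8.3 -9.8]
4 [11.1 -6.4]
5 [12.7 -2.2]
6 [12.7  2.2]
7 [11.1  6.4]
8 [8.3 9.8]
9 [ 4.4 12.1]
```

View pics/s9.png

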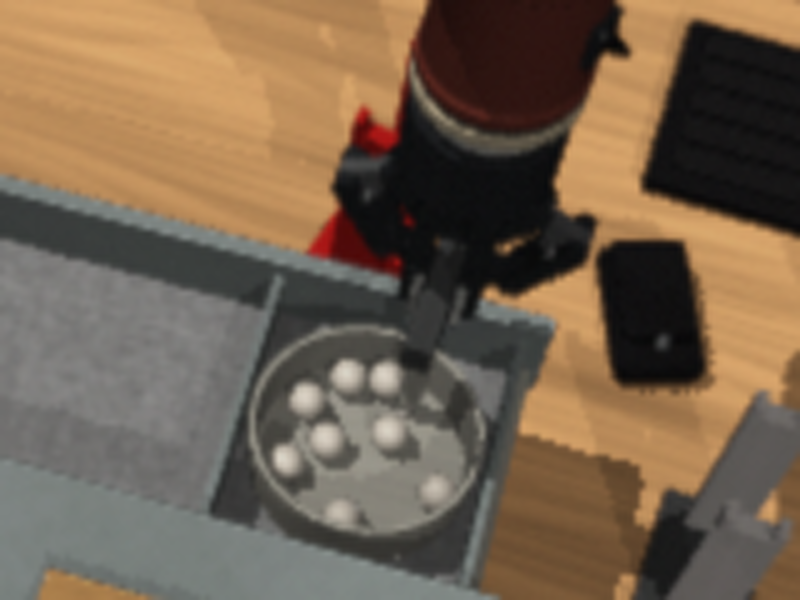

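The beads are moving and staying inside. Continuing.

Request:
servo_tool(rows=[{"grip": -1,"dx": 0.0015,"dy": -0.011,"dz": 0,"ax": 0,"ay": 0,"az": 0},{"grip": -1,"dx": 0.001,"dy": -0.0125,"dz": 0,"ax": 0,"ay": 0,"az": 0},{"grip": -1,"dx": 0.0045,"dy": -0.012,"dz": 0,"ax": 0,"ay": 0,"az": 0},{"grip": -1,"dx": 0.0085,"dy": -0.0095,"dz": 0,"ax": 0,"ay": 0,"az": 0},{"grip": -1,"dx": 0.011,"dy": -0.006,"dz": 0,"ax": 0,"ay": 0,"az": 0},{"grip": -1,"dx": 0.0125,"dy": -0.0015,"dz": 0,"ax": 0,"ay": 0,"az": 0},{"grip": -1,"dx": 0.012,"dy": 0.0025,"dz": 0,"ax": 0,"ay": 0,"az": 0},{"grip": -1,"dx": 0.0105,"dy": 0.0065,"dz": 0,"ax": 0,"ay": 0,"az": 0}])

```text
clock: 11.08
ee_pos: [553.4, 185.3, 208.2]
tcp_rot: [-1.573, -0.004, 0.001]
force: [0.4, 0.0, -2.8]
width: 0.173
```

```bash
python3 orb.py 37 340 10 20
```

```text
t 11.07 pos [553.36 185.25 208.18] jawyaw 90.2 tiltfix deg [0.13 0.11 0.  ] F [ 0.36  0.04 -2.82] M [-0.06 -0.03  0.02] w 0.173 q [ 0.19  0.14  1.66 -0.    1.34 -1.38]
r 42.5 th -48.8 tipz 11.2
0 [ 6.8 19.3]
1 [ 2.2 12.7]
2 [-2.2 12.7]
3 [-6.4 11.1]
4 [-9.8  8.3]
5 [-12.1   4.4]
6 [-12.8   0. ]
7 [-12.1  -4.4]
8 [-9.8 -8.3]
9 [ -6.4 -11.1]
```

Request:
servo_tool(rows=[{"grip": -1,"dx": 0.004,"dy": 0.0135,"dz": 0,"ax": 0,"ay": 0,"az": 0},{"grip": -1,"dx": 0.0045,"dy": 0.012,"dz": 0,"ax": 0,"ay": 0,"az": 0},{"grip": -1,"dx": 0,"dy": 0.013,"dz": 0,"ax": 0,"ay": 0,"az": 0},{"grip": -1,"dx": -0.0045,"dy": 0.012,"dz": 0,"ax": 0,"ay": 0,"az": 0},{"grip": -1,"dx": -0.0085,"dy": 0.01,"dz": 0,"ax": 0,"ay": 0,"az": 0},{"grip": -1,"dx": -0.011,"dy": 0.0065,"dz": 0,"ax": 0,"ay": 0,"az": 0},{"grip": -1,"dx": -0.0125,"dy": 0.002,"dz": 0,"ax": 0,"ay": 0,"az": 0},{"grip": -1,"dx": -0.0125,"dy": -0.0025,"dz": 0,"ax": 0,"ay": 0,"az": 0},{"grip": -1,"dx": -0.011,"dy": -0.0065,"dz": 0,"ax": 0,"ay": 0,"az": 0},{"grip": -1,"dx": -0.0085,"dy": -0.01,"dz": 0,"ax": 0,"ay": 0,"az": 0}])

```text
clock: 12.32
ee_pos: [487.9, 241.2, 207.6]
tcp_rot: [-1.574, -0.006, 0.006]
force: [0.8, 0.7, -2.9]
width: 0.172
```

```bash
python3 orb.py 37 180 10 20;python3 -c "
from h import *
save('scene','s10',crop=(290,130,450,250),s=5)"
```

```text
t 12.32 pos [487.87 241.2  207.65] jawyaw 90.5 tiltfix deg [ 0.18 -0.    0.  ] F [ 0.79  0.68 -2.86] M [ 0.07 -0.09  0.02] w 0.172 q [ 0.32  0.05  1.76 -0.    1.33 -1.26]
r 44.5 th 147.4 tipz 10.6
0 [  0.5 -24. ]
1 [  2.2 -12.7]
2 [  6.4 -11.1]
3 [ 9.8 -8.3]
4 [12.1 -4.4]
5 [12.8 -0. ]
6 [12.1  4.4]
7 [9.8 8.3]
8 [ 6.4 11.1]
9 [ 2.2 12.7]
```

View pics/s10.png

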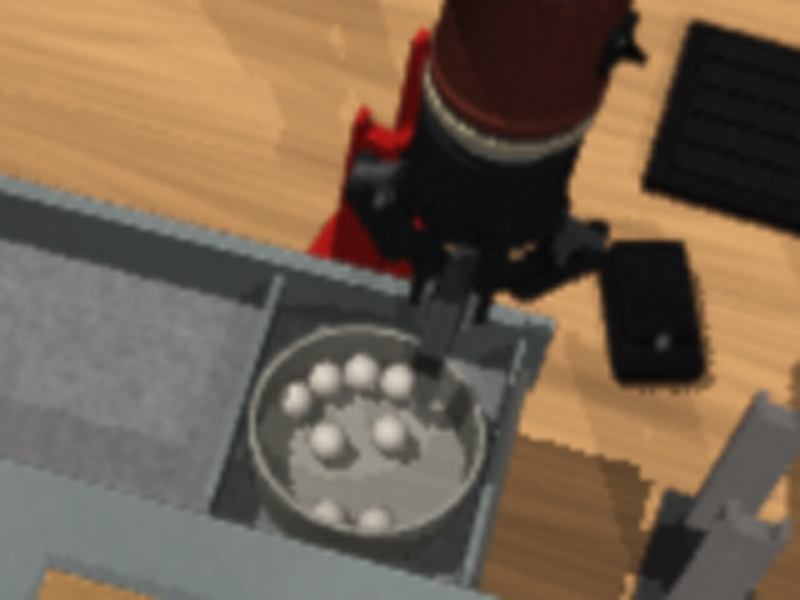

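All eight beads are in the dish. The six outer ones have been herded round and the inner two have hardly moved, so the next round is tighter.

Request:
servo_tool(rows=[{"grip": -1,"dx": 0.0075,"dy": -0.012,"dz": 0,"ax": 0,"ay": 0,"az": 0},{"grip": -1,"dx": 0.004,"dy": -0.012,"dz": 0,"ax": 0,"ay": 0,"az": 0},{"grip": -1,"dx": 0.0035,"dy": -0.013,"dz": 0,"ax": 0,"ay": 0,"az": 0},{"grip": -1,"dx": 0.0095,"dy": -0.0095,"dz": 0,"ax": 0,"ay": 0,"az": 0},{"grip": -1,"dx": 0.013,"dy": -0.0035,"dz": 0,"ax": 0,"ay": 0,"az": 0},{"grip": -1,"dx": 0.013,"dy": 0.0035,"dz": 0,"ax": 0,"ay": 0,"az": 0},{"grip": -1,"dx": 0.0095,"dy": 0.0095,"dz": 0,"ax": 0,"ay": 0,"az": 0},{"grip": -1,"dx": 0.0035,"dy": 0.013,"dz": 0,"ax": 0,"ay": 0,"az": 0}])

```text
clock: 13.38
ee_pos: [556.9, 212.0, 207.5]
tcp_rot: [-1.575, -0.003, 0.002]
force: [0.8, 0.5, -2.9]
width: 0.177
```

```bash
python3 orb.py 30 60 10 25;python3 -c "
from h import *
save('scene','s11',crop=(290,130,450,250),s=5)"
```

```text
t 13.38 pos [556.95 212.02 207.54] jawyaw 90.2 tiltfix deg [0.22 0.03 0.  ] F [ 0.79  0.47 -2.85] M [-0.06 -0.03 -0.03] w 0.177 q [ 0.23  0.17  1.63 -0.    1.34 -1.34]
r 32.0 th -9.3 tipz 10.5
0 [-16.5  31.2]
1 [-12.4   3.9]
2 [-12.9  -1.7]
3 [-11.  -7.]
4 [ -7. -11.]
5 [ -1.7 -12.9]
6 [  3.9 -12.4]
7 [ 8.8 -9.6]
8 [12. -5.]
9 [13.   0.6]
```

View pics/s11.png

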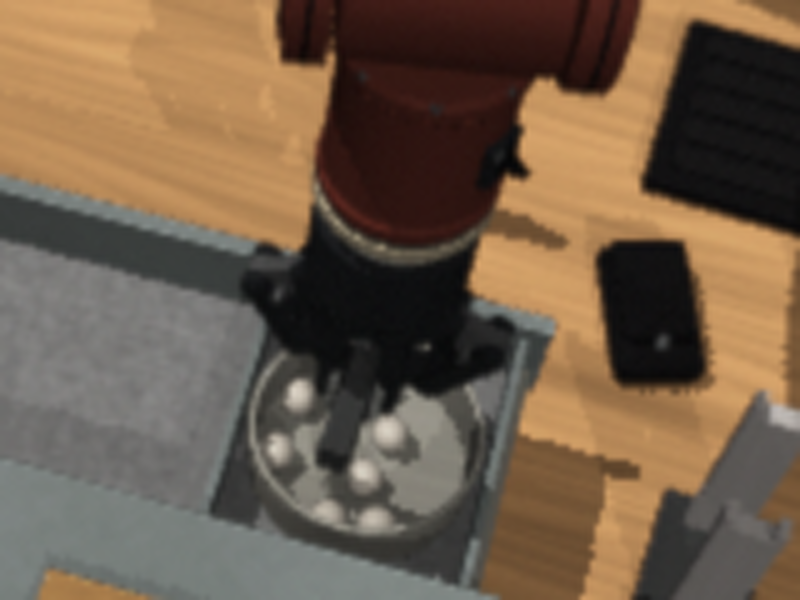

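Request:
servo_tool(rows=[{"grip": -1,"dx": -0.0045,"dy": 0.014,"dz": 0,"ax": 0,"ay": 0,"az": 0},{"grip": -1,"dx": -0.009,"dy": 0.011,"dz": 0,"ax": 0,"ay": 0,"az": 0},{"grip": -1,"dx": -0.011,"dy": 0.005,"dz": 0,"ax": 0,"ay": 0,"az": 0},{"grip": -1,"dx": -0.014,"dy": 0,"dz": 0,"ax": 0,"ay": 0,"az": 0},{"grip": -1,"dx": -0.012,"dy": -0.0075,"dz": 0,"ax": 0,"ay": 0,"az": 0},{"grip": -1,"dx": -0.007,"dy": -0.011,"dz": 0,"ax": 0,"ay": 0,"az": 0},{"grip": -1,"dx": -0.001,"dy": -0.013,"dz": 0,"ax": 0,"ay": 0,"az": 0},{"grip": -1,"dx": 0.005,"dy": -0.012,"dz": 0,"ax": 0,"ay": 0,"az": 0}])

```text
clock: 14.42
ee_pos: [497.6, 203.0, 208.3]
tcp_rot: [-1.572, -0.01, 0.004]
force: [4.5, 3.6, -3.2]
width: 0.178
```

```bash
python3 orb.py 32 250 10 25;python3 -c "
from h import *
save('scene','s12',crop=(290,130,450,250),s=5)"
```

```text
t 14.43 pos [497.64 202.99 208.34] jawyaw 90.5 tiltfix deg [0.05 0.21 0.  ] F [ 4.53  3.59 -3.24] M [ 1.07 -1.28  0.  ] w 0.178 q [ 0.24  0.03  1.78 -0.    1.33 -1.34]
r 31.2 th -152.9 tipz 11.3
0 [ 16.8 -15.9]
1 [13.7 -1.8]
2 [13.2  4.2]
3 [10.2  9.4]
4 [ 5.3 12.8]
5 [-0.6 13.8]
6 [-6.4 12.3]
7 [-11.    8.4]
8 [-13.5   3. ]
9 [-13.5  -3. ]
```

View pics/s12.png

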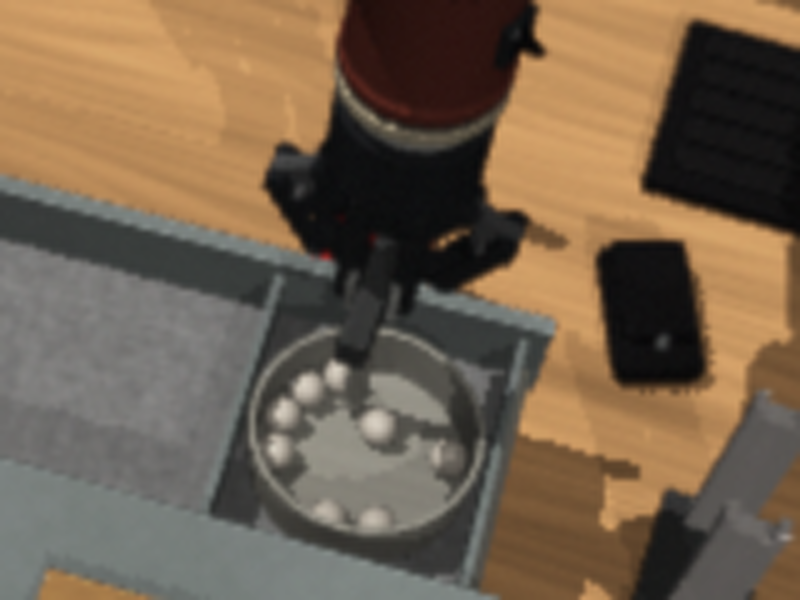

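Request:
servo_tool(rows=[{"grip": -1,"dx": 0.006,"dy": -0.012,"dz": 0,"ax": 0,"ay": 0,"az": 0},{"grip": -1,"dx": 0.01,"dy": -0.006,"dz": 0,"ax": 0,"ay": 0,"az": 0},{"grip": -1,"dx": 0.012,"dy": -0.002,"dz": 0,"ax": 0,"ay": 0,"az": 0},{"grip": -1,"dx": 0.012,"dy": 0.002,"dz": 0,"ax": 0,"ay": 0,"az": 0},{"grip": -1,"dx": 0.01,"dy": 0.006,"dz": 0,"ax": 0,"ay": 0,"az": 0},{"grip": -1,"dx": 0.0075,"dy": 0.009,"dz": 0,"ax": 0,"ay": 0,"az": 0},{"grip": -1,"dx": 0.003,"dy": 0.011,"dz": 0,"ax": 0,"ay": 0,"az": 0},{"grip": -1,"dx": -0.001,"dy": 0.012,"dz": 0,"ax": 0,"ay": 0,"az": 0}])

```text
clock: 15.48
ee_pos: [563.4, 220.7, 207.5]
tcp_rot: [-1.574, -0.006, 0.002]
force: [0.3, -0.5, -2.7]
width: 0.172
```

```bash
python3 orb.py 34 30 10 20;python3 -c "
from h import *
save('scene','s13',crop=(290,130,450,250),s=5)"
```

```text
t 15.47 pos [563.37 220.66 207.48] jawyaw 90.3 tiltfix deg [0.19 0.13 0.  ] F [ 0.32 -0.55 -2.71] M [0.05 0.02 0.02] w 0.172 q [ 0.25  0.19  1.61 -0.    1.34 -1.33]
r 38.1 th 5.2 tipz 10.5
0 [-8.5 13.5]
1 [-7.6  9. ]
2 [-10.2   5.9]
3 [-11.6   2.1]
4 [-11.6  -2.1]
5 [-10.2  -5.9]
6 [-7.6 -9. ]
7 [ -4.  -11.1]
8 [  0.  -11.8]
9 [  4.  -11.1]
```

View pics/s13.png

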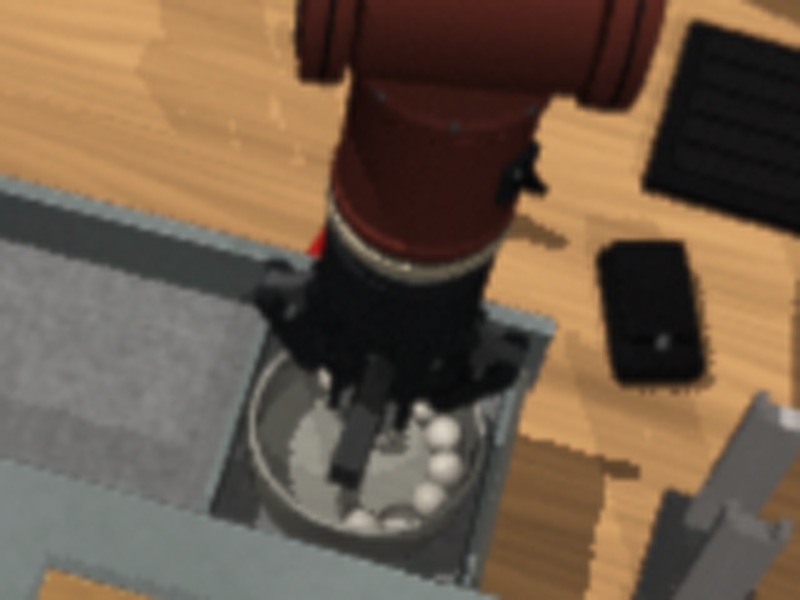

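Request:
servo_tool(rows=[{"grip": -1,"dx": -0.006,"dy": 0.01,"dz": 0,"ax": 0,"ay": 0,"az": 0},{"grip": -1,"dx": -0.009,"dy": 0.009,"dz": 0,"ax": 0,"ay": 0,"az": 0},{"grip": -1,"dx": -0.01,"dy": 0.006,"dz": 0,"ax": 0,"ay": 0,"az": 0},{"grip": -1,"dx": -0.0115,"dy": 0.002,"dz": 0,"ax": 0,"ay": 0,"az": 0},{"grip": -1,"dx": -0.0115,"dy": -0.002,"dz": 0,"ax": 0,"ay": 0,"az": 0},{"grip": -1,"dx": -0.01,"dy": -0.006,"dz": 0,"ax": 0,"ay": 0,"az": 0},{"grip": -1,"dx": -0.007,"dy": -0.009,"dz": 0,"ax": 0,"ay": 0,"az": 0},{"grip": -1,"dx": -0.003,"dy": -0.011,"dz": 0,"ax": 0,"ay": 0,"az": 0},{"grip": -1,"dx": 0.001,"dy": -0.012,"dz": 0,"ax": 0,"ay": 0,"az": 0}])

```text
clock: 16.65
ee_pos: [493.2, 209.1, 210.5]
tcp_rot: [-1.573, -0.016, -0.004]
force: [-0.0, -0.0, -3.1]
width: 0.169
```

```bash
python3 orb.py 34 190 10 20;python3 -c "
from h import *
save('scene','s14',crop=(290,130,450,250),s=5)"
```

```text
t 16.65 pos [493.16 209.14 210.48] jawyaw 90.5 tiltfix deg [0.12 0.73 0.  ] F [-0.03 -0.02 -3.12] M [ 0.1  -0.08 -0.01] w 0.169 q [ 0.26  0.01  1.79 -0.01  1.32 -1.32]
r 33.2 th -166.0 tipz 13.5
0 [-1.2  2.2]
1 [  4.  -11.1]
2 [ 7.6 -9. ]
3 [10.2 -5.9]
4 [11.6 -2.1]
5 [11.6  2.1]
6 [10.2  5.9]
7 [7.6 9. ]
8 [ 4.  11.1]
9 [ 0.  11.8]
```

View pics/s14.png

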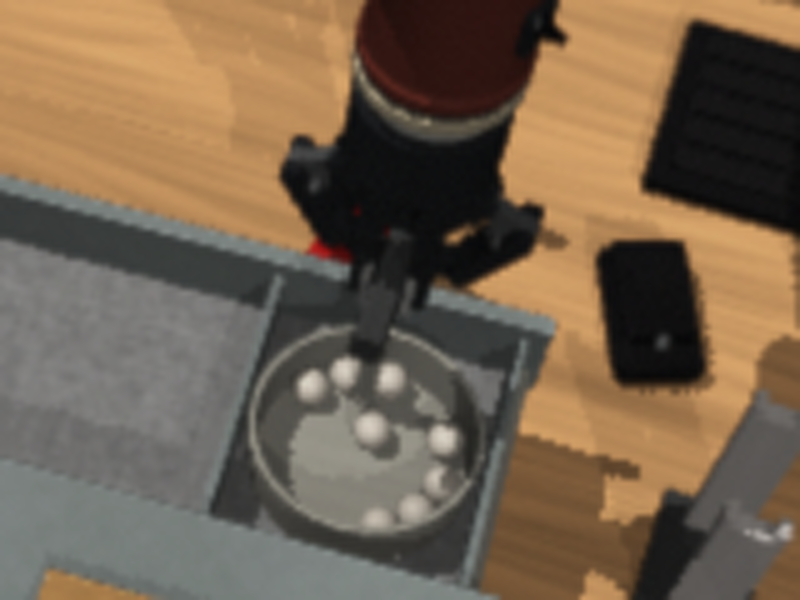

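Request:
servo_tool(rows=[{"grip": -1,"dx": 0.003,"dy": -0.01,"dz": -0.001,"ax": 0,"ay": 0.7,"az": 0},{"grip": -1,"dx": 0.0075,"dy": -0.009,"dz": -0.001,"ax": 0,"ay": 0,"az": 0},{"grip": -1,"dx": 0.01,"dy": -0.006,"dz": 0,"ax": 0,"ay": 0,"az": 0},{"grip": -1,"dx": 0.0115,"dy": -0.002,"dz": 0,"ax": 0,"ay": 0,"az": 0},{"grip": -1,"dx": 0.0115,"dy": 0.002,"dz": 0,"ax": 0,"ay": 0,"az": 0},{"grip": -1,"dx": 0.01,"dy": 0.006,"dz": 0,"ax": 0,"ay": 0,"az": 0},{"grip": -1,"dx": 0.0075,"dy": 0.009,"dz": 0,"ax": 0,"ay": 0,"az": 0},{"grip": -1,"dx": 0.003,"dy": 0.011,"dz": 0,"ax": 0,"ay": 0,"az": 0},{"grip": -1,"dx": -0.001,"dy": 0.012,"dz": 0,"ax": 0,"ay": 0,"az": 0}])

```text
clock: 17.82
ee_pos: [558.3, 223.8, 205.8]
tcp_rot: [-1.566, 0.004, 0.011]
force: [-0.6, 0.1, -3.1]
width: 0.172
```

```bash
python3 orb.py 34 30 10 20;python3 -c "
from h import *
save('scene','s15',crop=(290,130,450,250),s=5)"
```

```text
t 17.82 pos [558.27 223.85 205.75] jawyaw 90.3 tiltfix deg [-0.29 -0.54 -0.  ] F [-0.58  0.15 -3.11] M [-0.01  0.01 -0.02] w 0.172 q [ 0.25  0.19  1.61  0.01  1.35 -1.33]
r 33.5 th 11.4 tipz 8.8
0 [-3.4 10.4]
1 [-7.6  9. ]
2 [-10.2   5.9]
3 [-11.6   2.1]
4 [-11.6  -2.1]
5 [-10.2  -5.9]
6 [-7.6 -9. ]
7 [ -4.  -11.1]
8 [  0.  -11.8]
9 [  4.  -11.1]
```

View pics/s15.png

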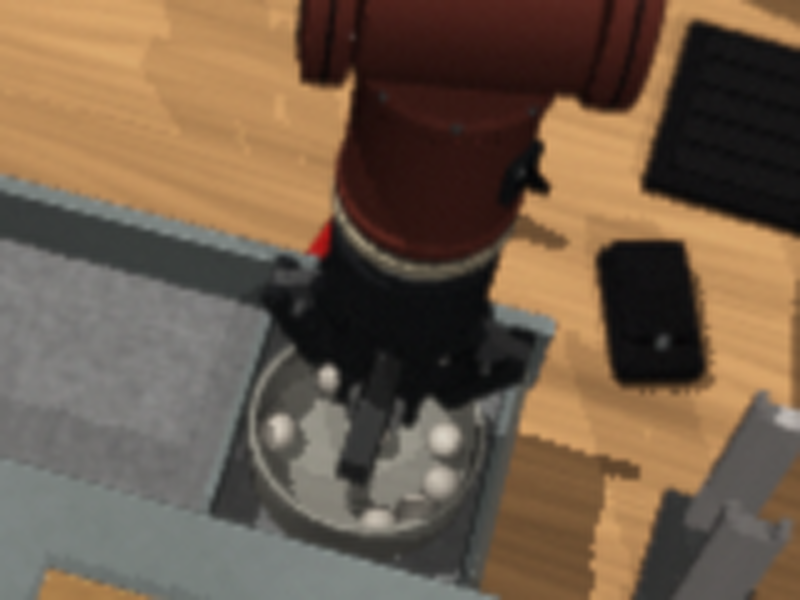

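Request:
servo_tool(rows=[{"grip": -1,"dx": -0.008,"dy": 0.011,"dz": 0.002,"ax": 0,"ay": -0.3,"az": 0},{"grip": -1,"dx": -0.01,"dy": 0.007,"dz": 0,"ax": 0,"ay": 0,"az": 0},{"grip": -1,"dx": -0.012,"dy": 0.002,"dz": 0,"ax": 0,"ay": 0,"az": 0},{"grip": -1,"dx": -0.012,"dy": -0.003,"dz": 0,"ax": 0,"ay": 0,"az": 0},{"grip": -1,"dx": -0.01,"dy": -0.008,"dz": 0,"ax": 0,"ay": 0,"az": 0},{"grip": -1,"dx": -0.006,"dy": -0.011,"dz": 0,"ax": 0,"ay": 0,"az": 0},{"grip": -1,"dx": -0.002,"dy": -0.012,"dz": 0,"ax": 0,"ay": 0,"az": 0},{"grip": -1,"dx": 0,"dy": 0,"dz": 0,"ax": 0,"ay": 0,"az": 0}])

```text
clock: 18.88
ee_pos: [494.2, 210.1, 209.8]
tcp_rot: [-1.565, -0.007, 0.003]
force: [1.5, -0.5, -2.6]
width: 0.18
```

```bash
python3 orb.py 34 190 2 20;python3 -c "
from h import *
save('scene','s16',crop=(290,130,450,250),s=5)"
```

```text
t 18.88 pos [494.23 210.12 209.82] jawyaw 90.4 tiltfix deg [-0.36  0.13  0.  ] F [ 1.54 -0.49 -2.6 ] M [-0.03 -0.43  0.02] w 0.180 q [ 0.25  0.02  1.78  0.01  1.33 -1.33]
r 32.0 th -167.2 tipz 12.8
0 [-2.3  1.2]
1 [  4.  -11.1]
```

View pics/s16.png

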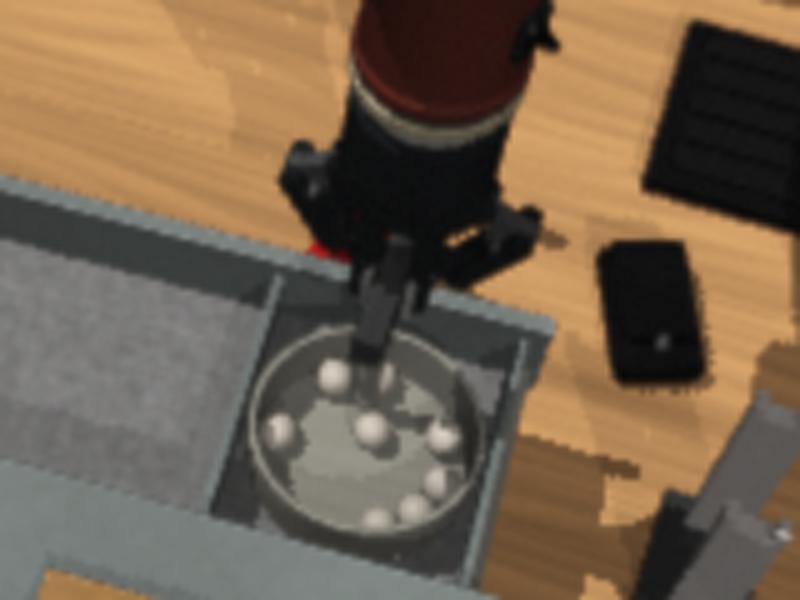

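Request:
servo_tool(rows=[{"grip": -1,"dx": 0.002,"dy": -0.012,"dz": 0,"ax": 0,"ay": 0,"az": 0},{"grip": -1,"dx": 0.0065,"dy": -0.011,"dz": 0,"ax": 0,"ay": 0,"az": 0},{"grip": -1,"dx": 0.0105,"dy": -0.008,"dz": 0,"ax": 0,"ay": 0,"az": 0},{"grip": -1,"dx": 0.012,"dy": -0.003,"dz": 0,"ax": 0,"ay": 0,"az": 0},{"grip": -1,"dx": 0.0125,"dy": 0.002,"dz": 0,"ax": 0,"ay": 0,"az": 0},{"grip": -1,"dx": 0.01,"dy": 0.006,"dz": 0,"ax": 0,"ay": 0,"az": 0},{"grip": -1,"dx": 0.0075,"dy": 0.009,"dz": 0,"ax": 0,"ay": 0,"az": 0},{"grip": -1,"dx": 0.003,"dy": 0.011,"dz": 0,"ax": 0,"ay": 0,"az": 0},{"grip": -1,"dx": -0.001,"dy": 0.012,"dz": 0,"ax": 0,"ay": 0,"az": 0},{"grip": -1,"dx": -0.004,"dy": 0.012,"dz": 0,"ax": 0,"ay": 0,"az": 0}])

```text
clock: 20.18
ee_pos: [553.5, 233.3, 207.3]
tcp_rot: [-1.552, 0.004, 0.012]
force: [-1.2, -1.3, -1.3]
width: 0.172
```

```bash
python3 orb.py 36 40 10 20
```

```text
t 20.18 pos [553.53 233.25 207.27] jawyaw 90.3 tiltfix deg [-1.07 -0.59 -0.  ] F [-1.21 -1.33 -1.27] M [-0.41  0.45  0.02] w 0.172 q [ 0.26  0.18  1.62  0.02  1.35 -1.32]
r 32.4 th 29.7 tipz 10.3
0 [-0.5  7.1]
1 [-9.6  8. ]
2 [-11.7   4.3]
3 [-12.5   0. ]
4 [-11.7  -4.3]
5 [-9.6 -8. ]
6 [ -6.3 -10.8]
7 [ -2.2 -12.3]
8 [  2.2 -12.3]
9 [  6.3 -10.8]
```

Tilt is creeping to about 1°, so I'll correct it on the way round and end in the near half.

Request:
servo_tool(rows=[{"grip": -1,"dx": -0.002,"dy": 0.008,"dz": 0.001,"ax": -1,"ay": -0.4,"az": 0},{"grip": -1,"dx": -0.0095,"dy": 0.008,"dz": 0,"ax": 0,"ay": 0,"az": 0},{"grip": -1,"dx": -0.0115,"dy": 0.0045,"dz": 0,"ax": 0,"ay": 0,"az": 0},{"grip": -1,"dx": -0.0125,"dy": 0,"dz": 0,"ax": 0,"ay": 0,"az": 0},{"grip": -1,"dx": -0.0115,"dy": -0.0045,"dz": 0,"ax": 0,"ay": 0,"az": 0},{"grip": -1,"dx": -0.0095,"dy": -0.008,"dz": 0,"ax": 0,"ay": 0,"az": 0},{"grip": -1,"dx": -0.006,"dy": -0.011,"dz": 0,"ax": 0,"ay": 0,"az": 0},{"grip": -1,"dx": 0,"dy": 0,"dz": 0,"ax": 0,"ay": 0,"az": 0}])

```text
clock: 21.18
ee_pos: [486.0, 228.8, 209.3]
tcp_rot: [-1.576, -0.006, 0.006]
force: [0.1, -0.4, -3.6]
width: 0.171
```

```bash
python3 orb.py 36 200 1 20;python3 -c "
from h import *
save('scene','s17',crop=(290,130,450,250),s=5)"
```

```text
t 21.18 pos [485.99 228.85 209.26] jawyaw 90.4 tiltfix deg [ 0.3  -0.01  0.  ] F [ 0.09 -0.38 -3.59] M [-0.04 -0.01 -0.  ] w 0.171 q [ 0.3   0.03  1.78 -0.01  1.34 -1.28]
r 41.1 th 163.5 tipz 12.3
0 [  5.6 -24. ]
```

View pics/s17.png

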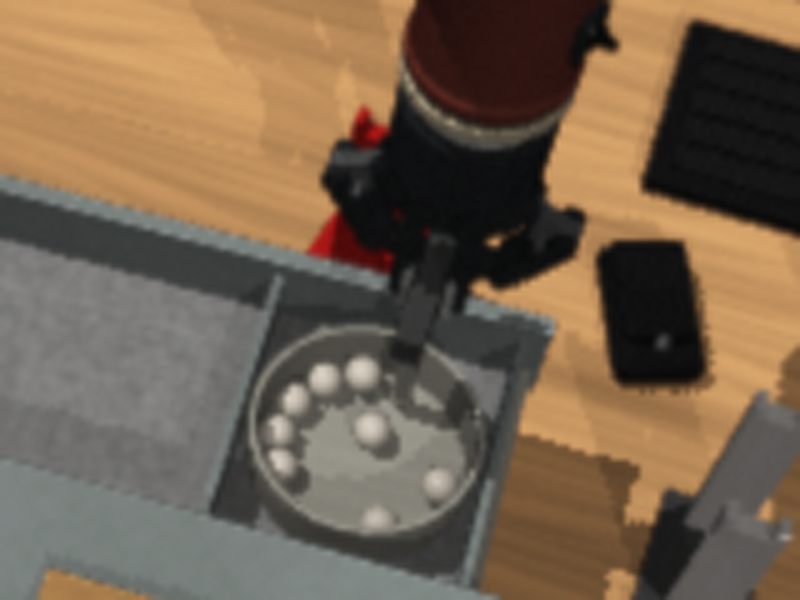

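Several full rounds are done, and all eight beads are in the dish and well rearranged. Lifting straight out.

Request:
servo_tool(rows=[{"grip": -1,"dx": 0,"dy": 0,"dz": 0.015,"ax": 0.3,"ay": 0,"az": 0},{"grip": -1,"dx": 0,"dy": 0,"dz": 0.025,"ax": 0,"ay": 0,"az": 0},{"grip": -1,"dx": 0,"dy": 0,"dz": 0.03,"ax": 0,"ay": 0,"az": 0},{"grip": -1,"dx": 0,"dy": 0,"dz": 0.03,"ax": 0,"ay": 0,"az": 0},{"grip": -1,"dx": 0,"dy": 0,"dz": 0,"ax": 0,"ay": 0,"az": 0}])

```text
clock: 21.85
ee_pos: [487.7, 229.6, 316.2]
tcp_rot: [-1.568, -0.008, 0.003]
force: [0.5, -0.6, -3.7]
width: 0.173
```

Request:
servo_tool(rows=[{"grip": -1,"dx": 0,"dy": 0.03,"dz": 0,"ax": 0,"ay": 0,"az": 0},{"grip": -1,"dx": 0,"dy": 0.04,"dz": 0,"ax": 0,"ay": 0,"az": 0},{"grip": -1,"dx": 0,"dy": 0.04,"dz": 0,"ax": 0,"ay": 0,"az": 0},{"grip": -1,"dx": 0,"dy": 0.04,"dz": 0,"ax": 0,"ay": 0,"az": 0},{"grip": -1,"dx": 0,"dy": 0.03,"dz": 0,"ax": 0,"ay": 0,"az": 0},{"grip": -1,"dx": 0,"dy": 0,"dz": 0,"ax": 0,"ay": 0,"az": 0},{"grip": -1,"dx": 0,"dy": 0,"dz": 0,"ax": 0,"ay": 0,"az": 0}])

```text
clock: 22.72
ee_pos: [486.1, 413.4, 306.8]
tcp_rot: [-1.573, 0.001, 0.009]
force: [0.6, -1.2, -3.3]
width: 0.172
```

Run:
```python
from h import *
s,R=st()
save('wrist','w7',s=1.25)
save('scene','s18',crop=(290,90,590,290),s=2.6)
```

```text
t 22.73 pos [486.06 413.38 306.79] jawyaw 90.3 tiltfix deg [ 0.15 -0.36  0.  ] F [ 0.65 -1.2  -3.27] M [-0.05 -0.02  0.01] w 0.172 q [ 0.58  0.22  1.39  0.    1.54 -1.  ]
```

View pics/w7.png

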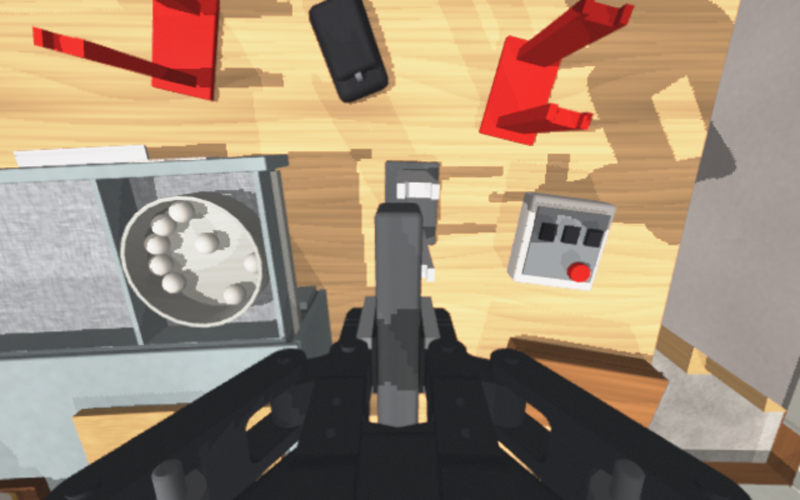

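View pics/s18.png

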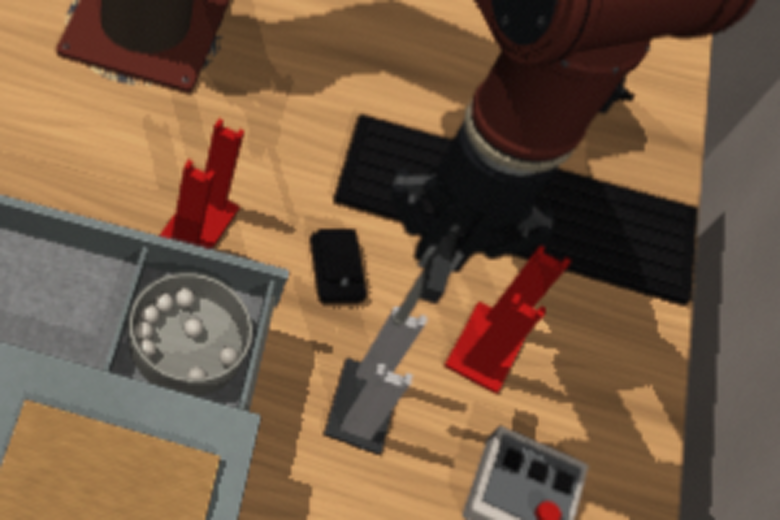

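Request:
servo_tool(rows=[{"grip": -1,"dx": 0.001,"dy": 0.0148,"dz": 0,"ax": 0,"ay": -0.3,"az": 0},{"grip": -1,"dx": 0,"dy": 0,"dz": 0,"ax": 0,"ay": 0,"az": 0},{"grip": -1,"dx": 0,"dy": 0,"dz": 0,"ax": 0,"ay": 0,"az": 0}])

```text
clock: 23.2
ee_pos: [488.0, 427.5, 307.8]
tcp_rot: [-1.572, -0.002, 0.001]
force: [0.2, -0.0, -2.2]
width: 0.174
```

Run:
```python
from h import *
s,R=st()
```

```text
t 23.2 pos [488.03 427.51 307.84] jawyaw 90.1 tiltfix deg [0.09 0.03 0.  ] F [ 0.22 -0.01 -2.24] M [-0.04 -0.01  0.04] w 0.174 q [ 0.6   0.24  1.36 -0.    1.54 -0.97]
```

Request:
servo_tool(rows=[{"grip": -1,"dx": -0.0005,"dy": 0.0005,"dz": -0.03,"ax": 0,"ay": 0,"az": 0},{"grip": -1,"dx": 0,"dy": 0,"dz": -0.03,"ax": 0,"ay": 0,"az": 0},{"grip": -1,"dx": 0,"dy": 0,"dz": -0.03,"ax": 0,"ay": 0,"az": 0},{"grip": -1,"dx": 0,"dy": 0,"dz": -0.02,"ax": 0,"ay": 0,"az": 0},{"grip": -1,"dx": 0,"dy": 0,"dz": 0,"ax": 0,"ay": 0,"az": 0},{"grip": -1,"dx": 0,"dy": 0,"dz": 0,"ax": 0,"ay": 0,"az": 0}])

```text
clock: 23.95
ee_pos: [489.0, 427.9, 198.5]
tcp_rot: [-1.569, -0.005, -0.004]
force: [-0.5, 0.4, -3.4]
width: 0.171
```

Run:
```python
from h import *
s,R=st()
```

```text
t 23.95 pos [489.   427.88 198.51] jawyaw 90.1 tiltfix deg [-0.08  0.33  0.  ] F [-0.48  0.43 -3.41] M [ 0.01 -0.07 -0.01] w 0.171 q [ 0.6   0.3   1.5  -0.    1.34 -0.97]
```

Request:
servo_tool(rows=[{"grip": -1,"dx": -0.0015,"dy": 0,"dz": -0.015,"ax": 0,"ay": 0.3,"az": 0},{"grip": -1,"dx": 0,"dy": 0,"dz": -0.015,"ax": 0,"ay": 0,"az": 0},{"grip": -1,"dx": 0,"dy": 0,"dz": 0,"ax": 0,"ay": 0,"az": 0},{"grip": -1,"dx": 0,"dy": 0,"dz": 0,"ax": 0,"ay": 0,"az": 0}])

```text
clock: 24.45
ee_pos: [488.5, 428.6, 168.9]
tcp_rot: [-1.567, -0.003, -0.002]
force: [0.0, 1.1, -2.8]
width: 0.176
```

Run:
```python
from h import *
s,R=st()
save('wrist','w8',s=1.25)
save('scene','s19',crop=(390,150,510,250),s=6)
```

```text
t 24.45 pos [488.46 428.65 168.9 ] jawyaw 90.1 tiltfix deg [-0.2   0.18  0.  ] F [ 0.03  1.13 -2.79] M [0.03 0.02 0.02] w 0.176 q [ 0.6   0.32  1.52  0.    1.29 -0.97]
```

View pics/w8.png

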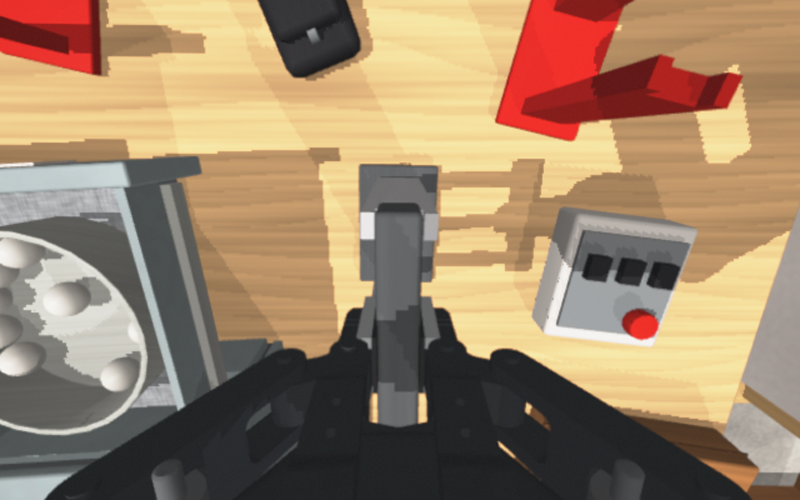

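View pics/s19.png

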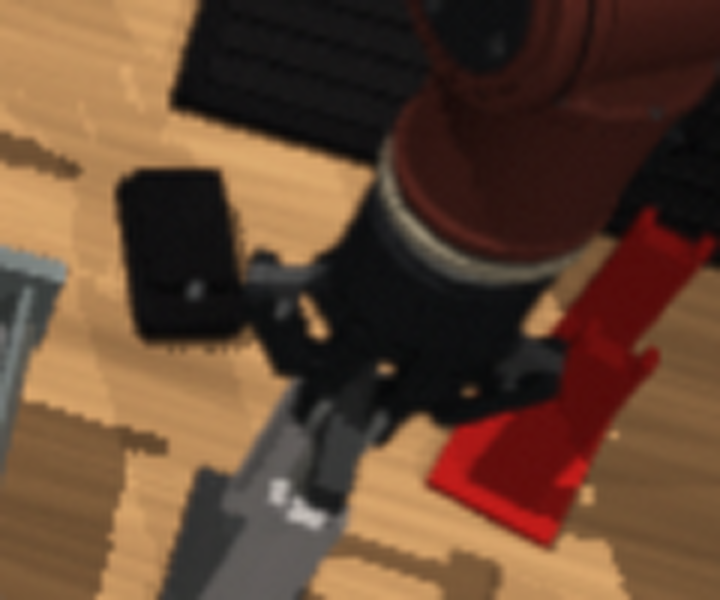

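Request:
servo_tool(rows=[{"grip": -1,"dx": -0.001,"dy": -0.0005,"dz": -0.01,"ax": -0.2,"ay": 0.2,"az": 0},{"grip": -1,"dx": 0,"dy": 0,"dz": -0.01,"ax": 0,"ay": 0,"az": 0},{"grip": -1,"dx": 0,"dy": 0,"dz": 0,"ax": 0,"ay": 0,"az": 0}])

```text
clock: 24.92
ee_pos: [487.4, 428.1, 147.9]
tcp_rot: [-1.571, -0.001, 0.001]
force: [-0.4, 0.1, -2.6]
width: 0.169
```

Run:
```python
from h import *
s,R=st()
```

```text
t 24.93 pos [487.41 428.13 147.86] jawyaw 90.1 tiltfix deg [ 0.   -0.01  0.  ] F [-0.39  0.11 -2.63] M [-0.04 -0.02  0.02] w 0.169 q [ 0.6   0.34  1.54  0.    1.26 -0.97]
```

Request:
servo_tool(rows=[{"grip": -1,"dx": 0,"dy": 0,"dz": -0.005,"ax": 0,"ay": 0,"az": 0},{"grip": -1,"dx": 0,"dy": 0,"dz": 0,"ax": 0,"ay": 0,"az": 0}])

```text
clock: 25.18
ee_pos: [487.7, 428.4, 143.0]
tcp_rot: [-1.57, -0.001, 0.001]
force: [0.2, -0.1, -2.8]
width: 0.173
```

Request:
servo_tool(rows=[{"grip": 1,"dx": 0,"dy": 0,"dz": 0,"ax": 0,"ay": 0,"az": 0},{"grip": 1,"dx": 0,"dy": 0,"dz": 0,"ax": 0,"ay": 0,"az": 0},{"grip": 1,"dx": 0,"dy": 0,"dz": 0,"ax": 0,"ay": 0,"az": 0},{"grip": 1,"dx": 0,"dy": 0,"dz": 0,"ax": 0,"ay": 0,"az": 0},{"grip": 1,"dx": 0,"dy": 0,"dz": 0,"ax": 0,"ay": 0,"az": 0},{"grip": 1,"dx": 0,"dy": 0,"dz": 0,"ax": 0,"ay": 0,"az": 0}])

```text
clock: 25.92
ee_pos: [489.0, 429.2, 145.5]
tcp_rot: [-1.568, -0.004, -0.002]
force: [0.0, -0.1, 0.1]
width: 1.001
```

Run:
```python
from h import *
s,R=st()
save('wrist','w9',s=1.25)
```

```text
t 25.93 pos [488.99 429.22 145.46] jawyaw 90.1 tiltfix deg [-0.16  0.23  0.  ] F [ 0.02 -0.06  0.08] M [-0.06 -0.   -0.01] w 1.001 q [ 0.6   0.35  1.54  0.    1.25 -0.97]
```

View pics/w9.png

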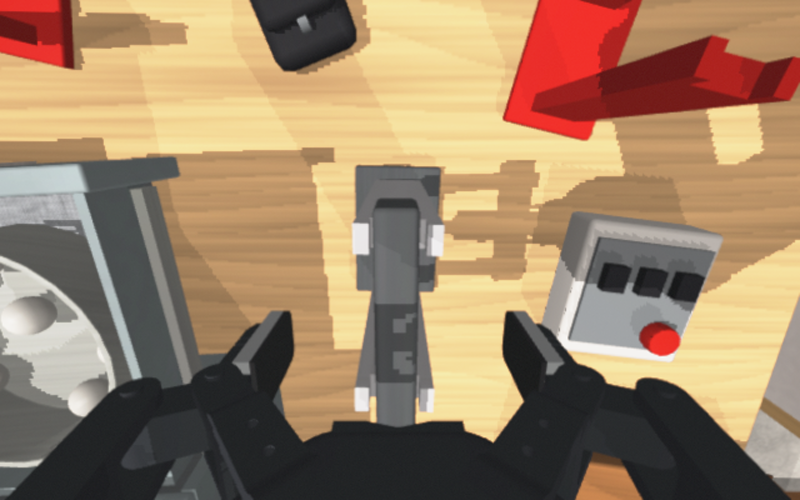

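The bar is back in both notches, with the white lips visible on each side at (362,238)/(437,238) and (362,400)/(427,400). Backing straight up and moving toward the gauges.

Request:
servo_tool(rows=[{"grip": 1,"dx": -0.001,"dy": -0.001,"dz": 0.02,"ax": 0,"ay": 0,"az": 0},{"grip": 1,"dx": 0,"dy": 0,"dz": 0.04,"ax": 0,"ay": 0,"az": 0},{"grip": 1,"dx": 0,"dy": 0,"dz": 0.05,"ax": 0,"ay": 0,"az": 0},{"grip": 1,"dx": 0,"dy": 0,"dz": 0.05,"ax": 0,"ay": 0,"az": 0},{"grip": 1,"dx": 0.005,"dy": -0.05,"dz": 0.02,"ax": 0,"ay": 0,"az": 0},{"grip": 1,"dx": 0.005,"dy": -0.055,"dz": 0.01,"ax": 0,"ay": 0,"az": 0},{"grip": 1,"dx": 0.005,"dy": -0.055,"dz": 0,"ax": 0,"ay": 0,"az": 0},{"grip": 1,"dx": 0.005,"dy": -0.055,"dz": 0,"ax": 0,"ay": 0,"az": 0},{"grip": 1,"dx": 0.005,"dy": -0.055,"dz": 0,"ax": 0,"ay": 0,"az": 0},{"grip": 1,"dx": 0.005,"dy": -0.055,"dz": 0,"ax": 0,"ay": 0,"az": 0}])

```text
clock: 27.22
ee_pos: [516.0, 96.7, 358.0]
tcp_rot: [-1.564, -0.024, -0.009]
force: [1.3, -0.1, 0.9]
width: 0.998
```

Request:
servo_tool(rows=[{"grip": 1,"dx": 0.004,"dy": -0.05,"dz": 0,"ax": 0,"ay": 0,"az": 0},{"grip": 1,"dx": 0,"dy": -0.03,"dz": 0,"ax": 0,"ay": 0,"az": 0},{"grip": 1,"dx": 0,"dy": 0,"dz": 0,"ax": 0,"ay": 0,"az": 0},{"grip": 1,"dx": 0,"dy": 0,"dz": 0,"ax": 0,"ay": 0,"az": 0}])

```text
clock: 27.72
ee_pos: [519.7, 10.8, 364.7]
tcp_rot: [-1.565, -0.026, -0.021]
force: [-0.5, -0.2, -0.2]
width: 0.998
```

Run:
```python
from h import *
s,R=st()
save('wrist','w10',s=1.25)
import json
m=camera_model('wrist');json.dump({k:np.array(v).tolist() for k,v in m.items()},open('w10.json','w'))
save('scene','s20',s=1.25)
save('top','t20',s=1.25)
```

```text
t 27.73 pos [519.72  10.79 364.67] jawyaw 90.2 tiltfix deg [-0.32  1.69  0.  ] F [-0.51 -0.19 -0.18] M [-0.   -0.02 -0.02] w 0.998 q [-0.14 -0.11  1.63  0.01  1.6  -1.71]
```

View pics/w10.png

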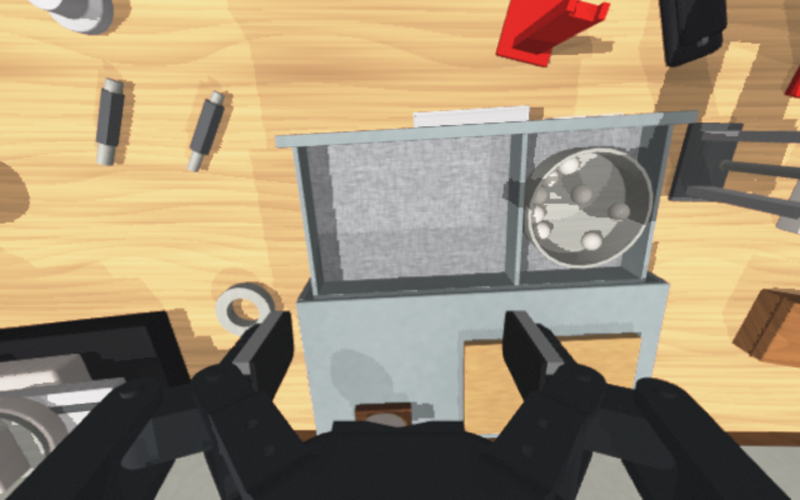

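View pics/s20.png

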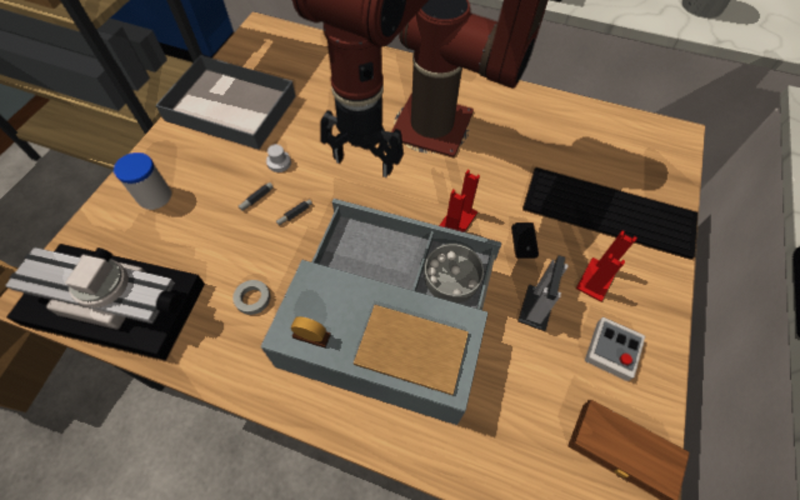

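View pics/t20.png

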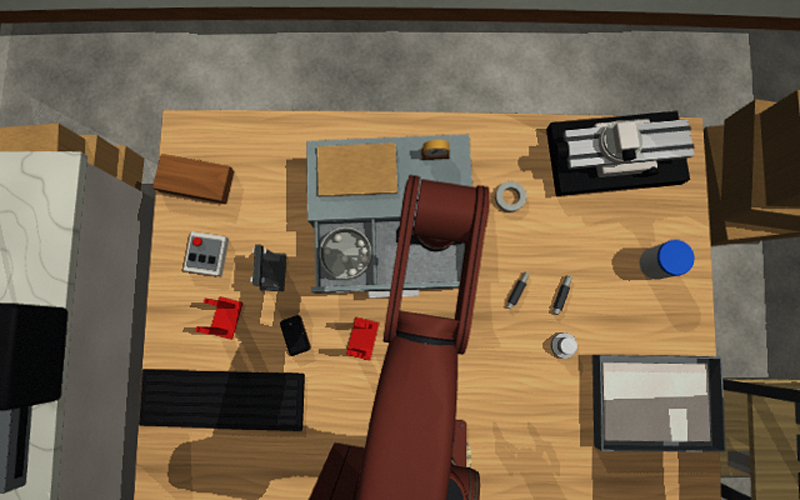

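The stirrer hangs in the grey rest at scene (545,290), the drawer is still open, and the gauges haven't moved. Measuring the bay and gauges.

Run:
```python
from h import *
import json
W=json.load(open('w10.json'));g=lambda u,v:((u+.5)/1.25-.5,(v+.5)/1.25-.5)
for n,p,z in[('rwall near',(297,148),125),('rwall far',(315,296),125),('div near',(522,133),125),('div far',(517,283),125),('panelinner near L',(297,146),137),('panel inner R',(690,121),137)]:
    print(n,pt(W,*g(*p),z))
T=camera_model('top');S=camera_model('scene')
for n,im,M in(('top','t20',T),('scene','s20',S)):
    t=np.load(f'pics/{im}.npy').astype(int);m=(t.max(2)<75).astype(np.uint8)
    for k,P in(('L',(445,-238,11)),('R',(432,-357,11))):
        u,v=proj(M,P);q=np.zeros_like(m);x0,y0=int(u)-18,int(v)-18;q[y0:y0+36,x0:x0+36]=m[y0:y0+36,x0:x0+36]
        _,l,stt,ce=cv2.connectedComponentsWithStats(q);i=1+stt[1:,4].argmax()
        pts=np.array([pt(M,a,b,11) for b,a in np.argwhere(l==i)])[:,:2];c=pts.mean(0);w,V=np.linalg.eigh(np.cov((pts-c).T));d=V[:,1]
        print(n,k,stt[i,4],c,'axis',np.degrees(np.arctan2(d[1],d[0])))
```

```text
rwall near [461.58 -90.6  125.  ]
rwall far [629.28 -83.96 125.  ]
div near [446.1 138.7 125. ]
div far [612.13 152.23 125.  ]
panelinner near L [459.04 -87.24 137.  ]
panel inner R [435.11 295.39 137.  ]
top L 142 [ 442.77 -236.98] axis 153.27560838746103
top R 150 [ 431.83 -357.57] axis 158.33890531268
scene L 119 [ 440.48 -236.63] axis 153.2874735629934
scene R 124 [ 429.83 -357.02] axis 161.11047667828194
```

Request:
servo_tool(rows=[{"grip": 1,"dx": -0.015,"dy": -0.05,"dz": -0.01,"ax": -0.3,"ay": 1.6,"az": -7},{"grip": 1,"dx": -0.015,"dy": -0.05,"dz": -0.02,"ax": 0,"ay": 0,"az": -7},{"grip": 1,"dx": -0.016,"dy": -0.05,"dz": -0.03,"ax": 0,"ay": 0,"az": -7},{"grip": 1,"dx": -0.016,"dy": -0.05,"dz": -0.04,"ax": 0,"ay": 0,"az": -7},{"grip": 1,"dx": -0.016,"dy": -0.048,"dz": -0.04,"ax": 0,"ay": 0,"az": 0},{"grip": 1,"dx": 0,"dy": 0,"dz": -0.04,"ax": 0,"ay": 0,"az": 0},{"grip": 1,"dx": 0,"dy": 0,"dz": 0,"ax": 0,"ay": 0,"az": 0},{"grip": 1,"dx": 0,"dy": 0,"dz": 0,"ax": 0,"ay": 0,"az": 0}])

```text
clock: 28.88
ee_pos: [443.5, -230.7, 185.7]
tcp_rot: [-1.539, 0.375, -0.384]
force: [0.4, -1.2, 0.9]
width: 1.004
```

Run:
```python
from h import *
s,R=st()
save('wrist','w11',s=1.25)
import json
m=camera_model('wrist');json.dump({k:np.array(v).tolist() for k,v in m.items()},open('w11.json','w'))
```

```text
t 28.88 pos [ 443.46 -230.73  185.7 ] jawyaw 62.3 tiltfix deg [0.16 0.28 0.  ] F [ 0.42 -1.15  0.93] M [0.06 0.03 0.04] w 1.004 q [-0.64 -0.05  1.9   0.    1.28 -1.72]
```

View pics/w11.png

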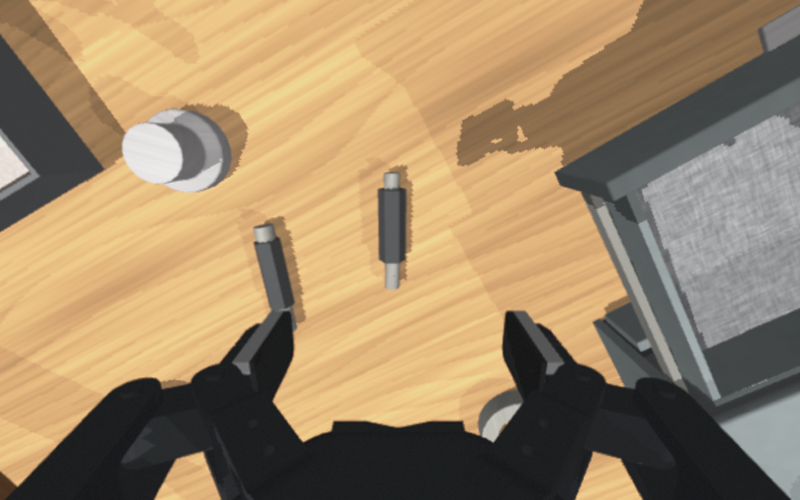

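Run:
```python
from h import *
import json
W=json.load(open('w11.json'));g=lambda u,v:((u+.5)/1.25-.5,(v+.5)/1.25-.5)
a=pt(W,*g(392,187),16);b=pt(W,*g(391.5,264),16);print(a,b,(a+b)/2,np.linalg.norm(a-b),np.degrees(np.arctan2(*(b-a)[[1,0]])))
```

```text
[ 411.22 -218.5    16.  ] [ 473.85 -252.3    16.  ] [ 442.54 -235.4    16.  ] 71.1692861187546 -28.355209431806923
```

Request:
servo_tool(rows=[{"grip": 1,"dx": -0.0015,"dy": -0.005,"dz": -0.03,"ax": 0,"ay": 0,"az": -0.6},{"grip": 1,"dx": 0,"dy": 0,"dz": -0.04,"ax": 0,"ay": 0,"az": 0},{"grip": 1,"dx": 0,"dy": 0,"dz": -0.04,"ax": 0,"ay": 0,"az": 0},{"grip": 1,"dx": 0,"dy": 0,"dz": -0.02,"ax": 0,"ay": 0,"az": 0},{"grip": 1,"dx": 0,"dy": 0,"dz": 0,"ax": 0,"ay": 0,"az": 0},{"grip": 1,"dx": 0,"dy": 0,"dz": 0,"ax": 0,"ay": 0,"az": 0}])

```text
clock: 29.68
ee_pos: [452.9, -237.3, 66.5]
tcp_rot: [-1.547, 0.359, -0.403]
force: [0.3, -0.1, 0.6]
width: 1.0
```

Run:
```python
from h import *
s,R=st()
save('wrist','w12',s=1.25)
```

```text
t 29.68 pos [ 452.88 -237.29   66.45] jawyaw 62.2 tiltfix deg [0.94 1.37 0.  ] F [ 0.35 -0.11  0.61] M [ 0.02 -0.01  0.01] w 1.000 q [-0.64  0.12  1.98  0.    1.02 -1.72]
```

View pics/w12.png

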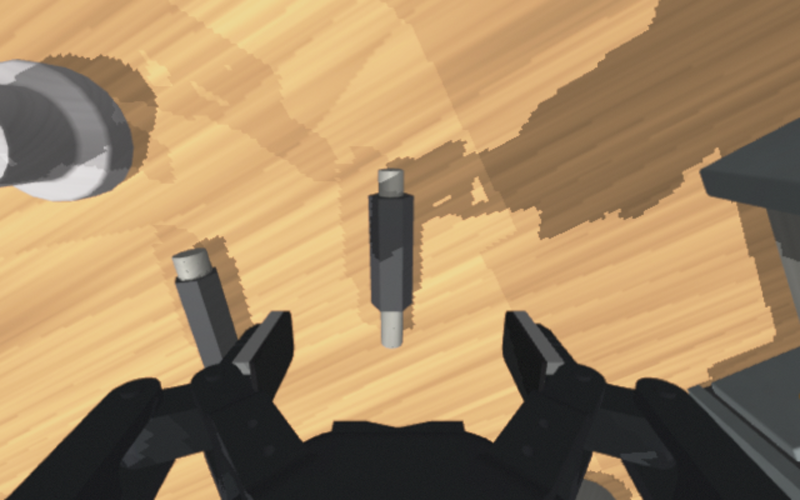

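Request:
servo_tool(rows=[{"grip": 1,"dx": -0.0105,"dy": 0.0015,"dz": -0.005,"ax": 0.9,"ay": 1.4,"az": -0.3},{"grip": 1,"dx": 0,"dy": 0,"dz": 0,"ax": 0,"ay": 0,"az": 0},{"grip": 1,"dx": 0,"dy": 0,"dz": 0,"ax": 0,"ay": 0,"az": 0}])

```text
clock: 30.1
ee_pos: [443.3, -236.9, 64.0]
tcp_rot: [-1.539, 0.383, -0.387]
force: [1.6, -0.5, -0.2]
width: 1.0
```

Run:
```python
from h import *
s,R=st()
```

```text
t 30.1 pos [ 443.26 -236.89   63.97] jawyaw 61.9 tiltfix deg [0.15 0.09 0.  ] F [ 1.63 -0.53 -0.25] M [-0.02 -0.02  0.05] w 1.000 q [-0.65  0.12  1.98 -0.    1.04 -1.73]
```

Request:
servo_tool(rows=[{"grip": 1,"dx": -0.001,"dy": 0.0005,"dz": -0.02,"ax": 0,"ay": 0,"az": 0},{"grip": 1,"dx": 0,"dy": 0,"dz": -0.018,"ax": 0,"ay": 0,"az": 0},{"grip": 1,"dx": 0,"dy": 0,"dz": -0.01,"ax": 0,"ay": 0,"az": 0},{"grip": 1,"dx": 0,"dy": 0,"dz": 0,"ax": 0,"ay": 0,"az": 0},{"grip": 1,"dx": 0,"dy": 0,"dz": 0,"ax": 0,"ay": 0,"az": 0}])

```text
clock: 30.72
ee_pos: [443.4, -237.5, 16.4]
tcp_rot: [-1.54, 0.381, -0.39]
force: [-0.3, 0.9, 0.4]
width: 1.003
```

Run:
```python
from h import *
s,R=st()
```

```text
t 30.73 pos [ 443.37 -237.52   16.42] jawyaw 61.8 tiltfix deg [0.26 0.24 0.  ] F [-0.27  0.91  0.38] M [0.01 0.02 0.01] w 1.003 q [-0.65  0.2   2.   -0.    0.94 -1.73]
```

Request:
servo_tool(rows=[{"grip": 1,"dx": -0.001,"dy": 0.001,"dz": -0.01,"ax": 0.2,"ay": 0.2,"az": 0},{"grip": 1,"dx": 0,"dy": 0,"dz": -0.003,"ax": 0,"ay": 0,"az": 0},{"grip": 1,"dx": 0,"dy": 0,"dz": 0,"ax": 0,"ay": 0,"az": 0}])

```text
clock: 31.1
ee_pos: [443.0, -237.0, 3.6]
tcp_rot: [-1.538, 0.384, -0.387]
force: [0.9, 0.2, 0.9]
width: 1.002
```

Request:
servo_tool(rows=[{"grip": -1,"dx": 0,"dy": 0,"dz": 0,"ax": 0,"ay": 0,"az": 0},{"grip": -1,"dx": 0,"dy": 0,"dz": 0,"ax": 0,"ay": 0,"az": 0},{"grip": -1,"dx": 0,"dy": 0,"dz": 0,"ax": 0,"ay": 0,"az": 0},{"grip": -1,"dx": 0,"dy": 0,"dz": 0,"ax": 0,"ay": 0,"az": 0},{"grip": -1,"dx": 0,"dy": 0,"dz": 0,"ax": 0,"ay": 0,"az": 0},{"grip": -1,"dx": 0,"dy": 0,"dz": 0,"ax": 0,"ay": 0,"az": 0}], grip_force=50)

```text
clock: 31.85
ee_pos: [443.4, -237.1, 4.3]
tcp_rot: [-1.538, 0.383, -0.388]
force: [-0.7, 0.6, 0.4]
width: 0.266
```

Run:
```python
from h import *
s,R=st()
save('wrist','w13',s=1.25)
```

```text
t 31.85 pos [ 443.36 -237.11    4.28] jawyaw 61.8 tiltfix deg [0.13 0.15 0.  ] F [-0.69  0.58  0.38] M [ 0.06  0.02 -0.02] w 0.266 q [-0.65  0.23  2.   -0.    0.92 -1.73]
```

View pics/w13.png

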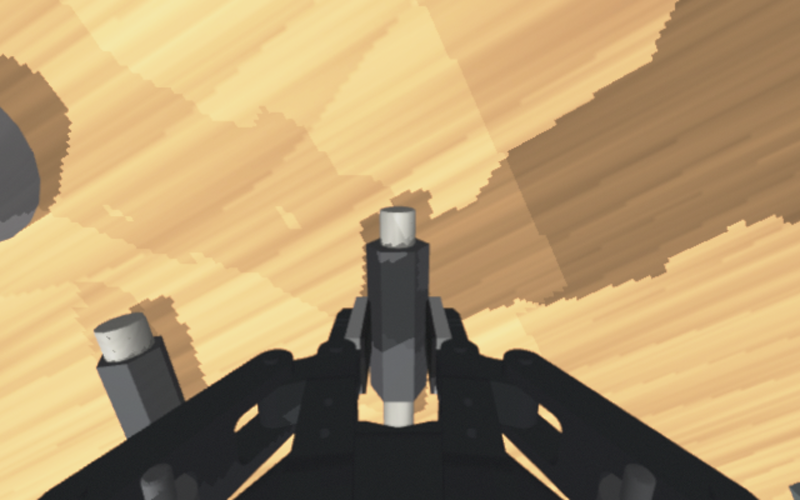

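Gripped at the handle (about 23 mm opening). Lifting and carrying it over the bay's left part.

Request:
servo_tool(rows=[{"grip": -1,"dx": 0,"dy": 0,"dz": 0.02,"ax": 0,"ay": 0,"az": 0},{"grip": -1,"dx": 0,"dy": 0,"dz": 0.04,"ax": 0,"ay": 0,"az": 0},{"grip": -1,"dx": 0,"dy": 0,"dz": 0.045,"ax": 0,"ay": 0,"az": 0},{"grip": -1,"dx": 0,"dy": 0,"dz": 0.045,"ax": 0,"ay": 0,"az": 0},{"grip": -1,"dx": 0,"dy": 0,"dz": 0.04,"ax": 0,"ay": 0,"az": 0},{"grip": -1,"dx": 0,"dy": 0,"dz": 0,"ax": 0,"ay": 0,"az": 0}])

```text
clock: 32.65
ee_pos: [439.4, -234.4, 195.6]
tcp_rot: [-1.535, 0.389, -0.382]
force: [0.9, 0.2, -3.0]
width: 0.262
```

Request:
servo_tool(rows=[{"grip": -1,"dx": 0.013,"dy": 0.04,"dz": 0.005,"ax": 0,"ay": 0,"az": 4.5},{"grip": -1,"dx": 0.013,"dy": 0.045,"dz": 0.005,"ax": 0,"ay": 0,"az": 4.5},{"grip": -1,"dx": 0.013,"dy": 0.045,"dz": 0,"ax": 0,"ay": 0,"az": 4.5},{"grip": -1,"dx": 0.013,"dy": 0.045,"dz": 0,"ax": 0,"ay": 0,"az": 4.5},{"grip": -1,"dx": 0.013,"dy": 0.045,"dz": 0,"ax": 0,"ay": 0,"az": 4.5},{"grip": -1,"dx": 0.013,"dy": 0.045,"dz": 0,"ax": 0,"ay": 0,"az": 4.5},{"grip": -1,"dx": 0.013,"dy": 0.04,"dz": 0,"ax": 0,"ay": 0,"az": 4.5},{"grip": -1,"dx": 0,"dy": 0,"dz": 0,"ax": 0,"ay": 0,"az": 0},{"grip": -1,"dx": 0,"dy": 0,"dz": 0,"ax": 0,"ay": 0,"az": 0}])

```text
clock: 33.78
ee_pos: [521.6, 80.8, 184.8]
tcp_rot: [-1.569, -0.032, 0.082]
force: [-0.6, 0.5, -2.8]
width: 0.265
```

Run:
```python
from h import *
s,R=st()
save('wrist','w14',s=1.25)
import json
m=camera_model('wrist');json.dump({k:np.array(v).tolist() for k,v in m.items()},open('w14.json','w'))
save('scene','s21',crop=(190,90,490,290),s=2.6)
```

```text
t 33.77 pos [521.56  80.79 184.81] jawyaw 94.2 tiltfix deg [ 0.03 -1.82  0.  ] F [-0.56  0.51 -2.78] M [ 0.   -0.01 -0.04] w 0.265 q [ 0.    0.05  1.8  -0.    1.32 -1.64]
```

View pics/w14.png

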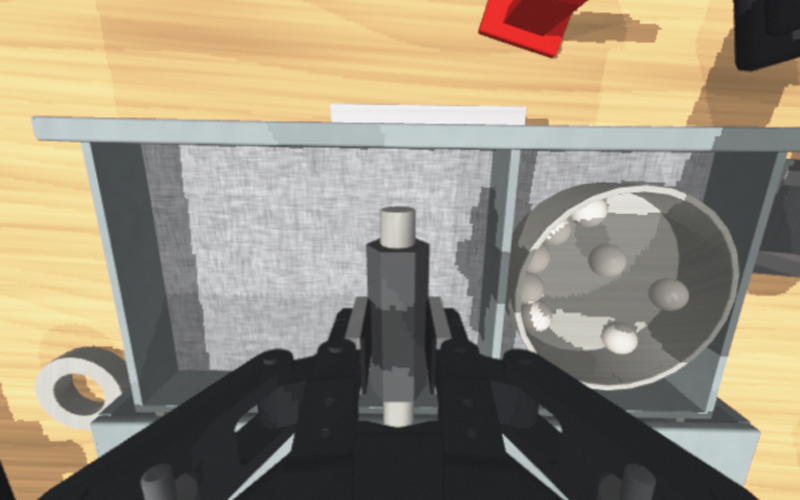

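View pics/s21.png

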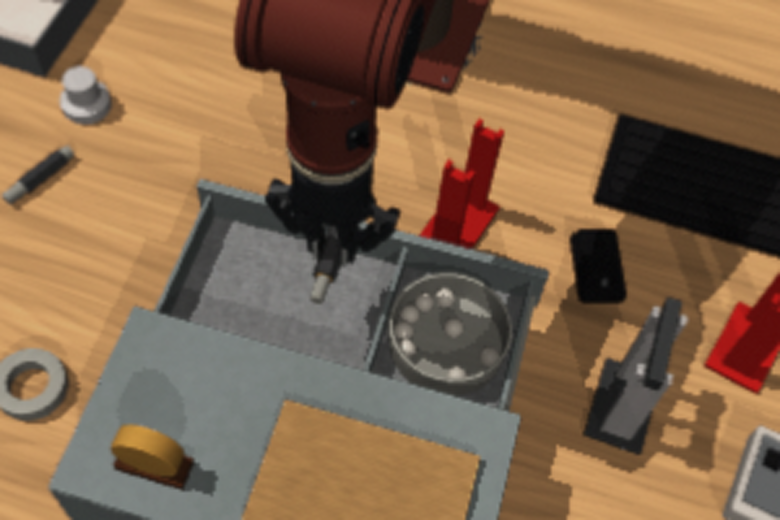

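Run:
```python
from h import *
import json
W=json.load(open('w14.json'));g=lambda u,v:((u+.5)/1.25-.5,(v+.5)/1.25-.5)
P=[]
for n,p,z in[('rwall near',(97,143),125),('rwall far',(139,410),125),('div near',(506,150),125),('div far',(500,330),125),('panel back',(300,141),137)]:
    print(n,pt(W,*g(*p),z))
```

```text
rwall near [459.84 -87.69 125.  ]
rwall far [631.92 -84.57 125.  ]
div near [446.84 136.22 125.  ]
div far [556.42 149.08 125.  ]
panel back [450.41  25.45 137.  ]
```

Request:
servo_tool(rows=[{"grip": -1,"dx": 0.0145,"dy": -0.01,"dz": -0.02,"ax": 0,"ay": -1.8,"az": -1},{"grip": -1,"dx": 0,"dy": 0,"dz": 0,"ax": 0,"ay": 0,"az": 0},{"grip": -1,"dx": 0,"dy": 0,"dz": 0,"ax": 0,"ay": 0,"az": 0}])

```text
clock: 34.25
ee_pos: [536.1, 67.3, 165.4]
tcp_rot: [-1.571, -0.039, 0.037]
force: [0.6, -0.2, -1.5]
width: 0.265
```

Run:
```python
from h import *
s,R=st()
```

```text
t 34.25 pos [536.13  67.31 165.43] jawyaw 92.8 tiltfix deg [0.01 0.05 0.  ] F [ 0.55 -0.2  -1.51] M [-0.01  0.06 -0.02] w 0.265 q [-0.02  0.08  1.82 -0.    1.25 -1.64]
```

Request:
servo_tool(rows=[{"grip": -1,"dx": 0,"dy": 0,"dz": -0.02,"ax": 0,"ay": 0,"az": 0},{"grip": -1,"dx": 0,"dy": 0,"dz": -0.02,"ax": 0,"ay": 0,"az": 0},{"grip": -1,"dx": 0,"dy": 0,"dz": -0.015,"ax": 0,"ay": 0,"az": 0},{"grip": -1,"dx": 0,"dy": 0,"dz": 0,"ax": 0,"ay": 0,"az": 0},{"grip": -1,"dx": 0,"dy": 0,"dz": 0,"ax": 0,"ay": 0,"az": 0}])

```text
clock: 34.88
ee_pos: [535.7, 67.3, 107.9]
tcp_rot: [-1.57, -0.039, 0.037]
force: [-0.1, 0.1, -2.5]
width: 0.261
```

Run:
```python
from h import *
s,R=st()
```

```text
t 34.88 pos [535.74  67.33 107.95] jawyaw 92.8 tiltfix deg [-0.    0.07  0.  ] F [-0.08  0.13 -2.46] M [0.05 0.03 0.  ] w 0.261 q [-0.02  0.14  1.86  0.    1.14 -1.64]
```

Request:
servo_tool(rows=[{"grip": -1,"dx": 0,"dy": 0,"dz": -0.01,"ax": 0,"ay": 0,"az": 0},{"grip": -1,"dx": 0,"dy": 0,"dz": -0.005,"ax": 0,"ay": 0,"az": 0},{"grip": -1,"dx": 0,"dy": 0,"dz": 0,"ax": 0,"ay": 0,"az": 0}])

```text
clock: 35.25
ee_pos: [536.6, 67.4, 93.1]
tcp_rot: [-1.571, -0.041, 0.035]
force: [-0.9, -0.1, -1.2]
width: 0.267
```

Run:
```python
from h import *
s,R=st()
```

```text
t 35.25 pos [536.63  67.42  93.14] jawyaw 92.8 tiltfix deg [-0.   0.2  0. ] F [-0.89 -0.1  -1.17] M [-0.03 -0.01  0.02] w 0.267 q [-0.02  0.16  1.87  0.    1.11 -1.64]
```

Request:
servo_tool(rows=[{"grip": -1,"dx": 0,"dy": 0,"dz": -0.003,"ax": 0,"ay": 0,"az": 0},{"grip": -1,"dx": 0,"dy": 0,"dz": 0,"ax": 0,"ay": 0,"az": 0},{"grip": 0.1,"dx": 0,"dy": 0,"dz": 0,"ax": 0,"ay": 0,"az": 0},{"grip": 0.1,"dx": 0,"dy": 0,"dz": 0,"ax": 0,"ay": 0,"az": 0},{"grip": 0.1,"dx": 0,"dy": 0,"dz": 0,"ax": 0,"ay": 0,"az": 0},{"grip": 0.1,"dx": 0,"dy": 0,"dz": 0,"ax": 0,"ay": 0,"az": 0}])

```text
clock: 36.0
ee_pos: [538.4, 67.4, 91.9]
tcp_rot: [-1.571, -0.044, 0.032]
force: [0.9, -0.4, 0.2]
width: 0.551
```

Request:
servo_tool(rows=[{"grip": 0.1,"dx": 0,"dy": 0,"dz": 0.02,"ax": 0,"ay": 0,"az": 0},{"grip": 0.1,"dx": 0,"dy": 0,"dz": 0.04,"ax": 0,"ay": 0,"az": 0},{"grip": 1,"dx": 0,"dy": 0,"dz": 0.045,"ax": 0,"ay": 0,"az": 0},{"grip": 1,"dx": 0,"dy": 0,"dz": 0.045,"ax": 0,"ay": 0,"az": 0},{"grip": 1,"dx": 0,"dy": 0,"dz": 0,"ax": 0,"ay": 0,"az": 0},{"grip": 1,"dx": 0,"dy": 0,"dz": 0,"ax": 0,"ay": 0,"az": 0}])

```text
clock: 36.75
ee_pos: [536.6, 67.4, 245.4]
tcp_rot: [-1.571, -0.042, 0.034]
force: [0.0, -0.6, 0.8]
width: 1.002
```

Run:
```python
from h import *
s,R=st()
save('wrist','w15',s=1.25)
save('top','t21',s=1.25)
```

```text
t 36.75 pos [536.58  67.39 245.41] jawyaw 92.8 tiltfix deg [0.  0.3 0. ] F [ 0.01 -0.6   0.85] M [ 0.02  0.   -0.02] w 1.002 q [-0.02  0.01  1.73  0.    1.4  -1.64]
```

View pics/w15.png

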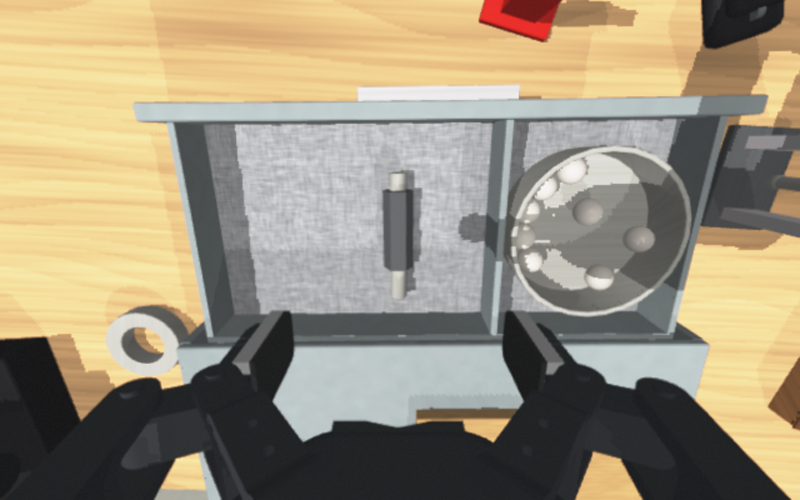

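View pics/t21.png

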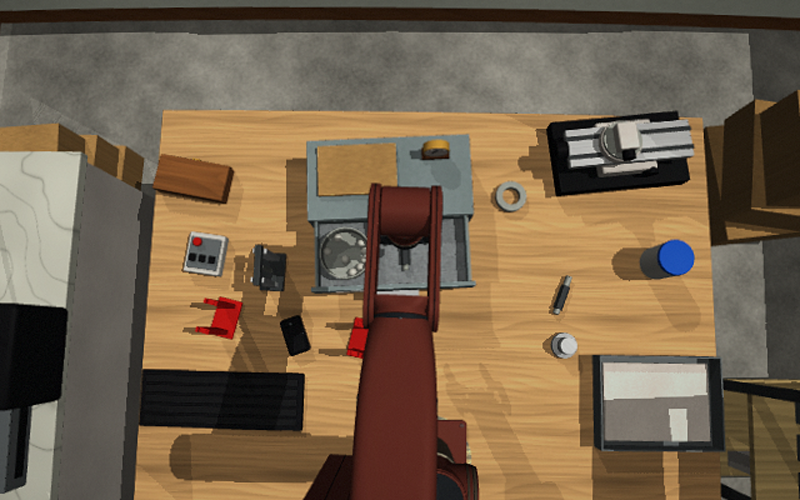

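The first gauge lies flat in the bay at (398,235), and the second is still at top (562,295). Going for it.

Request:
servo_tool(rows=[{"grip": 1,"dx": -0.011,"dy": -0.045,"dz": 0,"ax": 0,"ay": 0,"az": -2.5},{"grip": 1,"dx": -0.011,"dy": -0.048,"dz": 0,"ax": 0,"ay": 0,"az": -2.5},{"grip": 1,"dx": -0.011,"dy": -0.048,"dz": 0,"ax": 0,"ay": 0,"az": -2.5},{"grip": 1,"dx": -0.012,"dy": -0.048,"dz": 0,"ax": 0,"ay": 0,"az": -2.5},{"grip": 1,"dx": -0.012,"dy": -0.048,"dz": 0,"ax": 0,"ay": 0,"az": -2.5},{"grip": 1,"dx": -0.012,"dy": -0.048,"dz": -0.01,"ax": 0,"ay": 0,"az": -2.5},{"grip": 1,"dx": -0.012,"dy": -0.048,"dz": -0.02,"ax": 0,"ay": 0,"az": -2.5},{"grip": 1,"dx": -0.012,"dy": -0.048,"dz": -0.02,"ax": 0,"ay": 0,"az": -2.5},{"grip": 1,"dx": -0.012,"dy": -0.043,"dz": -0.02,"ax": 0,"ay": 0,"az": -2.5},{"grip": 1,"dx": 0,"dy": 0,"dz": 0,"ax": 0,"ay": 0,"az": 0}])

```text
clock: 38.1
ee_pos: [419.7, -364.5, 157.1]
tcp_rot: [-1.542, 0.29, -0.266]
force: [0.0, 0.5, 0.4]
width: 1.0
```

Request:
servo_tool(rows=[{"grip": 1,"dx": 0,"dy": 0,"dz": 0,"ax": 0,"ay": 0,"az": 0}])

```text
clock: 38.22
ee_pos: [419.3, -363.7, 156.0]
tcp_rot: [-1.54, 0.291, -0.265]
force: [0.6, -0.3, 0.2]
width: 1.0
```

Run:
```python
from h import *
s,R=st()
save('wrist','w16',s=1.25)
import json
m=camera_model('wrist');json.dump({k:np.array(v).tolist() for k,v in m.items()},open('w16.json','w'))
```

```text
t 38.23 pos [ 419.26 -363.7   155.97] jawyaw 69.7 tiltfix deg [-0.9  -0.82 -0.  ] F [ 0.64 -0.34  0.19] M [-0.03 -0.01 -0.01] w 1.000 q [-0.86  0.14  1.77 -0.    1.26 -2.07]
```

View pics/w16.png

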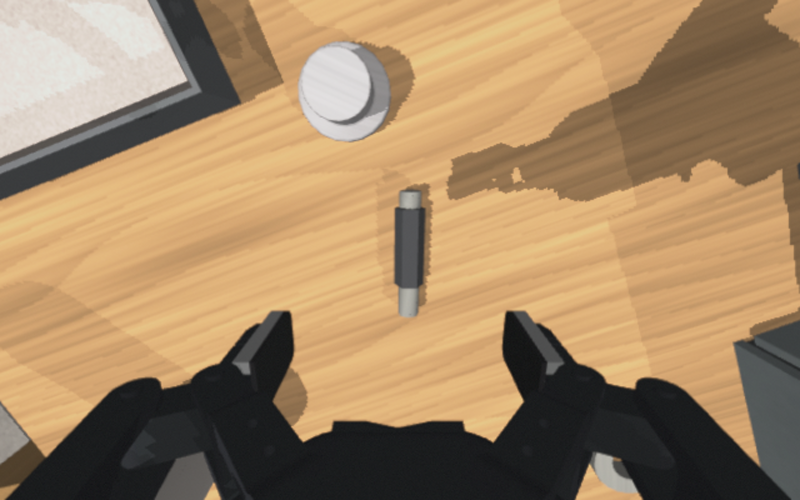

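Run:
```python
from h import *
import json
W=json.load(open('w16.json'));g=lambda u,v:((u+.5)/1.25-.5,(v+.5)/1.25-.5)
a=pt(W,*g(409.5,207),16);b=pt(W,*g(408,288),16);print(a,b,(a+b)/2,np.linalg.norm(a-b),np.degrees(np.arctan2(*(b-a)[[1,0]])))
```

```text
[ 399.52 -343.9    16.  ] [ 464.8  -368.73   16.  ] [ 432.16 -356.32   16.  ] 69.8417190886655 -20.821739182718105
```

Request:
servo_tool(rows=[{"grip": 1,"dx": 0.011,"dy": 0.006,"dz": -0.01,"ax": -0.9,"ay": -0.8,"az": 0},{"grip": 1,"dx": 0,"dy": 0,"dz": -0.02,"ax": 0,"ay": 0,"az": 0},{"grip": 1,"dx": 0,"dy": 0,"dz": -0.025,"ax": 0,"ay": 0,"az": 0},{"grip": 1,"dx": 0,"dy": 0,"dz": -0.025,"ax": 0,"ay": 0,"az": 0},{"grip": 1,"dx": 0,"dy": 0,"dz": 0,"ax": 0,"ay": 0,"az": 0},{"grip": 1,"dx": 0,"dy": 0,"dz": 0,"ax": 0,"ay": 0,"az": 0}])

```text
clock: 39.02
ee_pos: [435.9, -351.7, 78.8]
tcp_rot: [-1.558, 0.264, -0.274]
force: [-0.5, 0.3, 0.8]
width: 1.005
```

Run:
```python
from h import *
s,R=st()
save('wrist','w17',s=1.25)
m=camera_model('wrist')
import json
json.dump({k:np.array(v).tolist() for k,v in m.items()},open('w17.json','w'))
```

```text
t 39.02 pos [ 435.92 -351.68   78.8 ] jawyaw 70.4 tiltfix deg [0.27 0.3  0.  ] F [-0.48  0.31  0.8 ] M [-0.04  0.03 -0.02] w 1.005 q [-0.82  0.22  1.83  0.    1.08 -2.05]
```

View pics/w17.png

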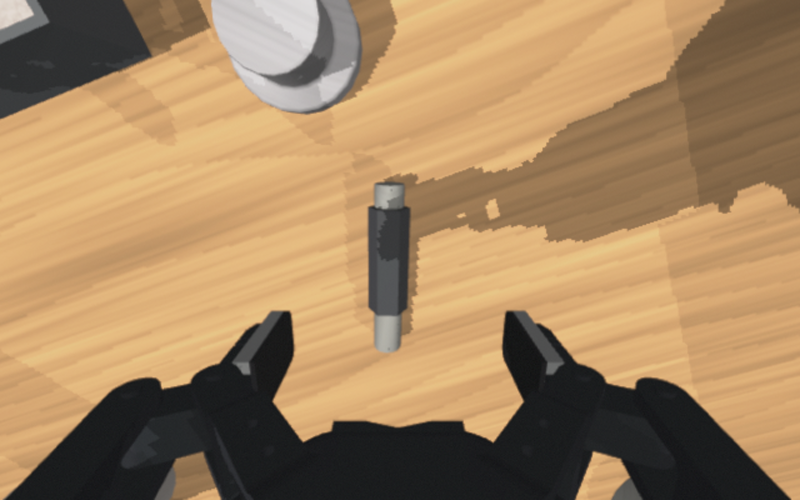

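Request:
servo_tool(rows=[{"grip": 1,"dx": -0.004,"dy": -0.0045,"dz": -0.015,"ax": 0.2,"ay": 0.3,"az": -1},{"grip": 1,"dx": 0,"dy": 0,"dz": -0.02,"ax": 0,"ay": 0,"az": 0},{"grip": 1,"dx": 0,"dy": 0,"dz": -0.02,"ax": 0,"ay": 0,"az": 0},{"grip": 1,"dx": 0,"dy": 0,"dz": 0,"ax": 0,"ay": 0,"az": 0},{"grip": 1,"dx": 0,"dy": 0,"dz": 0,"ax": 0,"ay": 0,"az": 0}])

```text
clock: 39.7
ee_pos: [432.6, -359.1, 24.4]
tcp_rot: [-1.557, 0.283, -0.289]
force: [0.2, 0.7, 0.6]
width: 1.0
```

Run:
```python
from h import *
s,R=st()
```

```text
t 39.7 pos [ 432.6  -359.08   24.36] jawyaw 69.2 tiltfix deg [0.31 0.17 0.  ] F [0.25 0.68 0.6 ] M [ 0.02 -0.04 -0.07] w 1.000 q [-0.83  0.31  1.84 -0.    0.98 -2.04]
```

Request:
servo_tool(rows=[{"grip": 1,"dx": -0.0005,"dy": 0.002,"dz": -0.012,"ax": 0.3,"ay": 0.2,"az": 0},{"grip": 1,"dx": 0,"dy": 0,"dz": -0.007,"ax": 0,"ay": 0,"az": 0},{"grip": 1,"dx": 0,"dy": 0,"dz": 0,"ax": 0,"ay": 0,"az": 0}])

```text
clock: 40.08
ee_pos: [432.7, -357.8, 5.5]
tcp_rot: [-1.553, 0.285, -0.287]
force: [-0.7, -0.3, -0.1]
width: 1.0
```

Run:
```python
from h import *
s,R=st()
```

```text
t 40.08 pos [ 432.71 -357.84    5.55] jawyaw 69.1 tiltfix deg [0.09 0.05 0.  ] F [-0.69 -0.29 -0.08] M [ 0.04  0.02 -0.04] w 1.000 q [-0.83  0.34  1.84 -0.    0.95 -2.04]
```

Request:
servo_tool(rows=[{"grip": 1,"dx": 0,"dy": 0.001,"dz": -0.002,"ax": 0,"ay": 0,"az": 0},{"grip": -1,"dx": 0,"dy": 0,"dz": 0,"ax": 0,"ay": 0,"az": 0},{"grip": -1,"dx": 0,"dy": 0,"dz": 0,"ax": 0,"ay": 0,"az": 0},{"grip": -1,"dx": 0,"dy": 0,"dz": 0,"ax": 0,"ay": 0,"az": 0},{"grip": -1,"dx": 0,"dy": 0,"dz": 0,"ax": 0,"ay": 0,"az": 0},{"grip": -1,"dx": 0,"dy": 0,"dz": 0,"ax": 0,"ay": 0,"az": 0},{"grip": -1,"dx": 0,"dy": 0,"dz": 0,"ax": 0,"ay": 0,"az": 0}])

```text
clock: 40.95
ee_pos: [433.2, -357.3, 4.4]
tcp_rot: [-1.554, 0.284, -0.287]
force: [0.6, 0.1, -0.1]
width: 0.265
```

Request:
servo_tool(rows=[{"grip": -1,"dx": 0,"dy": 0,"dz": 0.02,"ax": 0,"ay": 0,"az": 0},{"grip": -1,"dx": 0,"dy": 0,"dz": 0.04,"ax": 0,"ay": 0,"az": 0},{"grip": -1,"dx": 0,"dy": 0,"dz": 0.045,"ax": 0,"ay": 0,"az": 0},{"grip": -1,"dx": 0,"dy": 0,"dz": 0.045,"ax": 0,"ay": 0,"az": 0},{"grip": -1,"dx": 0,"dy": 0,"dz": 0.045,"ax": 0,"ay": 0,"az": 0},{"grip": -1,"dx": 0,"dy": 0,"dz": 0,"ax": 0,"ay": 0,"az": 0}])

```text
clock: 41.7
ee_pos: [431.6, -355.3, 210.2]
tcp_rot: [-1.554, 0.283, -0.288]
force: [0.0, -0.8, -2.2]
width: 0.265
```

Run:
```python
from h import *
s,R=st()
save('wrist','w18',s=1.25)
```

```text
t 41.7 pos [ 431.62 -355.26  210.16] jawyaw 69.2 tiltfix deg [0.16 0.12 0.  ] F [ 0.   -0.82 -2.24] M [-0.    0.    0.03] w 0.265 q [-0.83  0.08  1.73 -0.    1.33 -2.04]
```

View pics/w18.png

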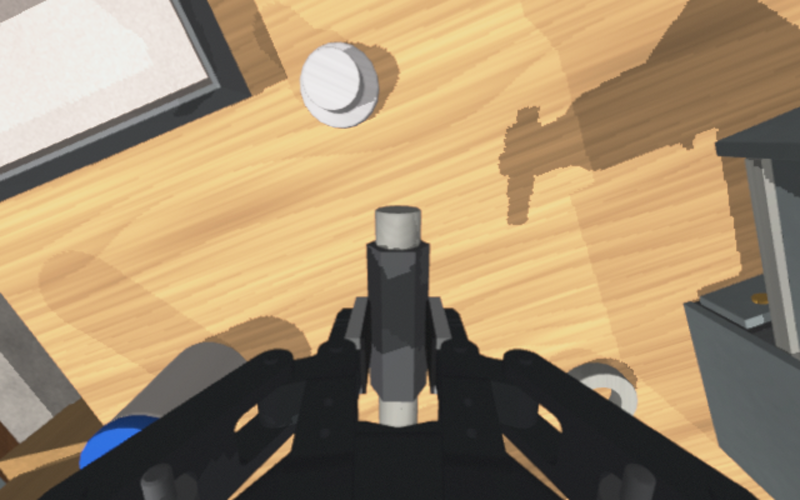

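The second gauge is held straight. Carrying it to the right-hand part of the bay.

Request:
servo_tool(rows=[{"grip": -1,"dx": 0.0135,"dy": 0.04,"dz": 0,"ax": 0,"ay": 0,"az": 3},{"grip": -1,"dx": 0.0135,"dy": 0.043,"dz": 0,"ax": 0,"ay": 0,"az": 3},{"grip": -1,"dx": 0.0135,"dy": 0.043,"dz": 0,"ax": 0,"ay": 0,"az": 3},{"grip": -1,"dx": 0.0135,"dy": 0.043,"dz": 0,"ax": 0,"ay": 0,"az": 3},{"grip": -1,"dx": 0.0135,"dy": 0.043,"dz": 0,"ax": 0,"ay": 0,"az": 3},{"grip": -1,"dx": 0.0135,"dy": 0.043,"dz": 0,"ax": 0,"ay": 0,"az": 3},{"grip": -1,"dx": 0.0135,"dy": 0.043,"dz": 0,"ax": 0,"ay": 0,"az": 3},{"grip": -1,"dx": 0.0135,"dy": 0.035,"dz": 0,"ax": 0,"ay": 0,"az": 3},{"grip": -1,"dx": 0,"dy": 0,"dz": 0,"ax": 0,"ay": 0,"az": 0},{"grip": -1,"dx": 0,"dy": 0,"dz": 0,"ax": 0,"ay": 0,"az": 0}])

```text
clock: 43.0
ee_pos: [528.3, -6.6, 190.8]
tcp_rot: [-1.562, -0.029, 0.075]
force: [-0.0, -0.6, -2.2]
width: 0.266
```

Run:
```python
from h import *
s,R=st()
save('wrist','w19',s=1.25)
```

```text
t 43.0 pos [528.31  -6.56 190.81] jawyaw 93.8 tiltfix deg [-0.41 -1.72 -0.  ] F [-0.   -0.57 -2.24] M [ 0.   -0.05  0.01] w 0.266 q [-0.16  0.05  1.8   0.    1.33 -1.8 ]
```

View pics/w19.png

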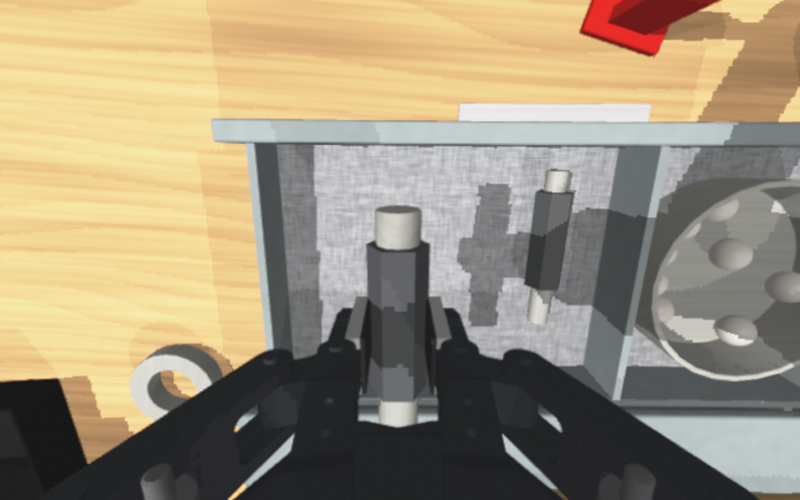

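Request:
servo_tool(rows=[{"grip": -1,"dx": 0.01,"dy": -0.006,"dz": -0.02,"ax": -0.4,"ay": -1.7,"az": -0.6},{"grip": -1,"dx": 0,"dy": 0,"dz": 0,"ax": 0,"ay": 0,"az": 0},{"grip": -1,"dx": 0,"dy": 0,"dz": -0.02,"ax": 0,"ay": 0,"az": 0},{"grip": -1,"dx": 0,"dy": 0,"dz": -0.02,"ax": 0,"ay": 0,"az": 0},{"grip": -1,"dx": 0,"dy": 0,"dz": -0.018,"ax": 0,"ay": 0,"az": 0},{"grip": -1,"dx": 0,"dy": 0,"dz": 0,"ax": 0,"ay": 0,"az": 0},{"grip": -1,"dx": 0,"dy": 0,"dz": 0,"ax": 0,"ay": 0,"az": 0}])

```text
clock: 43.92
ee_pos: [537.9, -17.8, 113.7]
tcp_rot: [-1.57, -0.037, 0.037]
force: [-0.3, -0.2, -1.3]
width: 0.262
```

Run:
```python
from h import *
s,R=st()
```

```text
t 43.92 pos [537.85 -17.78 113.73] jawyaw 92.7 tiltfix deg [-0.01  0.    0.  ] F [-0.28 -0.2  -1.31] M [0.06 0.01 0.02] w 0.262 q [-0.18  0.13  1.86  0.    1.15 -1.8 ]
```

Request:
servo_tool(rows=[{"grip": -1,"dx": 0,"dy": 0,"dz": -0.01,"ax": 0,"ay": 0,"az": 0},{"grip": -1,"dx": 0,"dy": 0,"dz": -0.008,"ax": 0,"ay": 0,"az": 0},{"grip": -1,"dx": 0,"dy": 0,"dz": -0.003,"ax": 0,"ay": 0,"az": 0},{"grip": -1,"dx": 0,"dy": 0,"dz": 0,"ax": 0,"ay": 0,"az": 0}])

```text
clock: 44.42
ee_pos: [538.7, -17.8, 92.7]
tcp_rot: [-1.571, -0.039, 0.035]
force: [0.2, -0.6, -2.5]
width: 0.264
```

Run:
```python
from h import *
s,R=st()
```

```text
t 44.42 pos [538.73 -17.83  92.72] jawyaw 92.7 tiltfix deg [0.01 0.12 0.  ] F [ 0.15 -0.56 -2.55] M [ 0.04 -0.01  0.02] w 0.264 q [-0.18  0.16  1.87  0.    1.11 -1.8 ]
```

Request:
servo_tool(rows=[{"grip": -1,"dx": 0,"dy": 0,"dz": -0.003,"ax": 0,"ay": 0,"az": 0},{"grip": -1,"dx": 0,"dy": 0,"dz": 0,"ax": 0,"ay": 0,"az": 0},{"grip": 0,"dx": 0,"dy": 0,"dz": 0,"ax": 0,"ay": 0,"az": 0},{"grip": 0,"dx": 0,"dy": 0,"dz": 0,"ax": 0,"ay": 0,"az": 0},{"grip": 0,"dx": 0,"dy": 0,"dz": 0,"ax": 0,"ay": 0,"az": 0},{"grip": 0,"dx": 0,"dy": 0,"dz": 0,"ax": 0,"ay": 0,"az": 0}])

```text
clock: 45.18
ee_pos: [540.2, -18.1, 91.3]
tcp_rot: [-1.571, -0.041, 0.033]
force: [-0.5, 0.1, 0.8]
width: 0.502
```

Request:
servo_tool(rows=[{"grip": 0,"dx": 0,"dy": 0,"dz": 0.02,"ax": 0,"ay": 0,"az": 0},{"grip": 0,"dx": 0,"dy": 0,"dz": 0.04,"ax": 0,"ay": 0,"az": 0},{"grip": 0,"dx": 0,"dy": 0,"dz": 0.045,"ax": 0,"ay": 0,"az": 0},{"grip": 0,"dx": -0.02,"dy": 0,"dz": 0.045,"ax": 0,"ay": 0,"az": 0},{"grip": -1,"dx": -0.03,"dy": 0,"dz": 0.02,"ax": 0,"ay": 0,"az": 0},{"grip": -1,"dx": 0,"dy": 0,"dz": 0,"ax": 0,"ay": 0,"az": 0},{"grip": -1,"dx": 0,"dy": 0,"dz": 0,"ax": 0,"ay": 0,"az": 0}])

```text
clock: 46.05
ee_pos: [488.0, -17.9, 266.0]
tcp_rot: [-1.572, -0.041, 0.033]
force: [-0.5, 0.4, -0.6]
width: -0.003
```

Run:
```python
from h import *
s,R=st()
save('wrist','w20',s=1.25)
save('top','t22',s=1.25)
save('scene','s22',s=1.25)
import json
m=camera_model('wrist');json.dump({k:np.array(v).tolist() for k,v in m.items()},open('w20.json','w'))
```

```text
t 46.05 pos [488.03 -17.93 266.05] jawyaw 92.7 tiltfix deg [0.05 0.32 0.  ] F [-0.51  0.36 -0.56] M [-0.02  0.03  0.01] w -0.003 q [-0.2  -0.14  1.83  0.    1.44 -1.82]
```

View pics/w20.png

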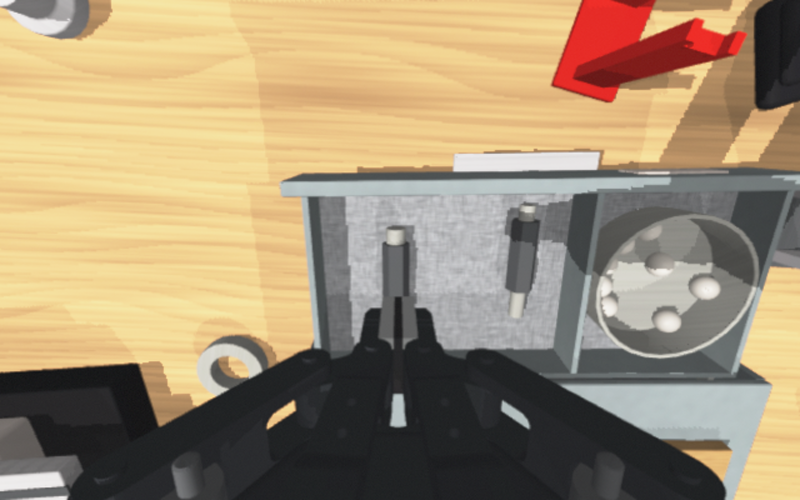

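View pics/s22.png

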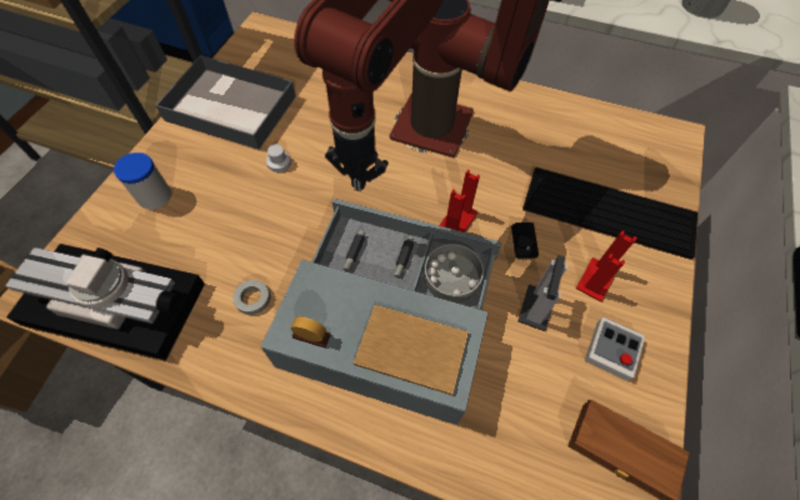

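Both gauges lie flat and separate, at wrist (397,260) and (522,255). Next I push the front panel shut with closed fingers, going down in front of it, clear of the red rest.

Request:
servo_tool(rows=[{"grip": -1,"dx": -0.026,"dy": 0.019,"dz": 0,"ax": 0,"ay": 0.3,"az": 0},{"grip": -1,"dx": -0.026,"dy": 0.019,"dz": 0,"ax": 0,"ay": 0,"az": 0},{"grip": -1,"dx": -0.026,"dy": 0.019,"dz": 0,"ax": 0,"ay": 0,"az": 0},{"grip": -1,"dx": -0.026,"dy": 0.019,"dz": 0,"ax": 0,"ay": 0,"az": 0},{"grip": -1,"dx": 0,"dy": 0,"dz": 0,"ax": 0,"ay": 0,"az": 0},{"grip": -1,"dx": 0,"dy": 0,"dz": 0,"ax": 0,"ay": 0,"az": 0}])

```text
clock: 46.95
ee_pos: [381.1, 59.8, 259.2]
tcp_rot: [-1.569, -0.027, 0.047]
force: [-0.4, -0.3, 0.4]
width: 0.0
```

Run:
```python
from h import *
s,R=st()
T=camera_model('top')
print('red base',[pt(T,*[(c/4+o) for c,o in zip(p,(140,170))],8) for p in((580,335),(655,350),(625,470),(550,458))])
save('wrist','w21',s=1.25)
```

```text
t 46.95 pos [381.09  59.82 259.18] jawyaw 92.7 tiltfix deg [-0.04 -0.74 -0.  ] F [-0.43 -0.35  0.36] M [ 0.03 -0.04  0.05] w 0.000 q [-0.05 -0.4   2.05  0.    1.5  -1.67]
red base [array([367.3 , 192.78,   8.  ]), array([356.01, 129.3 ,   8.  ]), array([255.93, 152.07,   8.  ]), array([264.46, 215.04,   8.  ])]
```

View pics/w21.png

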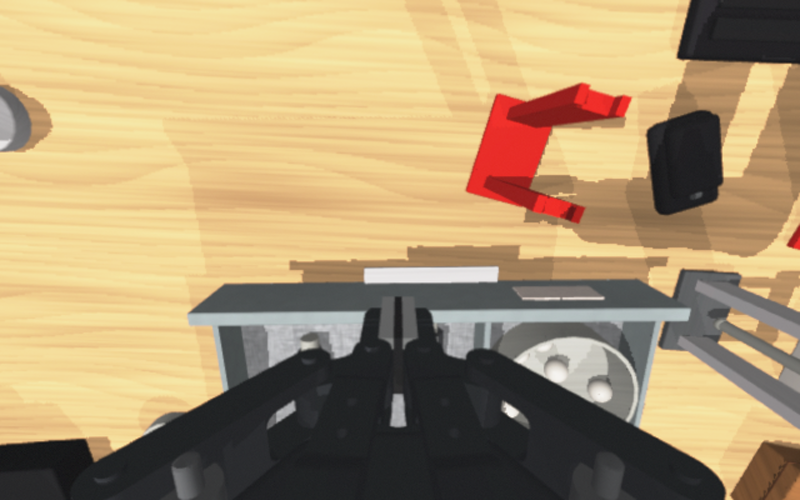

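Request:
servo_tool(rows=[{"grip": -1,"dx": 0,"dy": 0,"dz": -0.03,"ax": 0,"ay": -0.6,"az": 0},{"grip": -1,"dx": 0,"dy": 0,"dz": -0.03,"ax": 0,"ay": 0,"az": 0},{"grip": -1,"dx": 0,"dy": 0,"dz": -0.02,"ax": 0,"ay": 0,"az": 0},{"grip": -1,"dx": 0,"dy": 0,"dz": 0,"ax": 0,"ay": 0,"az": 0},{"grip": -1,"dx": 0,"dy": 0,"dz": 0,"ax": 0,"ay": 0,"az": 0}])

```text
clock: 47.62
ee_pos: [384.3, 57.3, 177.4]
tcp_rot: [-1.57, -0.031, 0.036]
force: [-0.4, -0.3, 0.2]
width: 0.002
```

Run:
```python
from h import *
s,R=st()
```

```text
t 47.62 pos [384.28  57.29 177.39] jawyaw 92.4 tiltfix deg [-0.02 -0.16 -0.  ] F [-0.42 -0.26  0.21] M [-0.08  0.    0.02] w 0.002 q [-0.06 -0.34  2.16  0.    1.32 -1.67]
```

Request:
servo_tool(rows=[{"grip": -1,"dx": 0,"dy": 0,"dz": -0.025,"ax": 0,"ay": -0.1,"az": 0},{"grip": -1,"dx": 0,"dy": 0,"dz": -0.025,"ax": 0,"ay": 0,"az": 0},{"grip": -1,"dx": 0,"dy": 0,"dz": -0.02,"ax": 0,"ay": 0,"az": 0},{"grip": -1,"dx": 0,"dy": 0,"dz": 0,"ax": 0,"ay": 0,"az": 0},{"grip": -1,"dx": 0,"dy": 0,"dz": 0,"ax": 0,"ay": 0,"az": 0}])

```text
clock: 48.25
ee_pos: [390.2, 56.3, 112.4]
tcp_rot: [-1.571, -0.04, 0.025]
force: [0.0, 0.0, -0.0]
width: -0.001
```

Run:
```python
from h import *
s,R=st()
save('scene','s23',crop=(220,60,420,210),s=4)
```

```text
t 48.25 pos [390.24  56.33 112.35] jawyaw 92.4 tiltfix deg [0.03 0.57 0.  ] F [ 0.04  0.01 -0.02] M [-0.02 -0.01 -0.09] w -0.001 q [-0.06 -0.24  2.22  0.    1.16 -1.67]
```

View pics/s23.png

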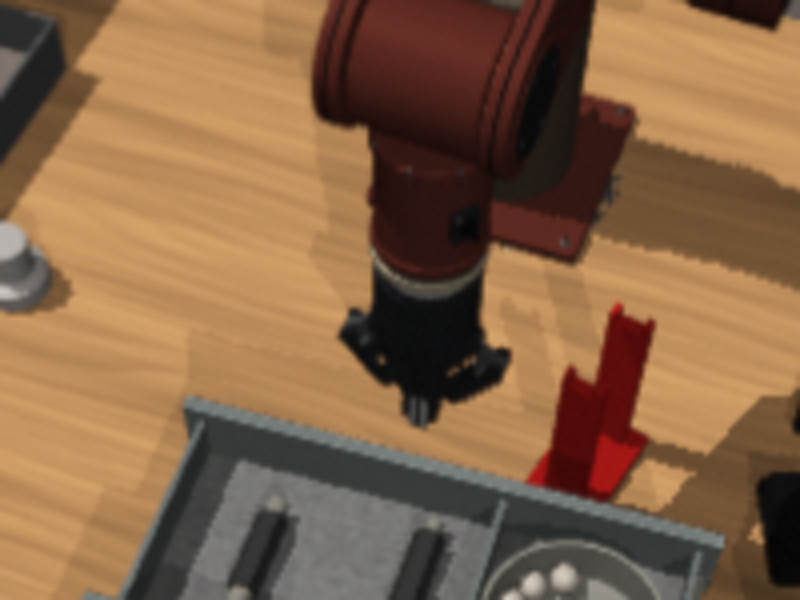

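Request:
servo_tool(rows=[{"grip": -1,"dx": 0,"dy": 0,"dz": -0.008,"ax": 0,"ay": 0.5,"az": 0},{"grip": -1,"dx": 0.008,"dy": 0,"dz": 0,"ax": 0,"ay": 0,"az": 0},{"grip": -1,"dx": 0.008,"dy": 0,"dz": 0,"ax": 0,"ay": 0,"az": 0},{"grip": -1,"dx": 0.006,"dy": 0,"dz": 0,"ax": 0,"ay": 0,"az": 0},{"grip": -1,"dx": 0.006,"dy": 0,"dz": 0,"ax": 0,"ay": 0,"az": 0}])

```text
clock: 48.92
ee_pos: [421.9, 56.2, 105.9]
tcp_rot: [-1.571, -0.036, 0.029]
force: [0.7, 0.6, -1.4]
width: -0.001
```

Run:
```python
from h import *
s,R=st()
```

```text
t 48.92 pos [421.91  56.25 105.88] jawyaw 92.4 tiltfix deg [0.04 0.27 0.  ] F [ 0.7   0.59 -1.37] M [ 0.02  0.04 -0.02] w -0.001 q [-0.05 -0.14  2.15 -0.    1.13 -1.66]
```

Request:
servo_tool(rows=[{"grip": -1,"dx": 0.006,"dy": 0,"dz": 0,"ax": 0,"ay": 0,"az": 0},{"grip": -1,"dx": 0.006,"dy": 0,"dz": 0,"ax": 0,"ay": 0,"az": 0},{"grip": -1,"dx": 0.007,"dy": 0.0005,"dz": 0,"ax": 0,"ay": 0,"az": 0},{"grip": -1,"dx": 0.008,"dy": 0.0005,"dz": 0,"ax": 0,"ay": 0,"az": 0}])

```text
clock: 49.42
ee_pos: [445.5, 57.5, 104.8]
tcp_rot: [-1.571, -0.027, 0.039]
force: [-7.0, -0.6, 5.1]
width: 0.0
```

Run:
```python
from h import *
s,R=st()
```

```text
t 49.42 pos [445.51  57.5  104.84] jawyaw 92.4 tiltfix deg [ 0.04 -0.45  0.  ] F [-6.99 -0.57  5.08] M [-0.09  0.91  0.05] w 0.000 q [-0.05 -0.07  2.08 -0.    1.13 -1.66]
```

Contact: about 7 N, and the drawer is moving. Continuing steadily.

Request:
servo_tool(rows=[{"grip": -1,"dx": 0.009,"dy": 0.0005,"dz": 0,"ax": 0,"ay": -0.3,"az": 0},{"grip": -1,"dx": 0.009,"dy": 0.0005,"dz": 0,"ax": 0,"ay": 0,"az": 0},{"grip": -1,"dx": 0.009,"dy": 0.0005,"dz": 0,"ax": 0,"ay": 0,"az": 0},{"grip": -1,"dx": 0.009,"dy": 0.0005,"dz": 0,"ax": 0,"ay": 0,"az": 0},{"grip": -1,"dx": 0.009,"dy": 0.0005,"dz": 0,"ax": 0,"ay": 0,"az": 0},{"grip": -1,"dx": 0.009,"dy": 0.0005,"dz": 0,"ax": 0,"ay": 0,"az": 0},{"grip": -1,"dx": 0.009,"dy": 0.0005,"dz": 0,"ax": 0,"ay": 0,"az": 0},{"grip": -1,"dx": 0.009,"dy": 0.0005,"dz": 0,"ax": 0,"ay": 0,"az": 0}])

```text
clock: 50.42
ee_pos: [509.0, 61.6, 102.9]
tcp_rot: [-1.572, -0.009, 0.06]
force: [-7.5, -1.9, 5.9]
width: 0.002
```

Run:
```python
from h import *
s,R=st()
save('scene','s24',s=1.25)
```

```text
t 50.42 pos [509.01  61.6  102.94] jawyaw 92.5 tiltfix deg [ 0.12 -1.87  0.  ] F [-7.45 -1.9   5.94] M [-0.07  0.85  0.02] w 0.002 q [-0.03  0.11  1.9  -0.    1.16 -1.64]
```

View pics/s24.png

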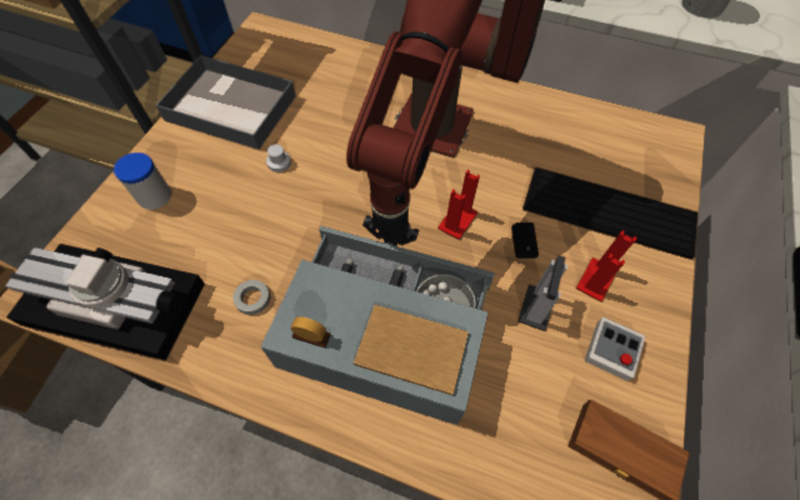

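Request:
servo_tool(rows=[{"grip": -1,"dx": 0.009,"dy": 0.0005,"dz": 0.001,"ax": 0,"ay": -0.8,"az": 0},{"grip": -1,"dx": 0.009,"dy": 0.0005,"dz": 0,"ax": 0,"ay": -0.8,"az": 0},{"grip": -1,"dx": 0.009,"dy": 0.0005,"dz": 0,"ax": 0,"ay": -0.4,"az": 0},{"grip": -1,"dx": 0.009,"dy": 0.0005,"dz": 0,"ax": 0,"ay": -0.2,"az": 0},{"grip": -1,"dx": 0.009,"dy": 0.0005,"dz": 0,"ax": 0,"ay": -0.2,"az": 0},{"grip": -1,"dx": 0.008,"dy": 0.0005,"dz": 0,"ax": 0,"ay": 0,"az": 0},{"grip": -1,"dx": 0.007,"dy": 0.0005,"dz": 0,"ax": 0,"ay": 0,"az": 0},{"grip": -1,"dx": 0.007,"dy": 0.0005,"dz": 0,"ax": 0,"ay": 0,"az": 0}])

```text
clock: 51.48
ee_pos: [567.9, 65.3, 100.9]
tcp_rot: [-1.574, -0.024, 0.048]
force: [-6.9, -1.2, 5.9]
width: -0.003
```

Run:
```python
from h import *
s,R=st()
save('scene','s25',s=1.25)
```

```text
t 51.48 pos [567.93  65.34 100.95] jawyaw 92.6 tiltfix deg [ 0.22 -0.89  0.  ] F [-6.88 -1.19  5.86] M [-0.11  0.81  0.02] w -0.003 q [-0.02  0.24  1.77 -0.    1.15 -1.64]
```

View pics/s25.png

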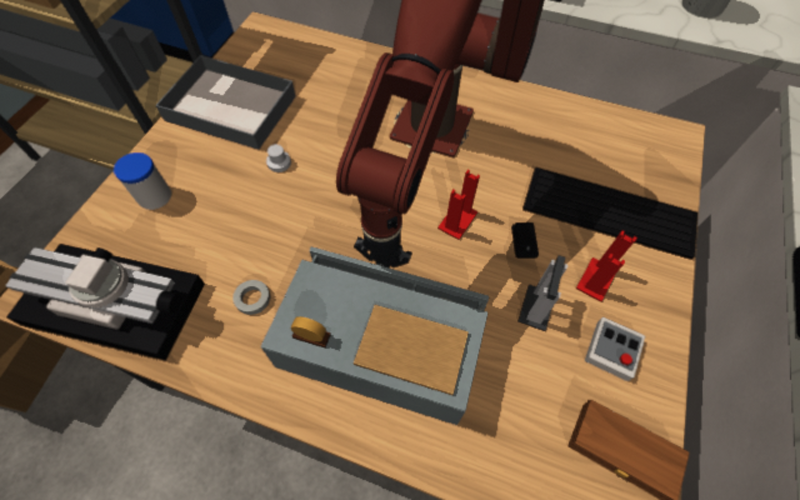

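Request:
servo_tool(rows=[{"grip": -1,"dx": 0.007,"dy": 0.0005,"dz": 0.001,"ax": 0,"ay": -0.5,"az": 0},{"grip": -1,"dx": 0.007,"dy": 0.0005,"dz": 0,"ax": 0,"ay": -0.3,"az": 0},{"grip": -1,"dx": 0.006,"dy": 0.0005,"dz": 0,"ax": 0,"ay": -0.3,"az": 0}])

```text
clock: 51.9
ee_pos: [584.9, 66.5, 100.1]
tcp_rot: [-1.575, -0.032, 0.04]
force: [-6.8, -1.3, 4.8]
width: 0.002
```

Run:
```python
from h import *
s,R=st()
```

```text
t 51.9 pos [584.92  66.51 100.11] jawyaw 92.6 tiltfix deg [ 0.27 -0.27  0.  ] F [-6.76 -1.28  4.82] M [-0.12  0.92 -0.04] w 0.002 q [-0.02  0.27  1.73 -0.01  1.15 -1.63]
```

Request:
servo_tool(rows=[{"grip": -1,"dx": 0.006,"dy": 0.0003,"dz": 0.001,"ax": 0,"ay": -0.2,"az": 0},{"grip": -1,"dx": 0.005,"dy": 0.0003,"dz": 0,"ax": 0,"ay": 0,"az": 0}])

```text
clock: 52.15
ee_pos: [593.1, 67.0, 99.8]
tcp_rot: [-1.575, -0.03, 0.043]
force: [-6.0, -0.2, 5.2]
width: -0.0
```

Run:
```python
from h import *
s,R=st()
```

```text
t 52.15 pos [593.12  67.01  99.79] jawyaw 92.6 tiltfix deg [ 0.29 -0.47  0.  ] F [-6.04 -0.24  5.15] M [-0.07  0.82  0.05] w -0.000 q [-0.02  0.29  1.71 -0.01  1.16 -1.63]
```

Request:
servo_tool(rows=[{"grip": -1,"dx": 0.005,"dy": 0.0003,"dz": 0,"ax": 0,"ay": -0.2,"az": 0},{"grip": -1,"dx": 0.004,"dy": 0,"dz": 0,"ax": 0,"ay": 0,"az": 0}])

```text
clock: 52.4
ee_pos: [594.8, 67.2, 99.2]
tcp_rot: [-1.576, -0.019, 0.055]
force: [-24.5, -1.0, 20.5]
width: 0.003
```

Request:
servo_tool(rows=[{"grip": -1,"dx": 0.004,"dy": 0,"dz": 0,"ax": 0,"ay": 0,"az": 0}])

```text
clock: 52.52
ee_pos: [594.4, 67.2, 99.3]
tcp_rot: [-1.576, -0.011, 0.064]
force: [-21.2, -1.2, 17.8]
width: 0.003
```

Request:
servo_tool(rows=[{"grip": -1,"dx": 0.004,"dy": 0,"dz": 0,"ax": 0,"ay": 0,"az": 0}])

```text
clock: 52.65
ee_pos: [594.1, 67.2, 99.4]
tcp_rot: [-1.576, -0.003, 0.072]
force: [-20.2, -1.1, 15.6]
width: 0.001
```

The drawer stopped dead at x≈595 with the force jumping to about 25 N, so it's shut. Backing off and checking.

Request:
servo_tool(rows=[{"grip": -1,"dx": -0.02,"dy": 0,"dz": 0,"ax": 0,"ay": 0,"az": 0},{"grip": -1,"dx": -0.03,"dy": 0,"dz": 0,"ax": 0,"ay": 0,"az": 0},{"grip": -1,"dx": -0.04,"dy": 0,"dz": 0,"ax": 0,"ay": 0,"az": 0},{"grip": -1,"dx": -0.03,"dy": -0.02,"dz": 0.04,"ax": 0,"ay": -1,"az": 0},{"grip": -1,"dx": 0,"dy": -0.04,"dz": 0.05,"ax": 0,"ay": -1,"az": 0},{"grip": -1,"dx": 0,"dy": -0.05,"dz": 0.05,"ax": 0,"ay": 0,"az": 0},{"grip": -1,"dx": 0,"dy": -0.05,"dz": 0.05,"ax": 0,"ay": 0,"az": 0},{"grip": -1,"dx": 0,"dy": -0.05,"dz": 0.03,"ax": 0,"ay": 0,"az": 0},{"grip": -1,"dx": 0,"dy": -0.05,"dz": 0,"ax": 0,"ay": 0,"az": 0},{"grip": -1,"dx": 0,"dy": 0,"dz": 0,"ax": 0,"ay": 0,"az": 0}])

```text
clock: 53.9
ee_pos: [470.0, -188.3, 313.6]
tcp_rot: [-1.583, -0.041, 0.039]
force: [-0.0, -0.3, -1.1]
width: 0.001
```

Run:
```python
from h import *
s,R=st()
save('scene','s26',s=1.25)
save('top','t26',s=1.25)
im=np.load('pics/scene0.npy')
t=np.load('pics/t26.npy');cv2.imwrite('pics/t26c.png',cv2.resize(t[100:260,130:400],None,fx=2.9,fy=2.9,interpolation=cv2.INTER_CUBIC))
t=np.load('pics/s26.npy');cv2.imwrite('pics/s26c.png',cv2.resize(t[150:350,190:490],None,fx=2.6,fy=2.6,interpolation=cv2.INTER_CUBIC))
```

```text
t 53.9 pos [ 470.03 -188.3   313.58] jawyaw 92.9 tiltfix deg [0.72 0.07 0.  ] F [-0.01 -0.25 -1.05] M [0.   0.01 0.03] w 0.001 q [-0.53 -0.11  1.72 -0.01  1.53 -2.15]
```

View pics/t26c.png

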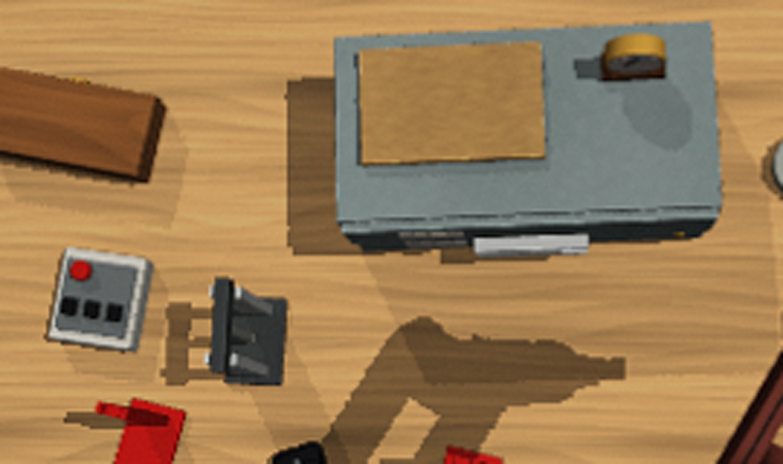

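View pics/s26c.png

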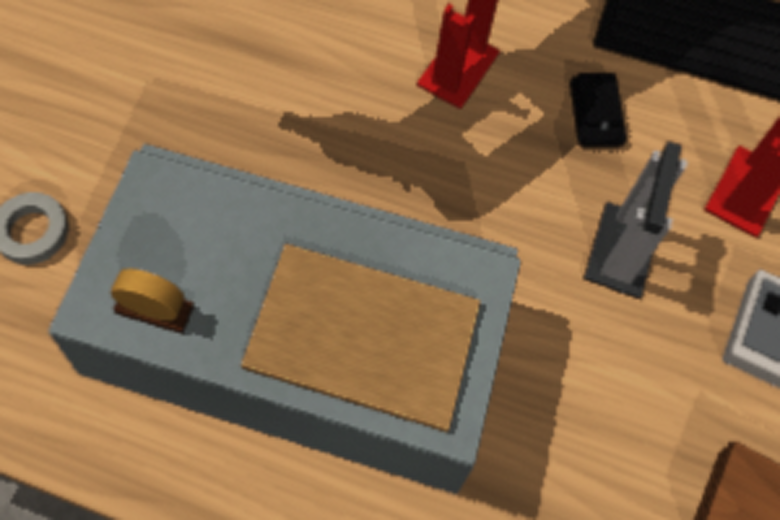

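View pics/t26.png

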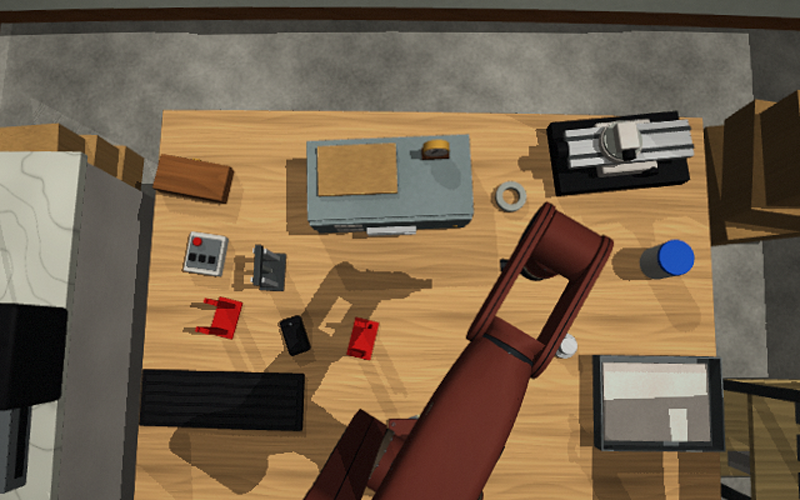

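The panel is flush with the cabinet face, the stirrer is in the grey rest, the table is clear of gauges, and the ring, bush and mouse are where they were. Handing in.

```bash
python3 -c "
from bench import *
print(finish_job())"
```

```text
the job is handed in; nothing more can be done
None
```

The job is handed in at about 54 s of the 210 s allowed. `finish_job()` reports no verdict, so what follows rests on my own pictures and readings.

- **Stirring:** I took the stirrer from the grey rest and stirred the beads for about four and a half rounds at a radius of roughly 30–44 mm. The tip stayed about 9–14 mm above the dish's underside. I then hung the stirrer back, with its crossbar in both notches.
- **Gauges:** Only two were on the table. Both now lie flat and well apart in the gauge bay, and neither was knocked aside while I worked.
- **Drawer:** I pushed it at about 7 N until it stopped dead, where the force peaked at about 25 N. The last pictures show the panel flush with the cabinet face.

The last pictures also show the ring gauge, bush and mouse where they started, and the arm well clear. I last saw all eight beads in the dish just after I lifted the stirrer out. When the drawer was half shut I could see only some of them, and with it shut I could not check the beads or the gauges.

I could not tell the beads apart. That one of each pair moved over 25 mm is judged from the pictures of the beads being pushed round, not measured.

The one disagreement was the crossbar's position across the table: about 424 mm at first against about 428 mm from the settled close-up. My first top-view reading had included the bar's side face, so I used 428 mm, and the grasp and re-hanging both fitted.

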